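Contact-test framed mini solar modules, then hang them on snap hooks

TASK

Slide every mini module on the bench, plain end first, fully home to the back stop under the low head of the contact station, one to a lane; then swing the probe lever fully back to put the probes down and fully forward again to lift them. After that draw the modules out and hang each one by its ring on a snap hook of its own on the rack: the ring presses the sprung gate in, passes it, and the gate snaps shut behind it, the module left hanging free and quiet (leave the multimeter, screwdriver and reference cell where they are).

Things in the scene. Friction and masses are not known exactly. Their poses are not given: they have to be found in the camera images.
- module1_mid (a point): Centre (half-way up) of a mini solar module: panel in an aluminium frame, 110 long x 50 wide x 12 mm thick, about 0.16 kg, both faces alike (either may be up); two or three are present. x runs along its length to the end with the steel ring eye, z is normal to the panel. Starts flat on the bench. Centre of mass about 5 mm from here towards the ring.
- module1_ring (a point): Centre of that module's ring eye, 75 mm from the module's centre along its x, in the mid-plane of the panel: rigid round ring, 26 mm inside, 36 mm outside, 5 mm thick wire, lying in the plane of the panel. Its outermost wire's centre is 15.5 mm beyond this point, 35.5 mm beyond the frame's end.
- module2_mid (a point): Centre (half-way up) of a mini solar module: panel in an aluminium frame, 110 long x 50 wide x 12 mm thick, about 0.16 kg, both faces alike (either may be up); two or three are present. x runs along its length to the end with the steel ring eye, z is normal to the panel. Starts flat on the bench. Centre of mass about 5 mm from here towards the ring.
- module2_ring (a point): Centre of that module's ring eye, 75 mm from the module's centre along its x, in the mid-plane of the panel: rigid round ring, 26 mm inside, 36 mm outside, 5 mm thick wire, lying in the plane of the panel. Its outermost wire's centre is 15.5 mm beyond this point, 35.5 mm beyond the frame's end.
- module3_mid (a point): Centre (half-way up) of a mini solar module: panel in an aluminium frame, 110 long x 50 wide x 12 mm thick, about 0.16 kg, both faces alike (either may be up); two or three are present. x runs along its length to the end with the steel ring eye, z is normal to the panel. Starts flat on the bench. Centre of mass about 5 mm from here towards the ring.
- module3_ring (a point): Centre of that module's ring eye, 75 mm from the module's centre along its x, in the mid-plane of the panel: rigid round ring, 26 mm inside, 36 mm outside, 5 mm thick wire, lying in the plane of the panel. Its outermost wire's centre is 15.5 mm beyond this point, 35.5 mm beyond the frame's end.
- station: Fixed three-lane contact station: aluminium plate with a white head across it. Origin on the bench below the middle of the head's front face; x points in under the head, y left when facing in, z up. Plate 12 mm thick, x -120 to +150, y -145 to +145 mm; before x = 0 it is an open apron. Head 30 to 64 mm over the bench, x 0 to 150 mm; on it a black probe bar up to 94 mm high from x = 20 mm.
- lane1 (a point): Middle of the mouth of lane 1, on the plate's upper face at the head's front face, at station y = 90 mm, axes as the station's. Opening 60 mm wide, 18 mm high, between pillars; back stop 52 mm inside. A module that is home has its plain end on the stop, its centre at x = -3 mm, its ring end outside.
- lane2 (a point): Middle of the mouth of lane 2, on the plate's upper face at the head's front face, at station y = 0 mm, axes as the station's. Opening 60 mm wide, 18 mm high, between pillars; back stop 52 mm inside. A module that is home has its plain end on the stop, its centre at x = -3 mm, its ring end outside.
- lane3 (a point): Middle of the mouth of lane 3, on the plate's upper face at the head's front face, at station y = -90 mm, axes as the station's. Opening 60 mm wide, 18 mm high, between pillars; back stop 52 mm inside. A module that is home has its plain end on the stop, its centre at x = -3 mm, its ring end outside.
- lever (a joint): Probe lever on the head, rad: 0 leaning forward (to the apron, probes up), 1.1 fully back (probes down). Stays where left; about 1.5 N at the knob. Pivot axis along station y, at station x = 95, y = 0, 86 mm over the bench; knob centre 85 mm from it, 0.55 rad forward of upright at 0. Starts at 0 to 0.12.
- lever_knob (a point): Centre of the black ball knob (28 mm across) at the lever's tip.
- rack: Hanging rack, fixed: a steel bar 360 mm long on two posts. Origin on the bench below the middle of the bar's front face; x points into the bar, the hooks stick out of the front face towards -x. Bar 183 to 241 mm over the bench, 20 mm thick; posts at y = -170 and +170 mm, with feet 8 mm high from x = -50 to +110 mm; the bench below the hooks is clear.
- hook1 (a point): Snap hook 1, at rack y = 110 mm: point on the axis of its level lower bar, 25 mm before the rack bar's front face, 195 mm over the bench, axes as the rack's. The 7 mm rod runs level to x = -22 mm from here and turns up into a nose (axis at x = -22 mm, top 40 mm above the lower bar's axis). The gate closes the top, from nose to rack.
- gate1 (a joint): Sprung gate of hook 1, rad: 0 shut, 1.0 fully in. A 5 mm rod, level when shut, 34 mm above the lower bar's axis, hinged at x = +17 mm from the hook's point, free end behind the nose at x = -19 mm. It only swings in (free end down); 2 to 5 N at the tip. A wire pressed down close behind the nose passes it some 20 mm down; from mid-gate draw it on to the nose; the gate then snaps up.
- hook2 (a point): Snap hook 2, at rack y = 0 mm: point on the axis of its level lower bar, 25 mm before the rack bar's front face, 195 mm over the bench, axes as the rack's. The 7 mm rod runs level to x = -22 mm from here and turns up into a nose (axis at x = -22 mm, top 40 mm above the lower bar's axis). The gate closes the top, from nose to rack.
- gate2 (a joint): Sprung gate of hook 2, rad: 0 shut, 1.0 fully in. A 5 mm rod, level when shut, 34 mm above the lower bar's axis, hinged at x = +17 mm from the hook's point, free end behind the nose at x = -19 mm. It only swings in (free end down); 2 to 5 N at the tip. A wire pressed down close behind the nose passes it some 20 mm down; from mid-gate draw it on to the nose; the gate then snaps up.
- hook3 (a point): Snap hook 3, at rack y = -110 mm: point on the axis of its level lower bar, 25 mm before the rack bar's front face, 195 mm over the bench, axes as the rack's. The 7 mm rod runs level to x = -22 mm from here and turns up into a nose (axis at x = -22 mm, top 40 mm above the lower bar's axis). The gate closes the top, from nose to rack.
- gate3 (a joint): Sprung gate of hook 3, rad: 0 shut, 1.0 fully in. A 5 mm rod, level when shut, 34 mm above the lower bar's axis, hinged at x = +17 mm from the hook's point, free end behind the nose at x = -19 mm. It only swings in (free end down); 2 to 5 N at the tip. A wire pressed down close behind the nose passes it some 20 mm down; from mid-gate draw it on to the nose; the gate then snaps up.
- multimeter: Bystander: black hand multimeter, 150 x 75 x 32 mm, origin at the middle of its underside.
- screwdriver: Bystander: screwdriver, 160 mm long, lying.
- refcell: Bystander: reference cell in a square aluminium housing, 60 x 60 x 20 mm, origin at the middle of its underside.

How it is judged (in metres and radians):
On the way, in this order (a step that is already met when the one before it is completed fails the run):
1. every module lies fully home in a lane under the head (x of module1_mid in the frame of station between -0.009 and 0.004 m and z of module1_mid in the frame of station between 0.012 and 0.024 m and angle between the x axis of each of module1_mid, module2_mid, module3_mid and the x axis of station, either way round below 0.15 rad and (y of module1_mid in the frame of lane1 between -0.012 and 0.012 m or y of module1_mid in the frame of lane2 between -0.012 and 0.012 m or y of module1_mid in the frame of lane3 between -0.012 and 0.012 m) and x of module2_mid in the frame of station between -0.009 and 0.004 m and z of module2_mid in the frame of station between 0.012 and 0.024 m and (y of module2_mid in the frame of lane1 between -0.012 and 0.012 m or y of module2_mid in the frame of lane2 between -0.012 and 0.012 m or y of module2_mid in the frame of lane3 between -0.012 and 0.012 m) and x of module3_mid in the frame of station between -0.009 and 0.004 m and z of module3_mid in the frame of station between 0.012 and 0.024 m and (y of module3_mid in the frame of lane1 between -0.012 and 0.012 m or y of module3_mid in the frame of lane2 between -0.012 and 0.012 m or y of module3_mid in the frame of lane3 between -0.012 and 0.012 m)), for 0.2 s.
2. the probe lever is swung fully back with every module home (all of step 1 and value of joint lever above 0.95 rad), for 0.2 s.
3. the probe lever is swung fully forward again (value of joint lever below 0.15 rad), for 0.2 s.
At the end, for the whole second after the job is handed in: Every module hangs nearly at rest (under 0.25 m/s), ring end up within 0.45 rad, on a hook of its own: ring centre within 11 mm sideways of the hook's lower bar and 2 to 20 mm below its axis, that gate shut (under 0.08 rad); lever forward (under 0.15 rad) (angle between each of module1_ring, module2_ring, module3_ring's own x axis and vertical below 0.45 rad and linear speed of each of module1, module2, module3 below 0.25 m/s and ((x of module1_ring in the frame of hook1 between -0.03 and 0.025 m and y of module1_ring in the frame of hook1 between -0.011 and 0.011 m and z of module1_ring in the frame of hook1 between -0.02 and -0.002 m and value of joint gate1 below 0.08 rad) or (x of module1_ring in the frame of hook2 between -0.03 and 0.025 m and y of module1_ring in the frame of hook2 between -0.011 and 0.011 m and z of module1_ring in the frame of hook2 between -0.02 and -0.002 m and value of joint gate2 below 0.08 rad) or (x of module1_ring in the frame of hook3 between -0.03 and 0.025 m and y of module1_ring in the frame of hook3 between -0.011 and 0.011 m and z of module1_ring in the frame of hook3 between -0.02 and -0.002 m and value of joint gate3 below 0.08 rad)) and ((x of module2_ring in the frame of hook1 between -0.03 and 0.025 m and y of module2_ring in the frame of hook1 between -0.011 and 0.011 m and z of module2_ring in the frame of hook1 between -0.02 and -0.002 m and value of joint gate1 below 0.08 rad) or (x of module2_ring in the frame of hook2 between -0.03 and 0.025 m and y of module2_ring in the frame of hook2 between -0.011 and 0.011 m and z of module2_ring in the frame of hook2 between -0.02 and -0.002 m and value of joint gate2 below 0.08 rad) or (x of module2_ring in the frame of hook3 between -0.03 and 0.025 m and y of module2_ring in the frame of hook3 between -0.011 and 0.011 m and z of module2_ring in the frame of hook3 between -0.02 and -0.002 m and value of joint gate3 below 0.08 rad)) and ((x of module3_ring in the frame of hook1 between -0.03 and 0.025 m and y of module3_ring in the frame of hook1 between -0.011 and 0.011 m and z of module3_ring in the frame of hook1 between -0.02 and -0.002 m and value of joint gate1 below 0.08 rad) or (x of module3_ring in the frame of hook2 between -0.03 and 0.025 m and y of module3_ring in the frame of hook2 between -0.011 and 0.011 m and z of module3_ring in the frame of hook2 between -0.02 and -0.002 m and value of joint gate2 below 0.08 rad) or (x of module3_ring in the frame of hook3 between -0.03 and 0.025 m and y of module3_ring in the frame of hook3 between -0.011 and 0.011 m and z of module3_ring in the frame of hook3 between -0.02 and -0.002 m and value of joint gate3 below 0.08 rad)) and distance between module1_ring and module2_ring above 0.07 m and distance between each of module1_ring, module2_ring and module3_ring above 0.07 m and value of joint lever below 0.15 rad); the robot touches nothing.
It fails at once if the multimeter is moved more than 4 cm (distance of multimeter from where it was at the start of the episode above 0.04 m).
It fails at once if the screwdriver is moved more than 4 cm (distance of screwdriver from where it was at the start of the episode above 0.04 m).
It fails at once if the reference cell is moved more than 4 cm (distance of refcell from where it was at the start of the episode above 0.04 m).
Of module1, module2, module3 only 2 to 3 are there at a start; the rules pass over those that are not, and their reading is None.
At some moment in a run one of module1, module2, module3 may be knocked a few centimetres aside while the robot is not near it.
Once in a run the grip may slacken for a moment while it holds something.
It also fails if it takes over 210 s, if anything falls off the work surface, if the arm or the gripper's body presses on something with over 40 N, if the wrist force passes 120 N, or if a joint passes its speed limit or range.

ROBOT

A 6-joint arm with a two-finger parallel gripper is mounted at the origin on the work surface. World frame = base frame: x ahead of the robot, y to its left, z up, the work surface at z = 0. Lengths are in mm, angles in rad, forces in N, time in s.
With the tool pointing down it reaches from about 375 to 900 mm from the base axis. Payload 3.1 kg.
Tool frame: the origin (TCP) lies at the very end of the fingers, on their centre line; the grasp point (between the pads) lies 19 mm behind it (r.hold_point_z is the distance from the TCP to the grasp point, in mm); z points along the fingers, y is the line along which they close (so a half turn about z gives the same grasp; the last joint's range is limited). The gripper opens to 85 mm and grips with 20 to 120 N. Pads are 22 mm wide; open, the fingers measure 114 mm over their backs; the gripper's body (76 mm by 85 mm) begins 54 mm behind the grasp point. The pads swing forward as they close: fully open they stand 13 mm farther back than shut.
Start: joints at [0.933, 0.527, 1.433, -0, 1.181, -0.178], TCP at [276.753, 560.361, 231.31] pointing down, gripper open.
Joint ranges: [-3.08, 3.08], [-0.75, 2.2], [0.22, 2.44], [-1.43, 4.57], [0, 2.65], [-2.85, 2.85]. Speed limits (rad/s): [2.79, 2.79, 3.14, 3.14, 3.14, 3.14].

INTERFACE

Orientations are given as [roll, pitch, yaw] about the fixed x, y, z axes, in that order (R = Rz(yaw) Ry(pitch) Rx(roll)).
In Python, from bench import r gives the robot as it stands.
- The arm moves only by the shell command python3 -m jog 'ROWS'. ROWS is JSON, a list of rows, each an object of numbers: "x", "y", "z": the shift along the tool's x, y, z in units of 0.025 m (1.0 is 0.025 m); "rx", "ry", "rz": the turn, a rotation vector about the tool's x, y, z in units of 4 degrees (1.0 is 4 degrees); "jaw": the opening, from 0 (shut) to 1 (fully open). In form: [{"x": .., "y": .., "z": .., "rx": .., "ry": .., "rz": .., "jaw": ..}, ...]. A call has 1 to 8 rows; each row shifts and turns the commanded pose from where the row before left it, along the tool's axes as they then stand; what a row does not reach is not made up. A row lasts 1/12 s, in which the tool goes at most 41.7 mm and 7.16 degrees, less where a joint would pass 70% of its speed; a pose out of reach is approached as far as the arm can. A call with a number of a shift or a turn outside -1 to 1 is refused whole. A call with a gripper value outside its range is refused whole. The fingers move at their own pace and stop on an object; the grip force is fixed at half the most. Time passes only in rows, so rows that do not move let the fingers close. It gives the time, the measured TCP pose, the force, the opening and the grip force at its end, in the units of the state.
- r.read_state(): the state, without advancing time (a new reading comes with each control period).
- r.snapshot(name): name is "scene" or "top" or "wrist"; returns the picture (384x512x3 uint8, blue, green, red); there is no depth.
- r.camera_model(name): a dict with "fov_y" (degrees; the focal length in pixels is half the picture's height over the tangent of half this angle, whatever the lens; pixels are square), "cx", "cy" (the principal point, pixels), "R" (3x3) and "t" (3): a world point X has camera coordinates R X + t. Camera axes: x right, y down, z forward; pixel columns grow to the right and rows downward; lengths in mm; the calibration is good to about 2 mm. The wrist camera is an equidistant fisheye: a pixel r from the principal point sees the ray r / f radians off the axis. A picture is of the moment at which its call begins: read the wrist's pose just before it. camera_model takes no time and is no camera call; for the wrist camera it gives the pose at the moment of the call.
- r.sign_off(): hands the job in; it is judged then, once.
The state is a dict: "time": time; "joint_positions": joint angles; "qd": joint speeds; "joint_torque": joint torques, N m; "tool_pos": TCP position; "tcp_rot": TCP orientation; "contact_force": force on the tool from outside, world axes, zero at the start; "wrist_torque": the same for the moment, N m; "opening": finger opening in mm; "gripper_force": force on a finger pad.
Only numpy, scipy, OpenCV 4.12 (cv2) and the standard library are available. Lean on these libraries where they do the work, as an engineer would, in place of code of your own. Each camera call takes 0.05 s, during which the arm holds its last target. There are 200 camera calls.

## Working session

There is one attempt and no reset: what is moved stays moved. The work goes in short steps, Python scripts to look and compute and a shell command to move; the robot and the scene stay as the last step left them, time stands still between calls to the robot, and variables do not carry over. Pictures are saved under pics/ and viewed, at most 14 in all, crops included, and the job is handed in when it is done.

```bash
ls; mkdir -p pics; python3 - <<'E'
from bench import r
import cv2,numpy as np
print(r.read_state(), r.hold_point_z)
for n in("scene","top","wrist"):
    m=r.camera_model(n);print(n,m)
    im=r.snapshot(n);cv2.imwrite(f"pics/{n}0.png",im)
a=[cv2.imread(f"pics/{n}0.png") for n in("scene","top")]
cv2.imwrite("pics/a0.png",cv2.resize(a[0],(800,600),interpolation=cv2.INTER_CUBIC))
cv2.imwrite("pics/b0.png",cv2.resize(a[1],(800,600),interpolation=cv2.INTER_CUBIC))
E
```

```text
pics
{'time': 0.0, 'joint_positions': array([ 9.33514466e-01,  5.28466578e-01,  1.43393238e+00,  3.13440888e-05,
        1.18141570e+00, -1.78522928e-01]), 'qd': array([-4.62535573e-04, -1.56137057e-04,  1.75476181e-03,  3.69273553e-07,
       -7.64990469e-04, -1.25696676e-03]), 'joint_torque': array([-4.99940088e-04, -4.42362785e+01, -1.78018302e+01, -2.43993163e-04,
        8.54230835e-03,  2.83879416e-05]), 'tool_pos': array([276.30616076, 559.78656581, 230.32381864]), 'tcp_rot': array([-3.13941111e+00, -4.23084958e-04,  2.68282133e+00]), 'contact_force': array([ 0.66018874, -0.58987403,  0.00936164]), 'wrist_torque': array([-0.03115826, -0.04565705,  0.01384339]), 'gripper_force': 0.0, 'opening': 85.22424384671538} 18.700000000000003
scene {'fov_y': 49.39516720021686, 'cx': 258.45935422268985, 'cy': 191.51691108847334, 'R': array([[-0.69315909,  0.72050797,  0.01996872],
       [ 0.49110123,  0.49237594, -0.71859969],
       [-0.52758892, -0.48829724, -0.69513721]]), 't': array([ 383.76149946, -185.84884651, 1358.18690738])}
top {'fov_y': 45.3077977793755, 'cx': 257.0972478251858, 'cy': 197.75074133122556, 'R': array([[-0.02722298, -0.99939988, -0.02141929],
       [-0.98219332,  0.03072659, -0.18534333],
       [ 0.18589025,  0.01599229, -0.98244036]]), 't': array([  47.68729021,  630.59815643, 1097.70037803])}
wrist {'fov_y': 65.70646984690485, 'cx': 255.3613488908602, 'cy': 188.7262207630266, 'R': array([[ 4.43496877e-01,  8.96275713e-01, -6.05014001e-04],
       [ 8.53230556e-01, -4.21990315e-01,  3.06466626e-01],
       [ 2.74423284e-01, -1.36433208e-01, -9.51881212e-01]]), 't': array([-624.80399611,  -39.29164992,  379.45741073])}
```

View pics/a0.png

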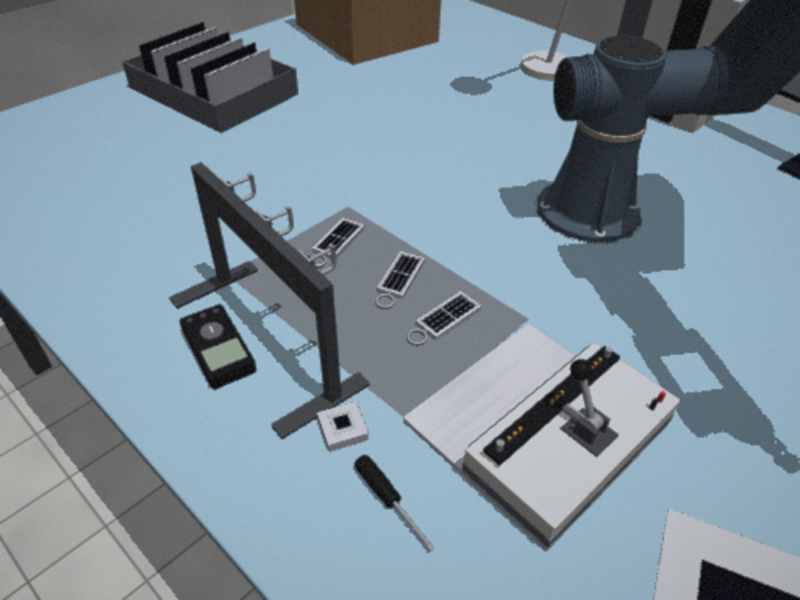

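View pics/b0.png

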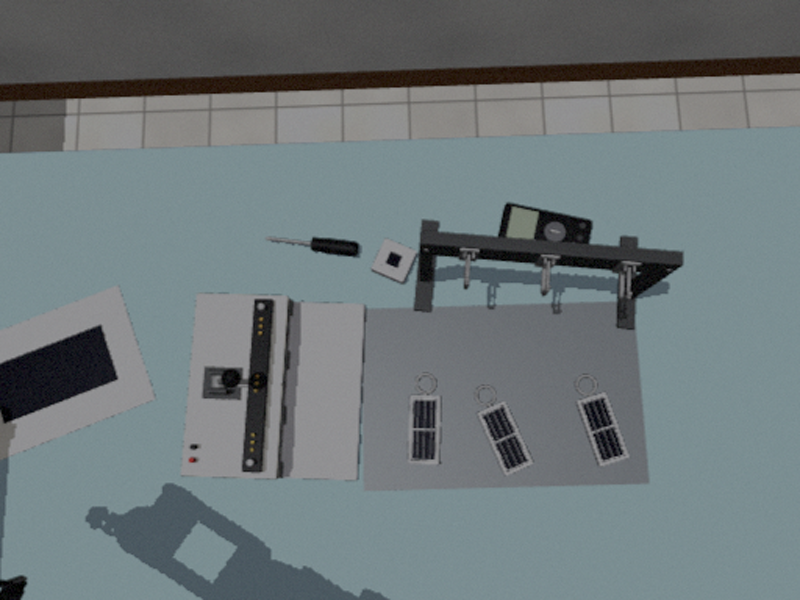

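```bash
cat > h.py <<'E'
import numpy as np,cv2
from bench import r
def ray(m,u,v,fish=False):
    f=192/np.tan(np.radians(m["fov_y"])/2); d=np.array([u-m["cx"],v-m["cy"]])
    if fish:
        q=np.hypot(*d)+1e-9; a=q/f; c=np.r_[d/q*np.sin(a),np.cos(a)]
    else: c=np.r_[d/f,1]
    R=np.array(m["R"]);t=np.array(m["t"])
    return -R.T@t, R.T@(c/np.linalg.norm(c))
def onz(m,u,v,z,fish=False):
    o,d=ray(m,u,v,fish); return o+d*(z-o[2])/d[2]
def tri(rays):
    A=0;b=0
    for o,d in rays:
        P=np.eye(3)-np.outer(d,d);A=A+P;b=b+P@o
    x=np.linalg.solve(A,b)
    return x,[np.linalg.norm((np.eye(3)-np.outer(d,d))@(x-o)) for o,d in rays]
def proj(m,X,fish=False):
    c=np.array(m["R"])@X+np.array(m["t"]);f=192/np.tan(np.radians(m["fov_y"])/2)
    if fish:
        q=np.hypot(c[0],c[1]);a=np.arctan2(q,c[2]);return m["cx"]+f*a*c[0]/q,m["cy"]+f*a*c[1]/q
    return m["cx"]+f*c[0]/c[2],m["cy"]+f*c[1]/c[2]
E
python3 - <<'E'
from h import *
np.set_printoptions(precision=1,suppress=True)
T=r.camera_model("top");S=r.camera_model("scene")
k=512/800
top=cv2.imread("pics/top0.png");sc=cv2.imread("pics/scene0.png")
def mods(im,roi,lo):
    x0,y0,x1,y1=roi;g=cv2.cvtColor(im,cv2.COLOR_BGR2GRAY)[y0:y1,x0:x1]
    m=(g>lo).astype(np.uint8)
    for c in cv2.findContours(m,cv2.RETR_EXTERNAL,cv2.CHAIN_APPROX_NONE)[0]:
        if cv2.contourArea(c)>200: 
            (a,b),wh,an=cv2.minAreaRect(c); yield a+x0,b+y0,wh,an,c+[x0,y0]
for (a,b,wh,an,c) in mods(top,(236,238,410,308),140):
    p=cv2.boxPoints(((a,b),wh,an)); P=np.array([onz(T,u,v,12) for u,v in p])
    e=[P[1]-P[0],P[2]-P[1]];l=max(e,key=np.linalg.norm)
    print("top",round(a),round(b),wh,P.mean(0),[np.linalg.norm(q) for q in e],np.degrees(np.arctan2(l[1],l[0])))
for (a,b,wh,an,c) in mods(sc,(200,130,310,222),140):
    print("scene",a,b,wh,onz(S,a,b,12))
def two(t,s):
    x,e=tri([ray(T,t[0]*k,t[1]*k),ray(S,s[0]*k,s[1]*k)]);print(x,e)
two((425,429),(450,314));two((505,437),(401,273));two((602,428),(338,236))
print("apron");[print(onz(T,u*k,v*k,12)) for u,v in((365,305),(359,480))]
print([onz(S,u*k,v*k,12) for u,v in((526,321),(404,414))])
print("head top");[print(onz(T,u*k,v*k,64)) for u,v in((197,293),(290,296),(180,476),(278,478))]
print("knob");two((231,378),(581,370))
print("hooks");[print(onz(T,u*k,v*k,233)) for u,v in((466,287),(545,293),(625,298))]
print("bar ends");two((422,222),(331,289));two((682,252),(197,165))
g=np.hstack([cv2.resize(top[180:310,110:245],None,fx=3,fy=3,interpolation=cv2.INTER_CUBIC),cv2.resize(top[130:260,260:385],None,fx=3,fy=3,interpolation=cv2.INTER_CUBIC)])
cv2.imwrite("pics/c.png",g);print(g.shape)
g=np.hstack([cv2.resize(sc[100:260,110:235],None,fx=3.2,fy=3.2,interpolation=cv2.INTER_CUBIC),cv2.resize(sc[210:355,260:390],None,fx=3,fy=3,interpolation=cv2.INTER_CUBIC)[:512].__array__()] if 0 else [cv2.resize(sc[100:255,105:245],None,fx=3,fy=3,interpolation=cv2.INTER_CUBIC),cv2.resize(sc[205:360,305:435],None,fx=2.9,fy=3,interpolation=cv2.INTER_CUBIC)])
cv2.imwrite("pics/d.png",g);print(g.shape)
E
```

```text
scene 286.92308044433594 199.88461303710938 (15.808954238891602, 38.829010009765625) [442.8  -1.3  12. ]
scene 256.16176986694336 173.89705657958984 (16.63536262512207, 31.212743759155273) [ 426.2 -132.1   12. ]
scene 254.50000762939453 157.49999618530273 (54.99999237060547, 108.99998474121094) [ 377.  -186.6   12. ]
[440.3  -1.2   6.5] [np.float64(1.5894561152747608), np.float64(1.5894561152747673)]
[ 424.8 -131.6    8.3] [np.float64(0.14226056080698649), np.float64(0.14226056080681548)]
[ 435.5 -289.5   10.7] [np.float64(0.9665323200128934), np.float64(0.9665323200127987)]
apron
[649.4  91.5  12. ]
[363.3 106.2  12. ]
[array([365.1, 105.7,  12. ]), array([648.9,  91.7,  12. ])]
head top
[667.6 360.1  64. ]
[657.8 208.9  64. ]
[378.9 379.   64. ]
[371.9 227.   64. ]
knob
[518.7 277.7 159.7] [np.float64(0.042258495894294326), np.float64(0.04225849589418631)]
hooks
[626.8 -62.4 233. ]
[ 615.  -169.6  233. ]
[ 604.6 -277.3  233. ]
bar ends
[709.2   2.9 248.8] [np.float64(10.492778113381991), np.float64(10.49277811338193)]
[ 661.3 -354.1  242.6] [np.float64(3.4683176047367015), np.float64(3.4683176047364386)]
(390, 780, 3)
(465, 797, 3)
```

View pics/c.png

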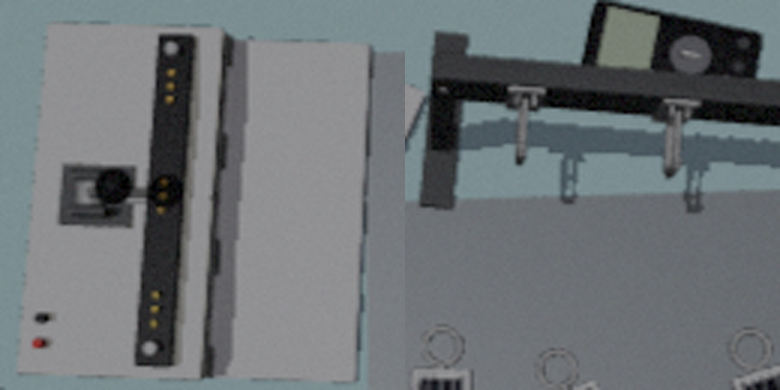

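View pics/d.png

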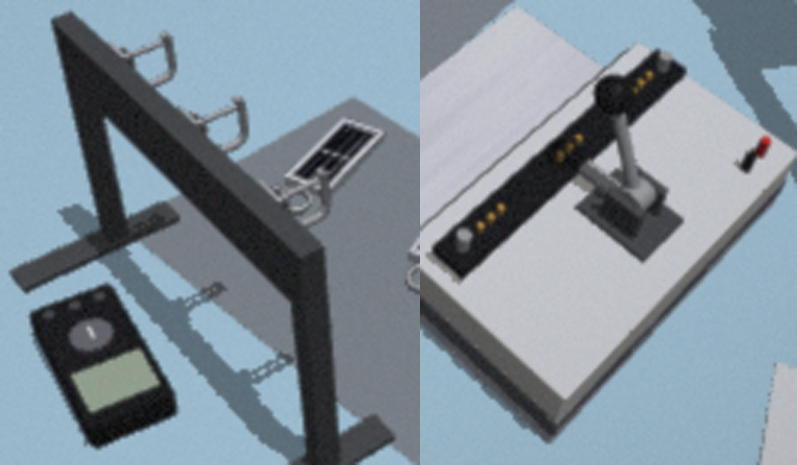

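```bash
cat >> h.py <<'E'
def mods(name="top",z=12,roi=None,show=False,im=None):
    "dark cell block of each module, in world on plane z: centre, yaw of long axis (deg), sizes"
    m=r.camera_model(name); im=r.snapshot(name) if im is None else im
    g=cv2.cvtColor(im,cv2.COLOR_BGR2GRAY); x0,y0,x1,y1=roi
    k=np.zeros_like(g);k[y0:y1,x0:x1]=(g[y0:y1,x0:x1]<75)
    k=cv2.morphologyEx(k,cv2.MORPH_CLOSE,np.ones((4,4),np.uint8)); out=[]
    for c in cv2.findContours(k,cv2.RETR_EXTERNAL,cv2.CHAIN_APPROX_NONE)[0]:
        if cv2.contourArea(c)<150: continue
        P=np.array([onz(m,u,v,z) for u,v in c[:,0]],dtype=np.float32)
        (a,b),(w,h),an=cv2.minAreaRect(P[:,:2])
        if w<h: an+=90; w,h=h,w
        an=(an+90)%180-90
        out.append([round(float(q),1) for q in(a,b,an,w,h)]+[cv2.minAreaRect(c)[0]])
    return out
E
python3 - <<'E'
from h import *
np.set_printoptions(precision=1,suppress=True)
T=r.camera_model("top");S=r.camera_model("scene")
top=cv2.imread("pics/top0.png");sc=cv2.imread("pics/scene0.png")
g=cv2.cvtColor(top,cv2.COLOR_BGR2GRAY); print(g[270,266:286],g[240:252,272])
a=mods("top",12,(236,230,412,310),im=top);b=mods("scene",12,(195,130,312,222),im=sc)
for q in a:print("T",q)
for q in b:print("S",q)
for q in a:
    n=min(b,key=lambda w:np.hypot(w[0]-q[0],w[1]-q[1])); print(tri([ray(T,*q[5]),ray(S,*n[5])]))
w=cv2.imread("pics/wrist0.png")
# rings
def two(t,s):
    x,e=tri([ray(T,*t),ray(S,*s)]);print(x,e[0])
print("ring");[print(onz(T,260+u/3,130+v/3,6)) for u,v in((443,346),(557,368),(750,348))] if 0 else None
[print(onz(T,u*.64,v*.64,6)) for u,v in((427,383),(486,395),(586,384))]
[print(onz(S,u*.64,v*.64,6)) for u,v in((417,336),(385,299),(318,260))]
# noses: top crop + scene crop
for t,s in (((260+(520-405)/3,130+162/3),(105+325/3,100+172/3)),((260+(670-405)/3,130+174/3),(105+241/3,100+100/3)),((626*.64,298*.64),(105+169/3,100+36/3))): two(t,s)
E
```

```text
[ 60  70  32  27  39  58  42  32  26  59  65  30  84 130 145 133 116 118
 119 117] [ 94 111 120 117 116 117 118 117 118 120 101 113]Traceback (most recent call last):
  File "<stdin>", line 6, in <module>
  File "h.py", line 32, in mods
    (a,b),(w,h),an=cv2.minAreaRect(P[:,:2])
                   ~~~~~~~~~~~~~~~^^^^^^^^^
cv2.error: OpenCV(4.12.0) /io/opencv/modules/imgproc/src/convhull.cpp:143: error: (-215:Assertion failed) total >= 0 && (depth == CV_32F || depth == CV_32S) in function 'convexHull'
```

```bash
sed -i 's/minAreaRect(P\[:,:2\])/minAreaRect(P[:,:2].copy())/' h.py
cat > m1.py <<'E'
from h import *
np.set_printoptions(precision=1,suppress=True)
T=r.camera_model("top");S=r.camera_model("scene")
top=cv2.imread("pics/top0.png");sc=cv2.imread("pics/scene0.png")
a=mods("top",12,(236,240,412,310),im=top);b=mods("scene",12,(195,130,312,222),im=sc)
for q in a:print("T",q)
for q in b:print("S",q)
for q in a:
    n=min(b,key=lambda w:np.hypot(w[0]-q[0],w[1]-q[1])); print(tri([ray(T,*q[5]),ray(S,*n[5])]))
def two(t,s):
    x,e=tri([ray(T,*t),ray(S,*s)]);print(x,e[0])
[print("ring",onz(T,u*.64,v*.64,6)) for u,v in((427,383),(486,395),(586,384))]
[print(onz(S,u*.64,v*.64,6)) for u,v in((417,336),(385,299),(318,260))]
print("noses")
for t,s in (((260+(520-405)/3,130+162/3),(105+325/3,100+172/3)),((260+(670-405)/3,130+174/3),(105+241/3,100+100/3)),((626*.64,298*.64),(105+169/3,100+36/3))): two(t,s)
E
python3 m1.py
```

```text
T [421.6, -132.5, 21.8, 93.2, 36.6, (323.7739562988281, 281.10272216796875)]
T [439.0, -2.3, -3.8, 92.8, 33.5, (271.9668273925781, 275.56146240234375)]
T [430.6, -286.9, 15.6, 93.3, 44.9, (384.8778381347656, 275.7579345703125)]
S [444.6, 3.6, -3.3, 91.8, 33.9, (287.73077392578125, 201.3461456298828)]
S [580.6, -174.6, 51.8, 214.8, 48.8, (205.233642578125, 195.06967163085938)]
S [427.5, -126.1, 21.8, 91.3, 33.4, (257.2752990722656, 175.3595733642578)]
S [445.6, -281.3, 20.3, 109.3, 38.5, (218.00001525878906, 153.0)]
(array([ 420.9, -133.2,    2.5]), [np.float64(0.5725926686916918), np.float64(0.5725926686918285)])
(array([438.5,  -1.9,   2.9]), [np.float64(0.4908553028636344), np.float64(0.4908553028635869)])
(array([ 430.4, -289.9,    0.3]), [np.float64(0.10012311779390581), np.float64(0.10012311779386054)])
ring [516.1  -8.3   6. ]
ring [ 493.6 -104.5    6. ]
ring [ 506.9 -269.4    6. ]
[516.8  -5.2   6. ]
[ 492.  -105.4    6. ]
[ 506.6 -267.8    6. ]
noses
[629.  -65.  228.4] 2.75043966016785
[ 617.5 -172.1  229.7] 3.9628129678596085
[ 606.3 -280.6  231.5] 1.9555891808750803
```

```bash
cat > g.py <<'E'
# usage: g.py x y z toolyaw_y_deg [tilt_deg]  (goal of TCP) ; prints N and the per-row shift/turn
import sys,numpy as np
from bench import r
from scipy.spatial.transform import Rotation as Ro
def rows(p,psi,tilt=0,R0=None,p0=None,slow=1.0):
    s=r.read_state()
    if p0 is None: p0=s["tool_pos"]; R0=Ro.from_euler("xyz",s["tcp_rot"])
    R1=Ro.from_euler("z",psi+90,degrees=True)*Ro.from_euler("x",180,degrees=True)*Ro.from_euler("y",tilt,degrees=True)
    w=(R0.inv()*R1).as_rotvec(); d=R0.inv().apply(np.array(p)-p0)
    N=int(max(np.ceil(np.abs(d).max()/25/slow),np.ceil(np.degrees(np.abs(w).max())/4/slow),1))
    while 1:
        M=sum(Ro.from_rotvec(w*k/N).as_matrix() for k in range(N)); u=np.linalg.solve(M,d)/25
        if np.abs(u).max()<=slow: break
        N+=1
    print("N",N,"shift",np.round(u,3),"turn",np.round(np.degrees(w)/4/N,3)); return np.array(p,float),R1
if __name__=="__main__":
    a=[float(q) for q in sys.argv[1:]]; p=None;R=None
    # several goals separated by '/' are handled by chaining
    rows(a[:3],*a[3:])
    s=r.read_state();print("t",round(s["time"],1),"tcp",np.round(s["tool_pos"],1),"F",np.round(s["contact_force"],1),"open",round(s["opening"],1),"q",np.round(s["joint_positions"],2))
E
python3 g.py 478.4 -4.1 120 86.1
```

```text
N 20 shift [-0.698 -0.983  0.222] turn [-0.001 -0.    -0.28 ]
t 0.1 tcp [276.4 559.9 230.6] F [-0.4  0.1  0.7] open 85.5 q [ 0.93  0.53  1.43  0.    1.18 -0.18]
```

```bash
python3 -m jog '[{"x":-0.698,"y":-0.983,"z":0.22,"rz":-0.28},{"x":-0.698,"y":-0.983,"z":0.22,"rz":-0.28},{"x":-0.698,"y":-0.983,"z":0.22,"rz":-0.28},{"x":-0.698,"y":-0.983,"z":0.22,"rz":-0.28},{"x":-0.698,"y":-0.983,"z":0.22,"rz":-0.28},{"x":-0.698,"y":-0.983,"z":0.22,"rz":-0.28},{"x":-0.698,"y":-0.983,"z":0.22,"rz":-0.28},{"x":-0.698,"y":-0.983,"z":0.22,"rz":-0.28}]'
python3 -m jog '[{"x":-0.698,"y":-0.983,"z":0.22,"rz":-0.28},{"x":-0.698,"y":-0.983,"z":0.22,"rz":-0.28},{"x":-0.698,"y":-0.983,"z":0.22,"rz":-0.28},{"x":-0.698,"y":-0.983,"z":0.22,"rz":-0.28},{"x":-0.698,"y":-0.983,"z":0.22,"rz":-0.28},{"x":-0.698,"y":-0.983,"z":0.22,"rz":-0.28},{"x":-0.698,"y":-0.983,"z":0.22,"rz":-0.28},{"x":-0.698,"y":-0.983,"z":0.22,"rz":-0.28}]'
python3 -m jog '[{"x":-0.698,"y":-0.983,"z":0.22,"rz":-0.28},{"x":-0.698,"y":-0.983,"z":0.22,"rz":-0.28},{"x":-0.698,"y":-0.983,"z":0.22,"rz":-0.28},{"x":-0.698,"y":-0.983,"z":0.22,"rz":-0.28},{}]'
python3 g.py 478.4 -4.1 60 86.1
python3 - <<'E'
from h import *
m=r.camera_model("wrist");im=r.snapshot("wrist");cv2.imwrite("pics/w1.png",im)
for P in((478.4,-4.1,6),(440.5,-1.5,12),(516.5,-6.7,6)): print(proj(m,np.array(P),True))
E
```

```text
N 20 shift [-0.698 -0.983  0.342] turn [-0.001 -0.    -0.28 ]
t 0.1 tcp [276.4 559.9 230.6] F [-0.4  0.1  0.7] open 85.5 q [ 0.93  0.53  1.43  0.    1.18 -0.18]
(np.float64(70.2466207725478), np.float64(354.2631022318334))
(np.float64(58.67979782908691), np.float64(344.27800311116005))
(np.float64(80.5430036695218), np.float64(365.3383564866667))invalid input at $[0]: expected keys x, y, z, rx, ry, rz, jaw
invalid input at $[0]: expected keys x, y, z, rx, ry, rz, jaw
invalid input at $[0]: expected keys x, y, z, rx, ry, rz, jaw
```

View pics/w1.png

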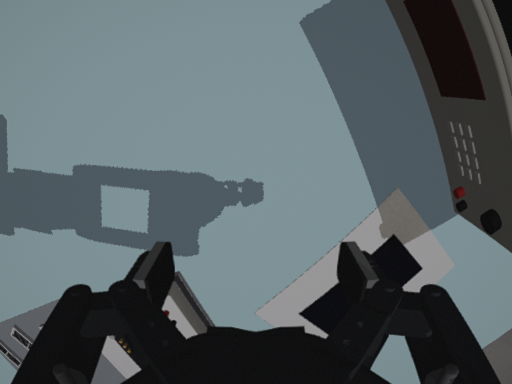

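```bash
python3 -m jog '[{"x":-0.698,"y":-0.983,"z":0.22,"rx":0,"ry":0,"rz":-0.28,"jaw":1},{"x":-0.698,"y":-0.983,"z":0.22,"rx":0,"ry":0,"rz":-0.28,"jaw":1},{"x":-0.698,"y":-0.983,"z":0.22,"rx":0,"ry":0,"rz":-0.28,"jaw":1},{"x":-0.698,"y":-0.983,"z":0.22,"rx":0,"ry":0,"rz":-0.28,"jaw":1},{"x":-0.698,"y":-0.983,"z":0.22,"rx":0,"ry":0,"rz":-0.28,"jaw":1},{"x":-0.698,"y":-0.983,"z":0.22,"rx":0,"ry":0,"rz":-0.28,"jaw":1},{"x":-0.698,"y":-0.983,"z":0.22,"rx":0,"ry":0,"rz":-0.28,"jaw":1},{"x":-0.698,"y":-0.983,"z":0.22,"rx":0,"ry":0,"rz":-0.28,"jaw":1}]'
python3 -m jog '[{"x":-0.698,"y":-0.983,"z":0.22,"rx":0,"ry":0,"rz":-0.28,"jaw":1},{"x":-0.698,"y":-0.983,"z":0.22,"rx":0,"ry":0,"rz":-0.28,"jaw":1},{"x":-0.698,"y":-0.983,"z":0.22,"rx":0,"ry":0,"rz":-0.28,"jaw":1},{"x":-0.698,"y":-0.983,"z":0.22,"rx":0,"ry":0,"rz":-0.28,"jaw":1},{"x":-0.698,"y":-0.983,"z":0.22,"rx":0,"ry":0,"rz":-0.28,"jaw":1},{"x":-0.698,"y":-0.983,"z":0.22,"rx":0,"ry":0,"rz":-0.28,"jaw":1},{"x":-0.698,"y":-0.983,"z":0.22,"rx":0,"ry":0,"rz":-0.28,"jaw":1},{"x":-0.698,"y":-0.983,"z":0.22,"rx":0,"ry":0,"rz":-0.28,"jaw":1}]'
python3 -m jog '[{"x":-0.698,"y":-0.983,"z":0.22,"rx":0,"ry":0,"rz":-0.28,"jaw":1},{"x":-0.698,"y":-0.983,"z":0.22,"rx":0,"ry":0,"rz":-0.28,"jaw":1},{"x":-0.698,"y":-0.983,"z":0.22,"rx":0,"ry":0,"rz":-0.28,"jaw":1},{"x":-0.698,"y":-0.983,"z":0.22,"rx":0,"ry":0,"rz":-0.28,"jaw":1},{"x":0,"y":0,"z":0,"rx":0,"ry":0,"rz":0,"jaw":1},{"x":0,"y":0,"z":0,"rx":0,"ry":0,"rz":0,"jaw":1}]'
python3 g.py 478.4 -4.1 60 86.1
python3 - <<'E'
from h import *
m=r.camera_model("wrist");im=r.snapshot("wrist");cv2.imwrite("pics/w2.png",im)
for P in((478.4,-4.1,6),(440.5,-1.5,12),(516.5,-6.7,6)): print(proj(m,np.array(P),True))
E
```

```text
time: 0.87
tool_pos: [330.9, 324.3, 187.1]
tcp_rot: [-3.142, 0.0, 2.841]
contact_force: [0.6, -0.7, -0.7]
opening: 85.5
gripper_force: 0.0
time: 1.53
tool_pos: [421.5, 100.8, 143.1]
tcp_rot: [3.142, 0.0, 2.996]
contact_force: [0.5, -0.2, 0.1]
opening: 85.4
gripper_force: 0.0
time: 2.03
tool_pos: [479.8, -4.9, 121.0]
tcp_rot: [3.142, 0.0, 3.07]
contact_force: [-0.4, 0.4, -0.0]
opening: 85.5
gripper_force: 0.0
N 3 shift [0.019 0.009 0.813] turn [ 0.     0.001 -0.014]
t 2.0 tcp [479.8  -4.9 121. ] F [-0.4  0.4 -0. ] open 85.5 q [-0.24  0.52  1.89  0.    0.73 -1.74]
(np.float64(255.42839231223405), np.float64(182.03657866255278))
(np.float64(255.29560535960042), np.float64(141.36105918596618))
(np.float64(255.57211365428725), np.float64(220.74423134699782))
```

View pics/w2.png

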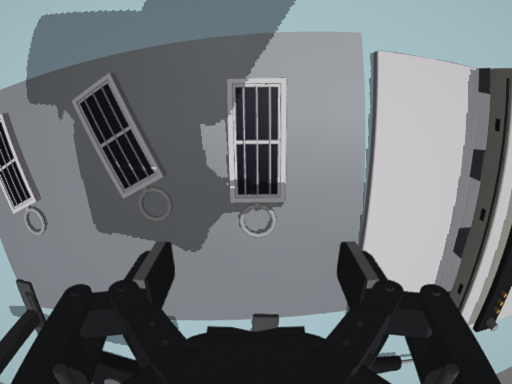

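```bash
python3 -m jog '[{"x":0,"y":0.03,"z":1,"rx":0,"ry":0,"rz":0,"jaw":1},{"x":0.04,"y":0.03,"z":1,"rx":0,"ry":0,"rz":0,"jaw":1},{"x":0,"y":0,"z":1,"rx":0,"ry":0,"rz":0,"jaw":1},{"x":0,"y":0,"z":1,"rx":0,"ry":0,"rz":0,"jaw":1},{"x":0,"y":0,"z":0.6,"rx":0,"ry":0,"rz":0,"jaw":1},{"x":0,"y":0,"z":0.32,"rx":0,"ry":0,"rz":0,"jaw":1},{"x":0,"y":0,"z":0,"rx":0,"ry":0,"rz":0,"jaw":1}]'
python3 -m jog '[{"x":0,"y":0,"z":0,"rx":0,"ry":0,"rz":0,"jaw":0.3},{"x":0,"y":0,"z":0,"rx":0,"ry":0,"rz":0,"jaw":0.3},{"x":0,"y":0,"z":0,"rx":0,"ry":0,"rz":0,"jaw":0.3},{"x":0,"y":0,"z":0,"rx":0,"ry":0,"rz":0,"jaw":0.3},{"x":0,"y":0,"z":0,"rx":0,"ry":0,"rz":0,"jaw":0.3},{"x":0,"y":0,"z":0,"rx":0,"ry":0,"rz":0,"jaw":0.3}]'
python3 -m jog '[{"x":0,"y":0,"z":0,"rx":0,"ry":0,"rz":0,"jaw":0.3},{"x":0,"y":0,"z":-0.5,"rx":0,"ry":0,"rz":0,"jaw":0.3},{"x":0,"y":0,"z":-1,"rx":0,"ry":0,"rz":0,"jaw":0.3},{"x":0,"y":0,"z":-1,"rx":0,"ry":0,"rz":0,"jaw":0.3},{"x":0,"y":0,"z":0,"rx":0,"ry":0,"rz":0,"jaw":0.3}]'
```

```text
time: 2.67
tool_pos: [476.4, -0.6, -2.8]
tcp_rot: [3.141, -0.004, 3.075]
contact_force: [-0.4, -0.2, -0.2]
opening: 85.1
gripper_force: 0.0
time: 3.17
tool_pos: [478.8, -1.9, -0.2]
tcp_rot: [-3.141, 0.003, 3.074]
contact_force: [-0.1, 1.7, 5.4]
opening: 47.7
gripper_force: 62.0
time: 3.58
tool_pos: [480.5, -2.4, 64.7]
tcp_rot: [-3.14, 0.008, 3.074]
contact_force: [1.1, 0.3, -2.5]
opening: 48.3
gripper_force: 62.6
```

```bash
python3 g.py 417.4 111.7 40 -3.2
```

```text
N 23 shift [0.244 0.063 0.042] turn [0.003 0.005 0.971]
t 3.6 tcp [480.5  -2.4  64.7] F [ 1.1  0.3 -2.5] open 48.3 q [-0.24  0.63  1.93  0.    0.58 -1.74]
```

```bash
python3 -m jog '[{"x":0.244,"y":0.063,"z":0,"rx":0,"ry":0,"rz":0.971,"jaw":0.3},{"x":0.244,"y":0.063,"z":0,"rx":0,"ry":0,"rz":0.971,"jaw":0.3},{"x":0.244,"y":0.063,"z":0,"rx":0,"ry":0,"rz":0.971,"jaw":0.3},{"x":0.244,"y":0.063,"z":0,"rx":0,"ry":0,"rz":0.971,"jaw":0.3},{"x":0.244,"y":0.063,"z":0,"rx":0,"ry":0,"rz":0.971,"jaw":0.3},{"x":0.244,"y":0.063,"z":0,"rx":0,"ry":0,"rz":0.971,"jaw":0.3},{"x":0.244,"y":0.063,"z":0,"rx":0,"ry":0,"rz":0.971,"jaw":0.3},{"x":0.244,"y":0.063,"z":0,"rx":0,"ry":0,"rz":0.971,"jaw":0.3}]'
python3 -m jog '[{"x":0.244,"y":0.063,"z":0,"rx":0,"ry":0,"rz":0.971,"jaw":0.3},{"x":0.244,"y":0.063,"z":0,"rx":0,"ry":0,"rz":0.971,"jaw":0.3},{"x":0.244,"y":0.063,"z":0,"rx":0,"ry":0,"rz":0.971,"jaw":0.3},{"x":0.244,"y":0.063,"z":0,"rx":0,"ry":0,"rz":0.971,"jaw":0.3},{"x":0.244,"y":0.063,"z":0,"rx":0,"ry":0,"rz":0.971,"jaw":0.3},{"x":0.244,"y":0.063,"z":0,"rx":0,"ry":0,"rz":0.971,"jaw":0.3},{"x":0.244,"y":0.063,"z":0,"rx":0,"ry":0,"rz":0.971,"jaw":0.3},{"x":0.244,"y":0.063,"z":0,"rx":0,"ry":0,"rz":0.971,"jaw":0.3}]' | head -2
python3 -m jog '[{"x":0.244,"y":0.063,"z":0.14,"rx":0,"ry":0,"rz":0.971,"jaw":0.3},{"x":0.244,"y":0.063,"z":0.14,"rx":0,"ry":0,"rz":0.971,"jaw":0.3},{"x":0.244,"y":0.063,"z":0.14,"rx":0,"ry":0,"rz":0.971,"jaw":0.3},{"x":0.244,"y":0.063,"z":0.14,"rx":0,"ry":0,"rz":0.971,"jaw":0.3},{"x":0.244,"y":0.063,"z":0.14,"rx":0,"ry":0,"rz":0.971,"jaw":0.3},{"x":0.244,"y":0.063,"z":0.14,"rx":0,"ry":0,"rz":0.971,"jaw":0.3},{"x":0.244,"y":0.063,"z":0.14,"rx":0,"ry":0,"rz":0.971,"jaw":0.3},{"x":0,"y":0,"z":0,"rx":0,"ry":0,"rz":0,"jaw":0.3}]'
python3 - <<'E'
from h import *
m=r.camera_model("wrist");im=r.snapshot("wrist");cv2.imwrite("pics/w3.png",im)
o=np.array([513.5,218.5,0]);a=np.radians(86.8);X=np.array([np.cos(a),np.sin(a),0]);Y=np.array([-X[1],X[0],0])
np.set_printoptions(precision=1,suppress=True)
for n,(x,y,z) in dict(lane1L=(0,120,12),lane1R=(0,60,12),l2L=(0,30,12),headtopL=(0,145,64),apL=(-120,145,12)).items(): print(n,np.array(proj(m,o+x*X+y*Y+[0,0,z],True)))
E
python3 g.py 417.4 111.7 15 -3.2
```

```text
time: 4.25
tool_pos: [435.4, 24.6, 60.7]
tcp_rot: [3.142, 0.0, 2.528]
contact_force: [-0.1, 0.6, -1.8]
opening: 48.1
gripper_force: 62.6
time: 4.92
tool_pos: [412.9, 69.1, 60.7]
time: 5.58
tool_pos: [415.0, 113.1, 35.8]
tcp_rot: [3.142, -0.0, 1.515]
contact_force: [-0.5, 0.1, -1.7]
opening: 48.1
gripper_force: 62.6
lane1L [204.4  41.7]
lane1R [313.1  42. ]
l2L [363.9  46.5]
headtopL [123.3  26.7]
apL [173.4 240.2]
N 1 shift [-0.038  0.108  0.841] turn [-0.004  0.001  0.03 ]
t 5.6 tcp [414.8 112.8  36. ] F [ 0.2 -0.5 -1.8] open 48.2 q [ 0.    0.66  2.06 -0.    0.41  0.06]
```

View pics/w3.png

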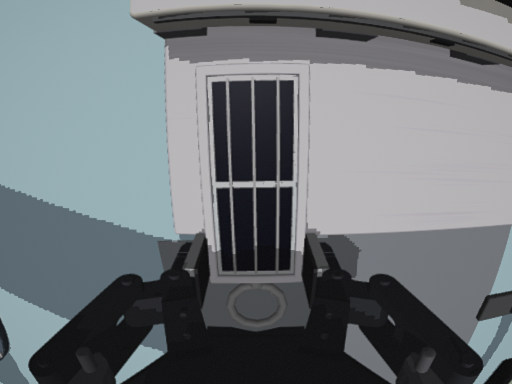

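```bash
python3 - <<'E'
from h import *
np.set_printoptions(precision=1,suppress=True)
m=r.camera_model("wrist")
o=np.array([513.5,218.5,0]);a=np.radians(86.8);X=np.array([np.cos(a),np.sin(a),0]);Y=np.array([-X[1],X[0],0])
def st(P): d=P-o; return np.array([d@X,d@Y,P[2]])
for u,v,z in((174,233,12),(168,120,12),(165,45,12),(330,231,12),(420,229,12),(133,12,64),(160,33,30),(500,50,30),(198,68,42),(308,66,42),(257,305,36),(257,305,42)): print(u,v,z,st(onz(m,u,v,z,True)))
s=r.read_state();print(st(s["tool_pos"]))
im=cv2.imread("pics/w3.png")[0:110,110:512];cv2.imwrite("pics/w3c.png",cv2.resize(im,None,fx=1.99,fy=1.99,interpolation=cv2.INTER_CUBIC))
E
```

```text
174 233 12 [-115.3  144.2   12. ]
168 120 12 [-44.3 142.3  12. ]
165 45 12 [ -0.6 143.3  12. ]
330 231 12 [-113.7   44.9   12. ]
420 229 12 [-114.8  -22.2   12. ]
133 12 64 [  5.3 141.4  64. ]
160 33 30 [  2.7 140.5  30. ]
500 50 30 [ 12.3 -61.8  30. ]
198 68 42 [-18.4 118.4  42. ]
308 66 42 [-17.5  68.5  42. ]
257 305 36 [-152.5   91.2   36. ]
257 305 42 [-147.4   91.2   42. ]
[-111.1   92.7   36. ]
```

View pics/w3c.png

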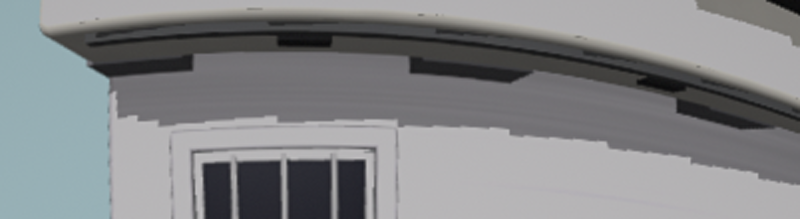

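```bash
python3 -m jog '[{"x":0,"y":0.2,"z":0.4,"rx":0,"ry":0,"rz":0,"jaw":0.3},{"x":0,"y":0,"z":0.46,"rx":0,"ry":0,"rz":0,"jaw":0.3},{"x":0.3,"y":0,"z":0,"rx":0,"ry":0,"rz":0,"jaw":0.3},{"x":0.5,"y":0,"z":0,"rx":0,"ry":0,"rz":0,"jaw":0.3},{"x":0.5,"y":0,"z":0,"rx":0,"ry":0,"rz":0,"jaw":0.3}]'
python3 -m jog '[{"x":0.5,"y":0,"z":0,"rx":0,"ry":0,"rz":0,"jaw":0.3},{"x":0.5,"y":0,"z":0,"rx":0,"ry":0,"rz":0,"jaw":0.3},{"x":0.3,"y":0,"z":0,"rx":0,"ry":0,"rz":0,"jaw":0.3},{"x":0,"y":0,"z":0,"rx":0,"ry":0,"rz":0,"jaw":0.3}]'
python3 -m jog '[{"x":0.1,"y":0,"z":0,"rx":0,"ry":0,"rz":0,"jaw":0.3},{"x":0.08,"y":0,"z":0,"rx":0,"ry":0,"rz":0,"jaw":0.3}]'
python3 g.py 417.4 111.7 15 -3.2
```

```text
time: 6.05
tool_pos: [421.6, 144.8, 14.5]
tcp_rot: [-3.14, 0.0, 1.514]
contact_force: [0.2, 0.5, -1.6]
opening: 48.6
gripper_force: 62.6
time: 6.38
tool_pos: [423.8, 178.3, 14.9]
tcp_rot: [3.141, -0.0, 1.517]
contact_force: [0.0, -0.2, -0.9]
opening: 48.4
gripper_force: 62.6
time: 6.55
tool_pos: [423.6, 181.4, 14.8]
tcp_rot: [-3.141, 0.0, 1.514]
contact_force: [0.6, -0.3, -2.2]
opening: 48.1
gripper_force: 62.6
N 3 shift [-0.933 -0.031 -0.002] turn [-0.002  0.001 -0.002]
t 6.5 tcp [423.6 181.4  14.8] F [ 0.6 -0.3 -2.2] open 48.1 q [ 0.16  0.72  1.99 -0.    0.43  0.22]
```

```bash
python3 -m jog '[{"x":0.1,"y":0,"z":0,"rx":0,"ry":0,"rz":0,"jaw":0.3},{"x":0,"y":0,"z":0,"rx":0,"ry":0,"rz":0,"jaw":0.3}]'|head -4
python3 -m jog '[{"x":0.08,"y":0,"z":0,"rx":0,"ry":0,"rz":0,"jaw":0.3},{"x":0,"y":0,"z":0,"rx":0,"ry":0,"rz":0,"jaw":0.3}]'|head -4
python3 -m jog '[{"x":0.08,"y":0,"z":0,"rx":0,"ry":0,"rz":0,"jaw":0.3},{"x":0,"y":0,"z":0,"rx":0,"ry":0,"rz":0,"jaw":0.3}]'|head -4
```

```text
time: 6.72
tool_pos: [424.0, 184.1, 14.8]
tcp_rot: [3.142, -0.0, 1.514]
contact_force: [0.6, -0.4, -1.0]
time: 6.88
tool_pos: [423.8, 184.9, 14.8]
tcp_rot: [-3.14, 0.001, 1.514]
contact_force: [0.7, -6.9, -1.1]
time: 7.05
tool_pos: [423.5, 185.1, 14.7]
tcp_rot: [-3.139, 0.003, 1.513]
contact_force: [1.5, -17.4, -0.9]
```

```bash
python3 -m jog '[{"x":-0.1,"y":0,"z":0.04,"rx":0,"ry":0,"rz":0,"jaw":0.3},{"x":0,"y":0,"z":0,"rx":0,"ry":0,"rz":0,"jaw":1},{"x":0,"y":0,"z":0,"rx":0,"ry":0,"rz":0,"jaw":1},{"x":0,"y":0,"z":0,"rx":0,"ry":0,"rz":0,"jaw":1},{"x":0,"y":0,"z":-0.5,"rx":0,"ry":0,"rz":0,"jaw":1},{"x":-0.3,"y":0,"z":-1,"rx":0,"ry":0,"rz":0,"jaw":1},{"x":-1,"y":0,"z":-1,"rx":0,"ry":0,"rz":0,"jaw":1},{"x":-1,"y":0,"z":0,"rx":0,"ry":0,"rz":0,"jaw":1}]'
python3 g.py 458.3 -117.6 65 111.8
python3 - <<'E'
from h import *
im=r.snapshot("top");cv2.imwrite("pics/top1.png",im)
print(mods("top",12,(280,240,412,310),im=im)); print(mods("top",24,(170,185,236,310),im=im))
E
```

```text
time: 7.72
tool_pos: [422.9, 128.9, 79.4]
tcp_rot: [3.134, -0.001, 1.518]
contact_force: [-0.7, -1.1, 0.2]
opening: 85.4
gripper_force: 0.0
N 29 shift [-0.292 -0.285  0.019] turn [ 0.003  0.003 -0.99 ]
t 7.7 tcp [422.9 128.9  79.4] F [-0.7 -1.1  0.2] open 85.4 q [0.04 0.57 2.02 0.   0.55 0.09]
[[410.7, -94.0, 88.5, 140.8, 118.9, (309.0, 286.0)], [431.7, -291.5, 16.1, 92.4, 35.8, (386.65692138671875, 275.3065490722656)]]
[[507.4, 170.1, 0.4, 302.6, 165.6, (203.5, 251.5)]]
```

```bash
python3 -m jog '[{"x":-0.292,"y":-0.285,"z":0.02,"rx":0,"ry":0,"rz":-0.99,"jaw":1},{"x":-0.292,"y":-0.285,"z":0.02,"rx":0,"ry":0,"rz":-0.99,"jaw":1},{"x":-0.292,"y":-0.285,"z":0.02,"rx":0,"ry":0,"rz":-0.99,"jaw":1},{"x":-0.292,"y":-0.285,"z":0.02,"rx":0,"ry":0,"rz":-0.99,"jaw":1},{"x":-0.292,"y":-0.285,"z":0.02,"rx":0,"ry":0,"rz":-0.99,"jaw":1},{"x":-0.292,"y":-0.285,"z":0.02,"rx":0,"ry":0,"rz":-0.99,"jaw":1},{"x":-0.292,"y":-0.285,"z":0.02,"rx":0,"ry":0,"rz":-0.99,"jaw":1},{"x":-0.292,"y":-0.285,"z":0.02,"rx":0,"ry":0,"rz":-0.99,"jaw":1}]'|head -2
python3 -m jog '[{"x":-0.292,"y":-0.285,"z":0.02,"rx":0,"ry":0,"rz":-0.99,"jaw":1},{"x":-0.292,"y":-0.285,"z":0.02,"rx":0,"ry":0,"rz":-0.99,"jaw":1},{"x":-0.292,"y":-0.285,"z":0.02,"rx":0,"ry":0,"rz":-0.99,"jaw":1},{"x":-0.292,"y":-0.285,"z":0.02,"rx":0,"ry":0,"rz":-0.99,"jaw":1},{"x":-0.292,"y":-0.285,"z":0.02,"rx":0,"ry":0,"rz":-0.99,"jaw":1},{"x":-0.292,"y":-0.285,"z":0.02,"rx":0,"ry":0,"rz":-0.99,"jaw":1},{"x":-0.292,"y":-0.285,"z":0.02,"rx":0,"ry":0,"rz":-0.99,"jaw":1},{"x":-0.292,"y":-0.285,"z":0.02,"rx":0,"ry":0,"rz":-0.99,"jaw":1}]'|head -2
python3 -m jog '[{"x":-0.292,"y":-0.285,"z":0.02,"rx":0,"ry":0,"rz":-0.99,"jaw":1},{"x":-0.292,"y":-0.285,"z":0.02,"rx":0,"ry":0,"rz":-0.99,"jaw":1},{"x":-0.292,"y":-0.285,"z":0.02,"rx":0,"ry":0,"rz":-0.99,"jaw":1},{"x":-0.292,"y":-0.285,"z":0.02,"rx":0,"ry":0,"rz":-0.99,"jaw":1},{"x":-0.292,"y":-0.285,"z":0.02,"rx":0,"ry":0,"rz":-0.99,"jaw":1},{"x":-0.292,"y":-0.285,"z":0.02,"rx":0,"ry":0,"rz":-0.99,"jaw":1},{"x":-0.292,"y":-0.285,"z":0.02,"rx":0,"ry":0,"rz":-0.99,"jaw":1},{"x":-0.292,"y":-0.285,"z":0.02,"rx":0,"ry":0,"rz":-0.99,"jaw":1}]'|head -2
python3 -m jog '[{"x":-0.292,"y":-0.285,"z":0.02,"rx":0,"ry":0,"rz":-0.99,"jaw":1},{"x":-0.292,"y":-0.285,"z":0.02,"rx":0,"ry":0,"rz":-0.99,"jaw":1},{"x":-0.292,"y":-0.285,"z":0.02,"rx":0,"ry":0,"rz":-0.99,"jaw":1},{"x":-0.292,"y":-0.285,"z":0.02,"rx":0,"ry":0,"rz":-0.99,"jaw":1},{"x":-0.292,"y":-0.285,"z":0.02,"rx":0,"ry":0,"rz":-0.99,"jaw":1},{"x":0,"y":0,"z":0,"rx":0,"ry":0,"rz":0,"jaw":1},{"x":0,"y":0,"z":0,"rx":0,"ry":0,"rz":0,"jaw":1}]'|head -3
python3 g.py 458.3 -117.6 0 111.8
cat > wm.py <<'E'
# wrist view: dark cell blocks of modules, on plane z
import sys
from h import *
z=float(sys.argv[1])
m=r.camera_model("wrist");im=r.snapshot("wrist");cv2.imwrite(sys.argv[2],im)
g=cv2.cvtColor(im,cv2.COLOR_BGR2GRAY);k=(g<52).astype(np.uint8);k[300:]=0
k=cv2.morphologyEx(k,cv2.MORPH_CLOSE,np.ones((5,5),np.uint8))
for c in cv2.findContours(k,cv2.RETR_EXTERNAL,cv2.CHAIN_APPROX_NONE)[0]:
    if cv2.contourArea(c)<400: continue
    P=np.array([onz(m,u,v,z,True) for u,v in c[:,0]],dtype=np.float32)
    (a,b),(w,h),an=cv2.minAreaRect(P[:,:2].copy())
    if w<h: an+=90; w,h=h,w
    print([round(float(q),1) for q in(a,b,(an+90)%180-90,w,h)],cv2.minAreaRect(c)[0])
E
python3 wm.py 12 pics/w4.png
```

```text
time: 8.43
tool_pos: [375.8, 61.2, 72.3]
time: 9.1
tool_pos: [373.3, -19.5, 68.3]
time: 9.77
tool_pos: [413.6, -89.5, 64.3]
time: 10.35
tool_pos: [455.2, -118.0, 61.7]
tcp_rot: [3.142, 0.0, -2.766]
N 3 shift [-0.04  -0.011  0.823] turn [ 0.     0.    -0.022]
t 10.3 tcp [ 455.2 -118.    61.7] F [ 0.7 -0.2  0.3] open 85.4 q [-0.49  0.63  1.95  0.    0.56 -2.44]
[484.6, 24.3, 84.1, 149.2, 45.1] (387.04827880859375, 289.9206848144531)
[573.1, -201.2, -41.1, 148.6, 45.5] (123.87783813476562, 289.7420654296875)
[446.0, -121.6, 21.5, 43.8, 34.9] (254.5, 196.0)
[456.9, -280.7, 15.8, 44.5, 34.5] (56.30091857910156, 136.43026733398438)
[400.8, -139.8, 21.9, 44.3, 34.7] (254.0, 125.5)
[410.0, -294.1, 15.9, 44.4, 35.0] (58.0, 71.5)
```

```bash
python3 -m jog '[{"x":-0.15,"y":0,"z":1,"rx":0,"ry":0,"rz":0,"jaw":1},{"x":0,"y":0,"z":0.9,"rx":0,"ry":0,"rz":0,"jaw":1},{"x":0,"y":0,"z":0.55,"rx":0,"ry":0,"rz":0,"jaw":1},{"x":0,"y":0,"z":0,"rx":0,"ry":0,"rz":0,"jaw":0.3},{"x":0,"y":0,"z":0,"rx":0,"ry":0,"rz":0,"jaw":0.3},{"x":0,"y":0,"z":0,"rx":0,"ry":0,"rz":0,"jaw":0.3},{"x":0,"y":0,"z":0,"rx":0,"ry":0,"rz":0,"jaw":0.3},{"x":0,"y":0,"z":0,"rx":0,"ry":0,"rz":0,"jaw":0.3}]'
python3 -m jog '[{"x":0,"y":0,"z":0,"rx":0,"ry":0,"rz":0,"jaw":0.3},{"x":0,"y":0,"z":-0.5,"rx":0,"ry":0,"rz":0,"jaw":0.3},{"x":0,"y":0,"z":-1,"rx":0,"ry":0,"rz":0,"jaw":0.3},{"x":0,"y":0,"z":-1,"rx":0,"ry":0,"rz":0,"jaw":0.3},{"x":0,"y":0,"z":0,"rx":0,"ry":0,"rz":0,"jaw":0.3}]'
python3 g.py 604 104 40 -3.2
```

```text
time: 11.07
tool_pos: [458.7, -116.8, 1.7]
tcp_rot: [-3.141, 0.001, -2.765]
contact_force: [-0.3, 0.4, 2.7]
opening: 47.7
gripper_force: 62.2
time: 11.48
tool_pos: [460.8, -117.9, 66.5]
tcp_rot: [-3.136, 0.005, -2.764]
contact_force: [0.3, -1.0, -2.2]
opening: 48.2
gripper_force: 62.5
N 29 shift [0.007 0.433 0.036] turn [0.001 0.005 0.99 ]
t 11.5 tcp [ 460.8 -117.9   66.5] F [ 0.3 -1.  -2.2] open 48.2 q [-0.49  0.62  1.94  0.    0.57 -2.43]
```

```bash
python3 -m jog '[{"x":0.007,"y":0.43,"z":0,"rx":0,"ry":0,"rz":0.99,"jaw":0.3},{"x":0.007,"y":0.43,"z":0,"rx":0,"ry":0,"rz":0.99,"jaw":0.3},{"x":0.007,"y":0.43,"z":0,"rx":0,"ry":0,"rz":0.99,"jaw":0.3},{"x":0.007,"y":0.43,"z":0,"rx":0,"ry":0,"rz":0.99,"jaw":0.3},{"x":0.007,"y":0.43,"z":0,"rx":0,"ry":0,"rz":0.99,"jaw":0.3},{"x":0.007,"y":0.43,"z":0,"rx":0,"ry":0,"rz":0.99,"jaw":0.3},{"x":0.007,"y":0.43,"z":0,"rx":0,"ry":0,"rz":0.99,"jaw":0.3},{"x":0.007,"y":0.43,"z":0,"rx":0,"ry":0,"rz":0.99,"jaw":0.3}]'|head -2
python3 -m jog '[{"x":0.007,"y":0.43,"z":0,"rx":0,"ry":0,"rz":0.99,"jaw":0.3},{"x":0.007,"y":0.43,"z":0,"rx":0,"ry":0,"rz":0.99,"jaw":0.3},{"x":0.007,"y":0.43,"z":0,"rx":0,"ry":0,"rz":0.99,"jaw":0.3},{"x":0.007,"y":0.43,"z":0,"rx":0,"ry":0,"rz":0.99,"jaw":0.3},{"x":0.007,"y":0.43,"z":0,"rx":0,"ry":0,"rz":0.99,"jaw":0.3},{"x":0.007,"y":0.43,"z":0,"rx":0,"ry":0,"rz":0.99,"jaw":0.3},{"x":0.007,"y":0.43,"z":0,"rx":0,"ry":0,"rz":0.99,"jaw":0.3},{"x":0.007,"y":0.43,"z":0,"rx":0,"ry":0,"rz":0.99,"jaw":0.3}]'|head -2
python3 -m jog '[{"x":0.007,"y":0.43,"z":0,"rx":0,"ry":0,"rz":0.99,"jaw":0.3},{"x":0.007,"y":0.43,"z":0,"rx":0,"ry":0,"rz":0.99,"jaw":0.3},{"x":0.007,"y":0.43,"z":0,"rx":0,"ry":0,"rz":0.99,"jaw":0.3},{"x":0.007,"y":0.43,"z":0,"rx":0,"ry":0,"rz":0.99,"jaw":0.3},{"x":0.007,"y":0.43,"z":0,"rx":0,"ry":0,"rz":0.99,"jaw":0.3},{"x":0.007,"y":0.43,"z":0,"rx":0,"ry":0,"rz":0.99,"jaw":0.3},{"x":0.007,"y":0.43,"z":0,"rx":0,"ry":0,"rz":0.99,"jaw":0.3},{"x":0.007,"y":0.43,"z":0,"rx":0,"ry":0,"rz":0.99,"jaw":0.3}]'|head -2
python3 -m jog '[{"x":0.007,"y":0.43,"z":0,"rx":0,"ry":0,"rz":0.99,"jaw":0.3},{"x":0.007,"y":0.43,"z":0,"rx":0,"ry":0,"rz":0.99,"jaw":0.3},{"x":0.007,"y":0.43,"z":0,"rx":0,"ry":0,"rz":0.99,"jaw":0.3},{"x":0.007,"y":0.43,"z":0,"rx":0,"ry":0,"rz":0.99,"jaw":0.3},{"x":0.007,"y":0.43,"z":0,"rx":0,"ry":0,"rz":0.99,"jaw":0.3},{"x":0,"y":0,"z":0,"rx":0,"ry":0,"rz":0,"jaw":0.3},{"x":0,"y":0,"z":0,"rx":0,"ry":0,"rz":0,"jaw":0.3}]'
python3 wm.py 46 pics/w5.png
python3 g.py 600 105 15 -3.2
```

```text
time: 12.15
tool_pos: [445.3, -32.3, 62.6]
time: 12.82
tool_pos: [478.7, 45.9, 62.5]
time: 13.48
tool_pos: [548.0, 94.8, 62.3]
time: 14.07
tool_pos: [600.5, 103.3, 62.3]
tcp_rot: [-3.14, 0.0, 1.516]
contact_force: [-0.4, -0.4, -2.0]
opening: 47.8
gripper_force: 62.5
[529.4, 61.3, 26.5, 111.2, 42.4] (151.0, 267.5)
[689.0, 54.1, -20.6, 142.1, 45.8] (375.99993896484375, 267.0)
[600.6, 105.1, 87.8, 53.8, 42.3] (255.10328674316406, 228.00631713867188)
[727.5, 148.7, 81.2, 68.1, 26.5] (450.5506591796875, 151.01072692871094)
[603.8, 163.3, 87.0, 53.0, 41.5] (254.0, 130.5)
[540.7, 198.6, -2.6, 222.8, 51.8] (167.37570190429688, 58.86188507080078)
[464.8, 258.3, -19.3, 81.9, 20.3] (41.5, 13.5)
N 2 shift [0.034 0.007 0.945] turn [-0.017  0.001  0.01 ]
t 14.1 tcp [599.6 103.3  62.2] F [-0.4 -0.5 -1.4] open 48.1 q [-0.01  0.73  1.6  -0.    0.81  0.04]
```

```bash
python3 -m jog '[{"x":0,"y":0.02,"z":1,"rx":0,"ry":0,"rz":0,"jaw":0.3},{"x":0,"y":0,"z":0.9,"rx":0,"ry":0,"rz":0,"jaw":0.3},{"x":0,"y":0,"z":0,"rx":0,"ry":0,"rz":0,"jaw":0.3},{"x":0.5,"y":0,"z":0,"rx":0,"ry":0,"rz":0,"jaw":0.3},{"x":0.5,"y":0,"z":0,"rx":0,"ry":0,"rz":0,"jaw":0.3}]'|head -4
python3 -m jog '[{"x":0.5,"y":0,"z":0,"rx":0,"ry":0,"rz":0,"jaw":0.3},{"x":0.5,"y":0,"z":0,"rx":0,"ry":0,"rz":0,"jaw":0.3},{"x":0.4,"y":0,"z":0,"rx":0,"ry":0,"rz":0,"jaw":0.3},{"x":0,"y":0,"z":0,"rx":0,"ry":0,"rz":0,"jaw":0.3}]'|head -4
python3 -m jog '[{"x":0.16,"y":0,"z":0,"rx":0,"ry":0,"rz":0,"jaw":0.3},{"x":0,"y":0,"z":0,"rx":0,"ry":0,"rz":0,"jaw":0.3}]'|head -4
python3 -m jog '[{"x":0.1,"y":0,"z":0,"rx":0,"ry":0,"rz":0,"jaw":0.3},{"x":0,"y":0,"z":0,"rx":0,"ry":0,"rz":0,"jaw":0.3}]'|head -4
python3 -m jog '[{"x":0.08,"y":0,"z":0,"rx":0,"ry":0,"rz":0,"jaw":0.3},{"x":0,"y":0,"z":0,"rx":0,"ry":0,"rz":0,"jaw":0.3}]'|head -4
```

```text
time: 14.53
tool_pos: [602.1, 128.7, 15.9]
tcp_rot: [-3.14, -0.0, 1.513]
contact_force: [0.4, 0.5, -1.6]
time: 14.87
tool_pos: [604.8, 166.4, 16.2]
tcp_rot: [3.14, -0.001, 1.518]
contact_force: [-0.5, 0.5, -1.6]
time: 15.03
tool_pos: [604.9, 168.0, 15.7]
tcp_rot: [3.141, -0.0, 1.515]
contact_force: [-0.4, -0.3, -1.3]
time: 15.2
tool_pos: [605.1, 169.6, 15.5]
tcp_rot: [-3.141, -0.0, 1.514]
contact_force: [-0.4, -1.0, -1.4]
time: 15.37
tool_pos: [605.3, 171.6, 15.5]
tcp_rot: [-3.142, -0.0, 1.514]
contact_force: [-0.2, -0.1, -1.7]
```

```bash
python3 -m jog '[{"x":0.1,"y":0,"z":0,"rx":0,"ry":0,"rz":0,"jaw":0.3},{"x":0,"y":0,"z":0,"rx":0,"ry":0,"rz":0,"jaw":0.3}]'|head -4
python3 -m jog '[{"x":0.08,"y":0,"z":0,"rx":0,"ry":0,"rz":0,"jaw":0.3},{"x":0,"y":0,"z":0,"rx":0,"ry":0,"rz":0,"jaw":0.3}]'|head -4
python3 -m jog '[{"x":0.08,"y":0,"z":0,"rx":0,"ry":0,"rz":0,"jaw":0.3},{"x":0,"y":0,"z":0,"rx":0,"ry":0,"rz":0,"jaw":0.3}]'|head -4
```

```text
time: 15.53
tool_pos: [605.5, 174.3, 15.6]
tcp_rot: [3.142, 0.0, 1.515]
contact_force: [-0.0, -0.1, -3.0]
time: 15.7
tool_pos: [605.6, 174.4, 15.6]
tcp_rot: [-3.141, 0.003, 1.516]
contact_force: [0.6, -5.6, -1.2]
time: 15.87
tool_pos: [605.6, 174.4, 15.6]
tcp_rot: [-3.141, 0.006, 1.517]
contact_force: [0.2, -12.2, -1.2]
```

```bash
python3 -m jog '[{"x":-0.1,"y":0,"z":0.06,"rx":0,"ry":0,"rz":0,"jaw":0.3},{"x":0,"y":0,"z":0,"rx":0,"ry":0,"rz":0,"jaw":1},{"x":0,"y":0,"z":0,"rx":0,"ry":0,"rz":0,"jaw":1},{"x":0,"y":0,"z":0,"rx":0,"ry":0,"rz":0,"jaw":1},{"x":0,"y":0,"z":-0.5,"rx":0,"ry":0,"rz":0,"jaw":1},{"x":-0.3,"y":0,"z":-1,"rx":0,"ry":0,"rz":0,"jaw":1},{"x":-1,"y":0,"z":-1,"rx":0,"ry":0,"rz":0,"jaw":1},{"x":-1,"y":0,"z":0,"rx":0,"ry":0,"rz":0,"jaw":1}]'
python3 g.py 470 -276.9 65 106
python3 - <<'E'
from h import *
im=r.snapshot("top");cv2.imwrite("pics/top2.png",im)
print(mods("top",12,(236,240,412,310),im=im))
E
```

```text
time: 16.53
tool_pos: [605.9, 119.4, 82.2]
tcp_rot: [3.131, -0.001, 1.518]
contact_force: [1.0, -0.3, 0.4]
opening: 85.5
gripper_force: 0.0
N 28 shift [-0.257 -0.651  0.021] turn [ 0.004  0.005 -0.973]
t 16.5 tcp [605.9 119.4  82.2] F [ 1.  -0.3  0.4] open 85.5 q [0.01 0.71 1.57 0.   0.85 0.07]
[[431.6, -291.0, 15.8, 92.4, 34.1, (386.4561767578125, 275.3795471191406)]]
```

```bash
python3 -m jog '[{"x":-0.257,"y":-0.651,"z":0.02,"rx":0,"ry":0,"rz":-0.973,"jaw":1},{"x":-0.257,"y":-0.651,"z":0.02,"rx":0,"ry":0,"rz":-0.973,"jaw":1},{"x":-0.257,"y":-0.651,"z":0.02,"rx":0,"ry":0,"rz":-0.973,"jaw":1},{"x":-0.257,"y":-0.651,"z":0.02,"rx":0,"ry":0,"rz":-0.973,"jaw":1},{"x":-0.257,"y":-0.651,"z":0.02,"rx":0,"ry":0,"rz":-0.973,"jaw":1},{"x":-0.257,"y":-0.651,"z":0.02,"rx":0,"ry":0,"rz":-0.973,"jaw":1},{"x":-0.257,"y":-0.651,"z":0.02,"rx":0,"ry":0,"rz":-0.973,"jaw":1},{"x":-0.257,"y":-0.651,"z":0.02,"rx":0,"ry":0,"rz":-0.973,"jaw":1}]'|head -2
python3 -m jog '[{"x":-0.257,"y":-0.651,"z":0.02,"rx":0,"ry":0,"rz":-0.973,"jaw":1},{"x":-0.257,"y":-0.651,"z":0.02,"rx":0,"ry":0,"rz":-0.973,"jaw":1},{"x":-0.257,"y":-0.651,"z":0.02,"rx":0,"ry":0,"rz":-0.973,"jaw":1},{"x":-0.257,"y":-0.651,"z":0.02,"rx":0,"ry":0,"rz":-0.973,"jaw":1},{"x":-0.257,"y":-0.651,"z":0.02,"rx":0,"ry":0,"rz":-0.973,"jaw":1},{"x":-0.257,"y":-0.651,"z":0.02,"rx":0,"ry":0,"rz":-0.973,"jaw":1},{"x":-0.257,"y":-0.651,"z":0.02,"rx":0,"ry":0,"rz":-0.973,"jaw":1},{"x":-0.257,"y":-0.651,"z":0.02,"rx":0,"ry":0,"rz":-0.973,"jaw":1}]'|head -2
python3 -m jog '[{"x":-0.257,"y":-0.651,"z":0.02,"rx":0,"ry":0,"rz":-0.973,"jaw":1},{"x":-0.257,"y":-0.651,"z":0.02,"rx":0,"ry":0,"rz":-0.973,"jaw":1},{"x":-0.257,"y":-0.651,"z":0.02,"rx":0,"ry":0,"rz":-0.973,"jaw":1},{"x":-0.257,"y":-0.651,"z":0.02,"rx":0,"ry":0,"rz":-0.973,"jaw":1},{"x":-0.257,"y":-0.651,"z":0.02,"rx":0,"ry":0,"rz":-0.973,"jaw":1},{"x":-0.257,"y":-0.651,"z":0.02,"rx":0,"ry":0,"rz":-0.973,"jaw":1},{"x":-0.257,"y":-0.651,"z":0.02,"rx":0,"ry":0,"rz":-0.973,"jaw":1},{"x":-0.257,"y":-0.651,"z":0.02,"rx":0,"ry":0,"rz":-0.973,"jaw":1}]'|head -2
python3 -m jog '[{"x":-0.257,"y":-0.651,"z":0.02,"rx":0,"ry":0,"rz":-0.973,"jaw":1},{"x":-0.257,"y":-0.651,"z":0.02,"rx":0,"ry":0,"rz":-0.973,"jaw":1},{"x":-0.257,"y":-0.651,"z":0.02,"rx":0,"ry":0,"rz":-0.973,"jaw":1},{"x":-0.257,"y":-0.651,"z":0.02,"rx":0,"ry":0,"rz":-0.973,"jaw":1},{"x":0,"y":0,"z":0,"rx":0,"ry":0,"rz":0,"jaw":1},{"x":0,"y":0,"z":0,"rx":0,"ry":0,"rz":0,"jaw":1}]'|head -3
python3 g.py 470 -276.9 1 106
python3 wm.py 12 pics/w6.png
```

```text
time: 17.25
tool_pos: [484.4, 45.3, 73.4]
time: 17.92
tool_pos: [422.3, -78.6, 69.3]
time: 18.58
tool_pos: [432.9, -216.9, 65.3]
time: 19.08
tool_pos: [465.3, -278.3, 63.1]
tcp_rot: [-3.141, 0.001, -2.868]
N 3 shift [-0.065  0.001  0.828] turn [-0.004  0.003 -0.029]
t 19.1 tcp [ 465.3 -278.3   63.1] F [0.2 0.2 0. ] open 85.2 q [-0.75  0.67  1.77  0.    0.69 -2.59]
[510.0, -138.7, 78.2, 150.2, 45.5] (387.04827880859375, 289.9206848144531)
[575.0, -373.1, -46.8, 148.5, 45.8] (124.44224548339844, 289.6509704589844)
[457.4, -282.6, 15.8, 44.3, 34.9] (252.0, 197.0)
[410.3, -295.8, 15.8, 44.3, 34.7] (251.5, 126.5)
```

```bash
python3 -m jog '[{"x":-0.19,"y":-0.08,"z":1,"rx":0,"ry":0,"rz":0,"jaw":1},{"x":0,"y":0,"z":0.9,"rx":0,"ry":0,"rz":0,"jaw":1},{"x":0,"y":0,"z":0.58,"rx":0,"ry":0,"rz":0,"jaw":1},{"x":0,"y":0,"z":0,"rx":0,"ry":0,"rz":0,"jaw":0.3},{"x":0,"y":0,"z":0,"rx":0,"ry":0,"rz":0,"jaw":0.3},{"x":0,"y":0,"z":0,"rx":0,"ry":0,"rz":0,"jaw":0.3},{"x":0,"y":0,"z":0,"rx":0,"ry":0,"rz":0,"jaw":0.3},{"x":0,"y":0,"z":0,"rx":0,"ry":0,"rz":0,"jaw":0.3}]'
python3 -m jog '[{"x":0,"y":0,"z":0,"rx":0,"ry":0,"rz":0,"jaw":0.3},{"x":0,"y":0,"z":-0.5,"rx":0,"ry":0,"rz":0,"jaw":0.3},{"x":0,"y":0,"z":-1,"rx":0,"ry":0,"rz":0,"jaw":0.3},{"x":0,"y":0,"z":-1,"rx":0,"ry":0,"rz":0,"jaw":0.3},{"x":0,"y":0,"z":0,"rx":0,"ry":0,"rz":0,"jaw":0.3}]'
python3 g.py 510.7 109.8 62 -3.3
```

```text
time: 19.8
tool_pos: [470.3, -278.6, 1.9]
tcp_rot: [-3.14, 0.001, -2.867]
contact_force: [-0.2, 0.7, 2.8]
opening: 48.0
gripper_force: 62.3
time: 20.22
tool_pos: [472.1, -280.6, 67.6]
tcp_rot: [-3.134, 0.005, -2.866]
contact_force: [0.7, -0.5, -1.1]
opening: 48.1
gripper_force: 62.5
N 28 shift [0.339 0.56  0.005] turn [-0.     0.005  0.974]
t 20.2 tcp [ 472.1 -280.6   67.6] F [ 0.7 -0.5 -1.1] open 48.1 q [-0.74  0.67  1.76 -0.    0.71 -2.59]
```

```bash
python3 -m jog '[{"x":0.339,"y":0.56,"z":0,"rx":0,"ry":0,"rz":0.974,"jaw":0.3},{"x":0.339,"y":0.56,"z":0,"rx":0,"ry":0,"rz":0.974,"jaw":0.3},{"x":0.339,"y":0.56,"z":0,"rx":0,"ry":0,"rz":0.974,"jaw":0.3},{"x":0.339,"y":0.56,"z":0,"rx":0,"ry":0,"rz":0.974,"jaw":0.3},{"x":0.339,"y":0.56,"z":0,"rx":0,"ry":0,"rz":0.974,"jaw":0.3},{"x":0.339,"y":0.56,"z":0,"rx":0,"ry":0,"rz":0.974,"jaw":0.3},{"x":0.339,"y":0.56,"z":0,"rx":0,"ry":0,"rz":0.974,"jaw":0.3},{"x":0.339,"y":0.56,"z":0,"rx":0,"ry":0,"rz":0.974,"jaw":0.3}]'|head -2
python3 -m jog '[{"x":0.339,"y":0.56,"z":0,"rx":0,"ry":0,"rz":0.974,"jaw":0.3},{"x":0.339,"y":0.56,"z":0,"rx":0,"ry":0,"rz":0.974,"jaw":0.3},{"x":0.339,"y":0.56,"z":0,"rx":0,"ry":0,"rz":0.974,"jaw":0.3},{"x":0.339,"y":0.56,"z":0,"rx":0,"ry":0,"rz":0.974,"jaw":0.3},{"x":0.339,"y":0.56,"z":0,"rx":0,"ry":0,"rz":0.974,"jaw":0.3},{"x":0.339,"y":0.56,"z":0,"rx":0,"ry":0,"rz":0.974,"jaw":0.3},{"x":0.339,"y":0.56,"z":0,"rx":0,"ry":0,"rz":0.974,"jaw":0.3},{"x":0.339,"y":0.56,"z":0,"rx":0,"ry":0,"rz":0.974,"jaw":0.3}]'|head -2
python3 -m jog '[{"x":0.339,"y":0.56,"z":0,"rx":0,"ry":0,"rz":0.974,"jaw":0.3},{"x":0.339,"y":0.56,"z":0,"rx":0,"ry":0,"rz":0.974,"jaw":0.3},{"x":0.339,"y":0.56,"z":0,"rx":0,"ry":0,"rz":0.974,"jaw":0.3},{"x":0.339,"y":0.56,"z":0,"rx":0,"ry":0,"rz":0.974,"jaw":0.3},{"x":0.339,"y":0.56,"z":0,"rx":0,"ry":0,"rz":0.974,"jaw":0.3},{"x":0.339,"y":0.56,"z":0,"rx":0,"ry":0,"rz":0.974,"jaw":0.3},{"x":0.339,"y":0.56,"z":0,"rx":0,"ry":0,"rz":0.974,"jaw":0.3},{"x":0.339,"y":0.56,"z":0,"rx":0,"ry":0,"rz":0.974,"jaw":0.3}]'|head -2
python3 -m jog '[{"x":0.339,"y":0.56,"z":0,"rx":0,"ry":0,"rz":0.974,"jaw":0.3},{"x":0.339,"y":0.56,"z":0,"rx":0,"ry":0,"rz":0.974,"jaw":0.3},{"x":0.339,"y":0.56,"z":0,"rx":0,"ry":0,"rz":0.974,"jaw":0.3},{"x":0.339,"y":0.56,"z":0,"rx":0,"ry":0,"rz":0.974,"jaw":0.3},{"x":0,"y":0,"z":0,"rx":0,"ry":0,"rz":0,"jaw":0.3},{"x":0,"y":0,"z":0,"rx":0,"ry":0,"rz":0,"jaw":0.3}]'
python3 wm.py 75 pics/w7.png
python3 g.py 510.7 109.8 15 -3.3
```

```text
time: 20.88
tool_pos: [398.3, -170.0, 63.2]
time: 21.55
tool_pos: [393.9, -40.5, 63.2]
time: 22.22
tool_pos: [456.8, 72.7, 63.2]
time: 22.72
tool_pos: [508.6, 111.8, 63.0]
tcp_rot: [3.141, 0.0, 1.515]
contact_force: [-1.4, -0.8, -1.8]
opening: 47.9
gripper_force: 62.5
[585.5, 79.1, -25.4, 130.5, 35.8] (376.2644348144531, 291.1935729980469)
[451.3, 91.6, 25.9, 90.5, 34.5] (151.49998474121094, 267.5)
[510.0, 127.7, 87.1, 44.1, 34.5] (254.5, 227.5)
[512.0, 175.2, 87.2, 43.5, 33.9] (253.5, 131.0)
[579.8, 189.0, 86.8, 32.1, 25.4] (395.81976318359375, 98.40399169921875)
[449.8, 197.0, 86.6, 32.1, 25.1] (118.92396545410156, 96.47880554199219)
[595.9, 209.5, -1.2, 65.9, 6.2] (418.2239685058594, 57.731361389160156)
[471.9, 217.5, -3.3, 141.4, 6.3] (177.42001342773438, 46.74449920654297)
[620.8, 237.3, 11.8, 74.6, 16.3] (449.5, 13.5)
[410.6, 250.2, -18.4, 72.0, 15.1] (58.0, 12.5)
N 2 shift [-0.031  0.07   0.957] turn [-0.014  0.003  0.009]
t 22.8 tcp [507.4 111.5  62.8] F [-0.1  0.4 -2.2] open 48.0 q [ 0.    0.66  1.83 -0.    0.66  0.06]
```

View pics/w7.png

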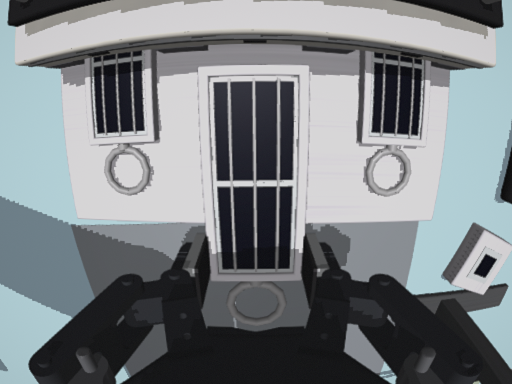

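```bash
python3 -m jog '[{"x":0,"y":0.1,"z":1,"rx":0,"ry":0,"rz":0,"jaw":0.3},{"x":0,"y":0,"z":0.93,"rx":0,"ry":0,"rz":0,"jaw":0.3},{"x":0,"y":0,"z":0,"rx":0,"ry":0,"rz":0,"jaw":0.3},{"x":0.5,"y":0,"z":0,"rx":0,"ry":0,"rz":0,"jaw":0.3},{"x":0.5,"y":0,"z":0,"rx":0,"ry":0,"rz":0,"jaw":0.3},{"x":0.5,"y":0,"z":0,"rx":0,"ry":0,"rz":0,"jaw":0.3},{"x":0.4,"y":0,"z":0,"rx":0,"ry":0,"rz":0,"jaw":0.3},{"x":0,"y":0,"z":0,"rx":0,"ry":0,"rz":0,"jaw":0.3}]'|head -4
python3 -m jog '[{"x":0,"y":0,"z":0.06,"rx":0,"ry":0,"rz":0,"jaw":0.3},{"x":0,"y":0,"z":0,"rx":0,"ry":0,"rz":0,"jaw":0.9},{"x":0,"y":0,"z":0,"rx":0,"ry":0,"rz":0,"jaw":0.9},{"x":0,"y":0,"z":0,"rx":0,"ry":0,"rz":0,"jaw":0.9},{"x":0,"y":0,"z":-1,"rx":0,"ry":0,"rz":0,"jaw":0.9},{"x":0,"y":0,"z":-0.5,"rx":0,"ry":0,"rz":0,"jaw":0.9},{"x":-1,"y":0,"z":0,"rx":0,"ry":0,"rz":0,"jaw":0},{"x":-1,"y":0,"z":0,"rx":0,"ry":0,"rz":0,"jaw":0}]'|head -5
python3 -m jog '[{"x":-1,"y":0,"z":0,"rx":0,"ry":0,"rz":0,"jaw":0},{"x":-0.3,"y":0,"z":0,"rx":0,"ry":0,"rz":0,"jaw":0},{"x":0,"y":0,"z":0.8,"rx":0,"ry":0,"rz":0,"jaw":0},{"x":0,"y":0,"z":0.65,"rx":0,"ry":0,"rz":0,"jaw":0},{"x":0,"y":0,"z":0,"rx":0,"ry":0,"rz":0,"jaw":0}]'
python3 - <<'E'
from h import *
im=r.snapshot("wrist");cv2.imwrite("pics/w8.png",im)
E
```

```text
time: 23.43
tool_pos: [513.8, 161.5, 15.4]
tcp_rot: [3.14, -0.001, 1.516]
contact_force: [-0.2, -1.1, -1.5]
time: 24.1
tool_pos: [511.8, 109.0, 52.0]
tcp_rot: [3.138, -0.0, 1.515]
contact_force: [-0.1, -0.5, -0.1]
opening: 54.2
time: 24.52
tool_pos: [507.5, 76.2, 12.6]
tcp_rot: [-3.137, -0.0, 1.511]
contact_force: [-0.6, -0.2, -0.6]
opening: 0.2
gripper_force: 0.0
```

View pics/w8.png

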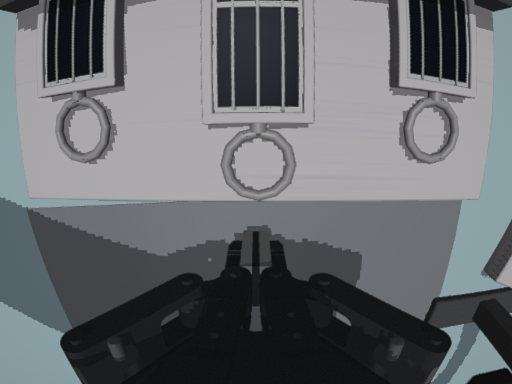

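```bash
python3 -m jog '[{"x":0,"y":0,"z":-0.08,"rx":0,"ry":0,"rz":0,"jaw":0},{"x":0.4,"y":0.02,"z":0,"rx":0,"ry":0,"rz":0,"jaw":0},{"x":0.4,"y":0.02,"z":0,"rx":0,"ry":0,"rz":0,"jaw":0},{"x":0.3,"y":0,"z":0,"rx":0,"ry":0,"rz":0,"jaw":0},{"x":0.2,"y":0,"z":0,"rx":0,"ry":0,"rz":0,"jaw":0},{"x":0,"y":0,"z":0,"rx":0,"ry":0,"rz":0,"jaw":0}]'|head -4
python3 -m jog '[{"x":0.1,"y":0,"z":0,"rx":0,"ry":0,"rz":0,"jaw":0},{"x":0,"y":0,"z":0,"rx":0,"ry":0,"rz":0,"jaw":0}]'|head -4
python3 -m jog '[{"x":0.1,"y":0,"z":0,"rx":0,"ry":0,"rz":0,"jaw":0},{"x":0,"y":0,"z":0,"rx":0,"ry":0,"rz":0,"jaw":0}]'|head -4
python3 -m jog '[{"x":0.08,"y":0,"z":0,"rx":0,"ry":0,"rz":0,"jaw":0},{"x":0,"y":0,"z":0,"rx":0,"ry":0,"rz":0,"jaw":0}]'|head -4
```

```text
time: 25.07
tool_pos: [512.3, 110.6, 17.2]
tcp_rot: [3.14, -0.0, 1.515]
contact_force: [0.2, 0.1, 1.6]
time: 25.23
tool_pos: [512.1, 111.9, 16.8]
tcp_rot: [3.141, -0.0, 1.513]
contact_force: [0.8, -0.8, 1.1]
time: 25.4
tool_pos: [512.1, 114.0, 16.6]
tcp_rot: [-3.141, -0.0, 1.512]
contact_force: [0.2, -0.3, 2.6]
time: 25.57
tool_pos: [512.2, 115.3, 16.5]
tcp_rot: [-3.141, 0.001, 1.513]
contact_force: [-0.9, -5.4, 3.4]
```

```bash
python3 -m jog '[{"x":0.08,"y":0,"z":0,"rx":0,"ry":0,"rz":0,"jaw":0},{"x":0,"y":0,"z":0,"rx":0,"ry":0,"rz":0,"jaw":0}]'|head -4
python3 -m jog '[{"x":-0.3,"y":0,"z":-0.2,"rx":0,"ry":0,"rz":0,"jaw":0},{"x":-1,"y":0,"z":-1,"rx":0,"ry":0,"rz":0,"jaw":0},{"x":-1,"y":0,"z":-1,"rx":0,"ry":0,"rz":0,"jaw":0},{"x":0,"y":0,"z":-1,"rx":0,"ry":0,"rz":0,"jaw":0},{"x":0,"y":0,"z":0,"rx":0,"ry":0,"rz":0,"jaw":0}]'|head -3
python3 - <<'E'
from h import *
np.set_printoptions(precision=1,suppress=True)
m=r.camera_model("wrist");im=r.snapshot("wrist");cv2.imwrite("pics/w9.png",im)
for n in("top","scene"): cv2.imwrite(f"pics/{n}3.png",r.snapshot(n))
k=cv2.cvtColor(im,cv2.COLOR_BGR2GRAY);c=cv2.HoughCircles(cv2.medianBlur(k,3),cv2.HOUGH_GRADIENT,1,40,param1=80,param2=16,minRadius=12,maxRadius=40)
o=np.array([424+41*.0584,185+41*.998,0])  # lane1 mouth as found by contact
X=np.array([.0584,.998,0]);Y=np.array([-.998,.0584,0])
for q in c[0]:
    P=onz(m,q[0],q[1],18,True)-o; print(q,P@X,P@Y+90)
E
```

```text
time: 25.73
tool_pos: [512.2, 115.7, 16.5]
tcp_rot: [-3.141, 0.003, 1.515]
contact_force: [-0.6, -11.8, 2.9]
time: 26.15
tool_pos: [511.6, 59.3, 100.2]
tcp_rot: [3.134, -0.0, 1.51]
[248.5  89.5  24.3] -77.15012901151658 -1.0931730615159125
[133.5  95.5  18. ] -77.27143542597548 89.2042305356015
[364.5  93.5  21.3] -77.13547379697918 -91.13885807029206
[239.5  34.5  33.8] -34.80962325274811 5.38584177500087
[355.5  37.5  37.2] -32.96202762277335 -83.24312391116453
[137.5  36.5  32.6] -30.030007105213702 85.0061857293215
[466.5 209.5  22.4] -177.46931339843616 -216.32215266265007
[404.5  35.5  34.9] -25.237574590205014 -126.80872221548623
[463.5 338.5  23.5] -374.5436096888149 -294.1404485171417
[90.5 46.5 18.8] -31.82626208997632 128.15695800785969
[415.5 358.5  26.8] -392.2266896556992 -217.5425494692617
```

View pics/w9.png

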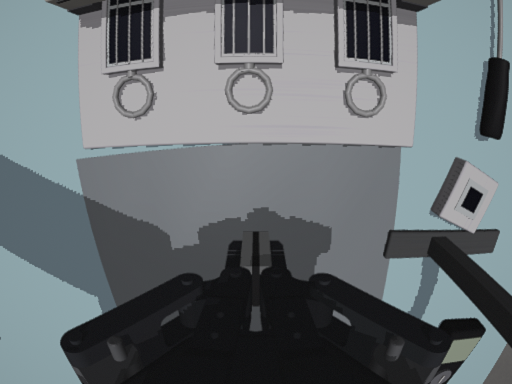

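```bash
python3 g.py 520 277.5 195 -3.3; python3 -m jog '[{"x":0,"y":0,"z":-1,"rx":0,"ry":0,"rz":0,"jaw":1},{"x":0.5,"y":0,"z":-1,"rx":0,"ry":0,"rz":0,"jaw":1},{"x":1,"y":0,"z":-1,"rx":0,"ry":0,"rz":0,"jaw":1},{"x":1,"y":0,"z":-0.9,"rx":0,"ry":0,"rz":0,"jaw":1},{"x":1,"y":0,"z":0,"rx":0,"ry":0,"rz":0,"jaw":1},{"x":1,"y":0,"z":0,"rx":0,"ry":0,"rz":0,"jaw":1},{"x":1,"y":0,"z":0,"rx":0,"ry":0,"rz":0,"jaw":1},{"x":1,"y":0,"z":0,"rx":0,"ry":0,"rz":0,"jaw":1}]'
python3 -m jog '[{"x":1,"y":0,"z":0,"rx":0,"ry":0,"rz":0,"jaw":1},{"x":1,"y":-0.15,"z":0,"rx":0,"ry":0,"rz":0,"jaw":1},{"x":0,"y":0,"z":0,"rx":0,"ry":0,"rz":0,"jaw":1}]'
python3 g.py 520 277.5 143 -3.3
python3 - <<'E'
from h import *
np.set_printoptions(precision=1,suppress=True)
m=r.camera_model("wrist");im=r.snapshot("wrist");cv2.imwrite("pics/w10.png",im)
print(proj(m,np.array([520,277.5,162.]),True), onz(m,255,250,170,True))
E
```

```text
N 9 shift [ 0.965 -0.006 -0.438] turn [-0.001 -0.001 -0.002]
t 26.3 tcp [508.6  60.7  96.5] F [-1.4  0.4  0.6] open -0.0 q [-0.1   0.59  1.83  0.    0.72 -0.04]
time: 26.97
tool_pos: [517.1, 224.6, 192.5]
tcp_rot: [-3.138, 0.0, 1.514]
contact_force: [1.1, 0.5, 0.2]
opening: 85.4
gripper_force: 0.0
time: 27.22
tool_pos: [515.9, 277.4, 192.1]
tcp_rot: [-3.139, -0.001, 1.517]
contact_force: [0.5, 0.4, -0.5]
opening: 85.2
gripper_force: 0.0
N 2 shift [0.006 0.083 0.982] turn [-0.021 -0.01   0.029]
t 27.2 tcp [515.9 277.4 192.1] F [ 0.5  0.4 -0.5] open 85.2 q [0.3  0.52 1.57 0.   1.05 0.35]
(np.float64(261.12147975927957), np.float64(223.5611186143744)) [515.3 262.9 170. ]
```

View pics/w10.png

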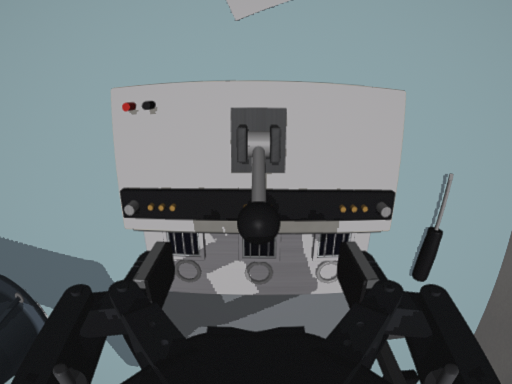

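```bash
python3 -m jog '[{"x":0,"y":0.1,"z":1,"rx":0,"ry":0,"rz":0,"jaw":1},{"x":0,"y":0,"z":0.96,"rx":0,"ry":0,"rz":0,"jaw":1},{"x":0,"y":0,"z":0,"rx":0,"ry":0,"rz":0,"jaw":0.15},{"x":0,"y":0,"z":0,"rx":0,"ry":0,"rz":0,"jaw":0.15},{"x":0,"y":0,"z":0,"rx":0,"ry":0,"rz":0,"jaw":0.15},{"x":0,"y":0,"z":0,"rx":0,"ry":0,"rz":0,"jaw":0.15},{"x":0,"y":0,"z":0,"rx":0,"ry":0,"rz":0,"jaw":0.15},{"x":0,"y":0,"z":0,"rx":0,"ry":0,"rz":0,"jaw":0.15}]'
python3 -m jog '[{"x":0.42,"y":0,"z":-0.18,"rx":0,"ry":0,"rz":0,"jaw":0.15},{"x":0.42,"y":0,"z":-0.1,"rx":0,"ry":0,"rz":0,"jaw":0.15},{"x":0.34,"y":0,"z":-0.05,"rx":0,"ry":0,"rz":0,"jaw":0.15},{"x":0.34,"y":0,"z":-0.02,"rx":0,"ry":0,"rz":0,"jaw":0.15},{"x":0.42,"y":0,"z":0.03,"rx":0,"ry":0,"rz":0,"jaw":0.15},{"x":0.42,"y":0,"z":0.07,"rx":0,"ry":0,"rz":0,"jaw":0.15},{"x":0.47,"y":0,"z":0.17,"rx":0,"ry":0,"rz":0,"jaw":0.15},{"x":0.47,"y":0,"z":0.23,"rx":0,"ry":0,"rz":0,"jaw":0.15}]'
python3 -m jog '[{"x":0.1,"y":0,"z":0.06,"rx":0,"ry":0,"rz":0,"jaw":0.15},{"x":0,"y":0,"z":0,"rx":0,"ry":0,"rz":0,"jaw":0.15},{"x":0,"y":0,"z":0,"rx":0,"ry":0,"rz":0,"jaw":0.15},{"x":0,"y":0,"z":0,"rx":0,"ry":0,"rz":0,"jaw":0.15},{"x":0,"y":0,"z":0,"rx":0,"ry":0,"rz":0,"jaw":0.15}]'
```

```text
time: 27.93
tool_pos: [517.5, 271.9, 146.3]
tcp_rot: [-3.136, 0.002, 1.513]
contact_force: [-5.1, -1.5, 4.7]
opening: 25.2
gripper_force: 58.5
time: 28.6
tool_pos: [526.0, 356.5, 141.8]
tcp_rot: [3.139, -0.001, 1.512]
contact_force: [-0.1, -0.8, 0.4]
opening: 12.5
gripper_force: 0.0
time: 29.02
tool_pos: [525.2, 357.1, 139.8]
tcp_rot: [-3.142, 0.0, 1.512]
contact_force: [0.4, 0.6, 0.6]
opening: 13.1
gripper_force: 0.0
```

```bash
python3 - <<'E'
from h import *
for n in("top","scene"): cv2.imwrite(f"pics/{n}4.png",r.snapshot(n))
a=cv2.imread("pics/scene4.png")[205:360,300:440];b=cv2.imread("pics/top4.png")[175:315,105:250]
cv2.imwrite("pics/e.png",np.hstack([cv2.resize(a,(420,465),interpolation=cv2.INTER_CUBIC),cv2.resize(b,(380,465),interpolation=cv2.INTER_CUBIC)]))
E
```

```text
(no output)
```

View pics/e.png

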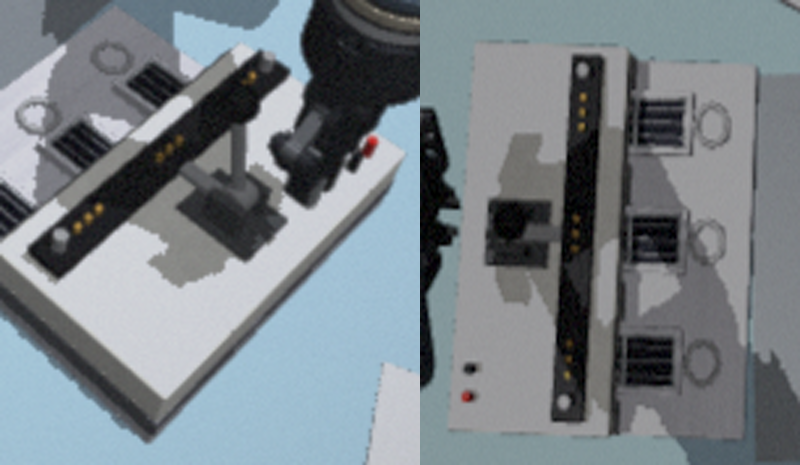

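```bash
python3 - <<'E'
from h import *
np.set_printoptions(precision=1,suppress=True)
T=r.camera_model("top");S=r.camera_model("scene")
print(tri([ray(T,138.6,241.8),ray(S,382.3,240)]))
E
python3 -m jog '[{"x":0,"y":0,"z":-1,"rx":0,"ry":0,"rz":0,"jaw":0},{"x":0,"y":0,"z":-1,"rx":0,"ry":0,"rz":0,"jaw":0},{"x":-1,"y":0.05,"z":-0.4,"rx":0,"ry":0,"rz":0,"jaw":0},{"x":-1,"y":0.05,"z":0,"rx":0,"ry":0,"rz":0,"jaw":0},{"x":-1,"y":0,"z":0,"rx":0,"ry":0,"rz":0,"jaw":0},{"x":-1,"y":0,"z":0,"rx":0,"ry":0,"rz":0,"jaw":0},{"x":-1,"y":0,"z":0,"rx":0,"ry":0,"rz":0,"jaw":0},{"x":0,"y":0,"z":0,"rx":0,"ry":0,"rz":0,"jaw":0}]'
python3 - <<'E'
from h import *
m=r.camera_model("wrist");im=r.snapshot("wrist");g=cv2.cvtColor(im,cv2.COLOR_BGR2GRAY)
cv2.imwrite("pics/w11.png",im)
k=(g<45).astype(np.uint8);k[230:]=0
n,l,s,c=cv2.connectedComponentsWithStats(cv2.morphologyEx(k,cv2.MORPH_OPEN,np.ones((9,9),np.uint8)))
for i in range(1,n): print(s[i],c[i],onz(m,*c[i],168,True))
E
```

```text
(array([518.2, 298.1, 166.9]), [np.float64(1.4771754708358735), np.float64(1.4771754708360127)])
time: 29.78
tool_pos: [519.7, 228.6, 200.0]
tcp_rot: [-3.14, 0.002, 1.509]
contact_force: [-0.1, 0.3, 0.1]
opening: 0.1
gripper_force: 0.0
[ 114   95  276   74 8856] [250.83480126 145.13629178] [520.59424779 278.68365939 168.        ]
[420 193  21  37 575] [430.23652174 211.4973913 ] [646.16066718 226.4054992  168.        ]
```

```bash
python3 -m jog '[{"x":0,"y":0,"z":1,"rx":0,"ry":0,"rz":0,"jaw":0},{"x":0,"y":0,"z":1,"rx":0,"ry":0,"rz":0,"jaw":0},{"x":0.7,"y":0,"z":0.1,"rx":0,"ry":0,"rz":0,"jaw":0},{"x":0.7,"y":0,"z":0,"rx":0,"ry":0,"rz":0,"jaw":0},{"x":0.6,"y":0,"z":0,"rx":0,"ry":0,"rz":0,"jaw":0},{"x":0.6,"y":0,"z":0,"rx":0,"ry":0,"rz":0,"jaw":0},{"x":0.6,"y":0,"z":0,"rx":0,"ry":0,"rz":0,"jaw":0},{"x":0.5,"y":0,"z":0,"rx":0,"ry":0,"rz":0,"jaw":0}]'
python3 -m jog '[{"x":0.3,"y":0,"z":0,"rx":0,"ry":0,"rz":0,"jaw":0},{"x":0.2,"y":0,"z":0,"rx":0,"ry":0,"rz":0,"jaw":0},{"x":0.1,"y":0,"z":0,"rx":0,"ry":0,"rz":0,"jaw":0},{"x":0,"y":0,"z":0,"rx":0,"ry":0,"rz":0,"jaw":0}]'
```

```text
time: 30.5
tool_pos: [525.7, 326.7, 147.5]
tcp_rot: [3.141, 0.0, 1.514]
contact_force: [0.1, -2.3, -0.9]
opening: 0.0
gripper_force: 1.1
time: 30.83
tool_pos: [526.0, 335.7, 147.2]
tcp_rot: [-3.14, 0.01, 1.515]
contact_force: [0.4, -13.7, 2.7]
opening: -0.1
gripper_force: 6.7
```

```bash
python3 -m jog '[{"x":0,"y":0,"z":0,"rx":0,"ry":0,"rz":0,"jaw":0},{"x":0,"y":0,"z":0,"rx":0,"ry":0,"rz":0,"jaw":0},{"x":0,"y":0,"z":0,"rx":0,"ry":0,"rz":0,"jaw":0},{"x":-0.3,"y":0,"z":-0.5,"rx":0,"ry":0,"rz":0,"jaw":0},{"x":-0.3,"y":0,"z":-1,"rx":0,"ry":0,"rz":0,"jaw":0},{"x":0,"y":0,"z":-1,"rx":0,"ry":0,"rz":0,"jaw":0}]'|head -4
python3 - <<'E'
from h import *
for n in("top","scene"): cv2.imwrite(f"pics/{n}5.png",r.snapshot(n))
T=r.camera_model("top");S=r.camera_model("scene")
for a in(0,0.9,1.1):
    X=np.array([.0584,.998]);p=np.array([517.2,220.7])+X*(95-85*np.sin(.55-a)); P=np.r_[p,86+85*np.cos(.55-a)]
    for n,m in(("top",T),("scene",S)):
        u,v=map(int,np.round(proj(m,P))); g=cv2.cvtColor(cv2.imread(f"pics/{n}5.png"),cv2.COLOR_BGR2GRAY); print(a,n,u,v,g[v-1:v+2,u-1:u+2].mean())
E
python3 -m jog '[{"x":1,"y":0,"z":-0.3,"rx":0,"ry":0,"rz":0,"jaw":0},{"x":1,"y":0,"z":0,"rx":0,"ry":0,"rz":0,"jaw":0},{"x":1,"y":0,"z":0,"rx":0,"ry":0,"rz":0,"jaw":0},{"x":0.4,"y":0,"z":0,"rx":0,"ry":0,"rz":0,"jaw":0},{"x":0,"y":0,"z":1,"rx":0,"ry":0,"rz":0,"jaw":0},{"x":0,"y":0,"z":1,"rx":0,"ry":0,"rz":0,"jaw":0},{"x":0,"y":0,"z":0.6,"rx":0,"ry":0,"rz":0,"jaw":0},{"x":0,"y":0,"z":0,"rx":0,"ry":0,"rz":0,"jaw":0}]'
```

```text
time: 31.33
tool_pos: [525.1, 324.1, 210.1]
tcp_rot: [-3.139, 0.0, 1.511]
contact_force: [0.5, 0.3, -0.2]
0 top 151 241 40.333333333333336
0 scene 369 236 135.55555555555554
0.9 top 118 240 5.222222222222222
0.9 scene 401 255 200.11111111111111
1.1 top 112 240 7.777777777777778
1.1 scene 407 263 30.333333333333332
time: 32.1
tool_pos: [527.7, 408.5, 148.0]
tcp_rot: [-3.134, 0.004, 1.513]
contact_force: [0.2, 0.1, -0.2]
opening: 0.0
gripper_force: 0.0
```

```bash
python3 -m jog '[{"x":-0.8,"y":0,"z":0,"rx":0,"ry":0,"rz":0,"jaw":0},{"x":-0.6,"y":0,"z":0,"rx":0,"ry":0,"rz":0,"jaw":0},{"x":-0.6,"y":0,"z":0,"rx":0,"ry":0,"rz":0,"jaw":0},{"x":-0.6,"y":0,"z":0,"rx":0,"ry":0,"rz":0,"jaw":0},{"x":-0.6,"y":0,"z":0,"rx":0,"ry":0,"rz":0,"jaw":0},{"x":-0.6,"y":0,"z":0,"rx":0,"ry":0,"rz":0,"jaw":0},{"x":-0.5,"y":0,"z":0,"rx":0,"ry":0,"rz":0,"jaw":0},{"x":0,"y":0,"z":0,"rx":0,"ry":0,"rz":0,"jaw":0}]'
python3 -m jog '[{"x":-0.15,"y":0,"z":0,"rx":0,"ry":0,"rz":0,"jaw":0},{"x":-0.1,"y":0,"z":0,"rx":0,"ry":0,"rz":0,"jaw":0},{"x":-0.05,"y":0,"z":0,"rx":0,"ry":0,"rz":0,"jaw":0},{"x":0,"y":0,"z":0,"rx":0,"ry":0,"rz":0,"jaw":0}]'
```

```text
time: 32.77
tool_pos: [523.7, 299.5, 152.1]
tcp_rot: [-3.14, 0.002, 1.511]
contact_force: [0.3, 0.4, -0.9]
opening: -0.3
gripper_force: 0.0
time: 33.1
tool_pos: [523.9, 295.9, 152.1]
tcp_rot: [3.142, -0.001, 1.513]
contact_force: [0.5, 3.7, -1.4]
opening: 0.1
gripper_force: 1.7
```

```bash
python3 -m jog '[{"x":-0.1,"y":0,"z":0,"rx":0,"ry":0,"rz":0,"jaw":0},{"x":-0.1,"y":0,"z":0,"rx":0,"ry":0,"rz":0,"jaw":0},{"x":0,"y":0,"z":0,"rx":0,"ry":0,"rz":0,"jaw":0},{"x":0,"y":0,"z":0,"rx":0,"ry":0,"rz":0,"jaw":0},{"x":0,"y":0,"z":0,"rx":0,"ry":0,"rz":0,"jaw":0}]'|head -4
python3 -m jog '[{"x":0.3,"y":0,"z":-0.4,"rx":0,"ry":0,"rz":0,"jaw":0},{"x":0,"y":0,"z":-1,"rx":0,"ry":0,"rz":0,"jaw":0},{"x":0,"y":0,"z":-1,"rx":0,"ry":0,"rz":0,"jaw":0},{"x":0,"y":0,"z":0,"rx":0,"ry":0,"rz":0,"jaw":0}]'|head -3
python3 - <<'E'
from h import *
for n in("top","scene"): cv2.imwrite(f"pics/{n}6.png",r.snapshot(n))
T=r.camera_model("top");S=r.camera_model("scene")
for a in(0,.1,.2,.3):
    X=np.array([.0584,.998]);p=np.array([517.2,220.7])+X*(95-85*np.sin(.55-a)); P=np.r_[p,86+85*np.cos(.55-a)]
    for n,m in(("top",T),("scene",S)):
        u,v=proj(m,P); print(a,n,round(u,1),round(v,1))
g=cv2.cvtColor(cv2.imread("pics/scene6.png"),cv2.COLOR_BGR2GRAY)
print(g[226:252:2,354:396:2])
E
```

```text
time: 33.52
tool_pos: [524.0, 295.3, 152.2]
tcp_rot: [3.14, -0.009, 1.511]
contact_force: [0.4, 16.0, -4.9]
time: 33.85
tool_pos: [526.8, 298.6, 217.1]
tcp_rot: [3.133, -0.002, 1.514]
0 top 150.9 241.3
0 scene 368.5 235.8
0.1 top 147.1 241.0
0.1 scene 372.0 236.6
0.2 top 143.3 240.8
0.2 scene 375.6 237.8
0.3 top 139.4 240.6
0.3 scene 379.2 239.4
[[197 206 207 207 206 205 196 187 150 199 213 212 206  66  26  25  36  72
   73  48  75]
 [ 81 146 203 204 208 206 192 111 198 208 215 200  96  36  44  40  53  80
   44  30  30]
 [ 73  46 137 197 184 132  53  18  33  80 188  66  30  44  50  96  59  45
   32  34  34]
 [ 25  70  39 103 126  19  24  20  24  27  32  25  32  88  77  34  26  34
   33  48 165]
 [ 52  19  32  71  70  17  13  17  24  20  23  46 122  55  41  34  30  38
   59 195 212]
 [ 25  76  80 199  87  21  22  26  25  19  17  36  74  42  29  30  32  68
  199 210 213]
 [ 36 124 206 213 135  19  20  17  16  20  13  31  31  33  29  30  75 198
  212 211 211]
 [129 214 214 213 195  35  13  25  28  25  17  35  24  35  28 110 209 213
  212 211 211]
 [138 201 211 200  60  23  25  24  43  79  36  29  32  34 136 210 212 213
  213 212 212]
 [135 135 120  55  18  27  33  35  78 100  67  33  35 135 212 213 212 210
  212 211 212]
 [137  88  24  23  23  11  32  33  70 119 120  42 137 211 212 212 212 212
  213 211 212]
 [ 88  23  26  21  24  26  34  30  55 109 131 196 213 212 213 211 211 213
  211 210 212]
 [ 20  25  47  75  19  31  33  40  38  95 128 201 213 212 212 212 212 211
  210 212 212]]
```

```bash
python3 g.py 590 -150 300 84.2
```

```text
N 22 shift [-0.785 -0.456 -0.158] turn [ 0.001  0.001 -0.994]
t 34.0 tcp [524.5 297.6 213.4] F [-0.5 -0.3 -0.4] open -0.0 q [ 0.33  0.52  1.51 -0.    1.11  0.39]
```

```bash
python3 -m jog '[{"x":-0.785,"y":-0.456,"z":-0.158,"rx":0,"ry":0,"rz":-0.994,"jaw":1},{"x":-0.785,"y":-0.456,"z":-0.158,"rx":0,"ry":0,"rz":-0.994,"jaw":1},{"x":-0.785,"y":-0.456,"z":-0.158,"rx":0,"ry":0,"rz":-0.994,"jaw":1},{"x":-0.785,"y":-0.456,"z":-0.158,"rx":0,"ry":0,"rz":-0.994,"jaw":1},{"x":-0.785,"y":-0.456,"z":-0.158,"rx":0,"ry":0,"rz":-0.994,"jaw":1},{"x":-0.785,"y":-0.456,"z":-0.158,"rx":0,"ry":0,"rz":-0.994,"jaw":1},{"x":-0.785,"y":-0.456,"z":-0.158,"rx":0,"ry":0,"rz":-0.994,"jaw":1},{"x":-0.785,"y":-0.456,"z":-0.158,"rx":0,"ry":0,"rz":-0.994,"jaw":1}]'|head -2
python3 -m jog '[{"x":-0.785,"y":-0.456,"z":-0.158,"rx":0,"ry":0,"rz":-0.994,"jaw":1},{"x":-0.785,"y":-0.456,"z":-0.158,"rx":0,"ry":0,"rz":-0.994,"jaw":1},{"x":-0.785,"y":-0.456,"z":-0.158,"rx":0,"ry":0,"rz":-0.994,"jaw":1},{"x":-0.785,"y":-0.456,"z":-0.158,"rx":0,"ry":0,"rz":-0.994,"jaw":1},{"x":-0.785,"y":-0.456,"z":-0.158,"rx":0,"ry":0,"rz":-0.994,"jaw":1},{"x":-0.785,"y":-0.456,"z":-0.158,"rx":0,"ry":0,"rz":-0.994,"jaw":1},{"x":-0.785,"y":-0.456,"z":-0.158,"rx":0,"ry":0,"rz":-0.994,"jaw":1},{"x":-0.785,"y":-0.456,"z":-0.158,"rx":0,"ry":0,"rz":-0.994,"jaw":1}]'|head -2
python3 -m jog '[{"x":-0.785,"y":-0.456,"z":-0.158,"rx":0,"ry":0,"rz":-0.994,"jaw":1},{"x":-0.785,"y":-0.456,"z":-0.158,"rx":0,"ry":0,"rz":-0.994,"jaw":1},{"x":-0.785,"y":-0.456,"z":-0.158,"rx":0,"ry":0,"rz":-0.994,"jaw":1},{"x":-0.785,"y":-0.456,"z":-0.158,"rx":0,"ry":0,"rz":-0.994,"jaw":1},{"x":-0.785,"y":-0.456,"z":-0.158,"rx":0,"ry":0,"rz":-0.994,"jaw":1},{"x":-0.785,"y":-0.456,"z":-0.158,"rx":0,"ry":0,"rz":-0.994,"jaw":1},{"x":0,"y":0,"z":0,"rx":0,"ry":0,"rz":0,"jaw":1},{"x":0,"y":0,"z":0,"rx":0,"ry":0,"rz":0,"jaw":1}]'|head -3
cat > hk.py <<'E'
import sys,json
from h import *
m=r.camera_model("wrist");im=r.snapshot("wrist");n=sys.argv[1];cv2.imwrite(f"pics/{n}.png",im)
json.dump({k:np.array(v).tolist() for k,v in m.items()},open(f"pics/{n}.json","w"))
for P in((627,-63.5,235),(616,-171,235),(605.5,-279,235)): print(np.round(proj(m,np.array(P,float),True),1))
E
python3 hk.py hk1; python3 g.py 590 -150 300 84.2
```

```text
time: 34.62
tool_pos: [462.0, 127.4, 242.8]
time: 35.28
tool_pos: [500.8, -47.6, 274.4]
time: 35.95
tool_pos: [588.6, -150.6, 297.5]
tcp_rot: [3.141, -0.003, 3.038]
[366.3 237.1]
[232.2 239.8]
[106.1 236.5]
N 1 shift [-0.085 -0.002 -0.101] turn [ 0.015 -0.06  -0.029]
t 36.0 tcp [ 587.9 -149.7  297.5] F [0.  0.3 1.1] open 85.2 q [-0.43  0.44  1.4  -0.    1.31 -1.9 ]
```

```bash
python3 -m jog '[{"x":-0.9,"y":-0.3,"z":0,"rx":0,"ry":0,"rz":0,"jaw":0.8},{"x":-1,"y":-0.3,"z":0,"rx":0,"ry":0,"rz":0,"jaw":1},{"x":-0.7,"y":-0.3,"z":0,"rx":0,"ry":0,"rz":0,"jaw":1},{"x":0,"y":0,"z":0,"rx":0,"ry":0,"rz":0,"jaw":1},{"x":0,"y":0,"z":0,"rx":0,"ry":0,"rz":0,"jaw":1}]'|head -3
python3 hk.py hk2
python3 -m jog '[{"x":0.4,"y":0,"z":-0.9,"rx":0,"ry":0,"rz":0,"jaw":1},{"x":0,"y":0,"z":-0.9,"rx":0,"ry":0,"rz":0,"jaw":1},{"x":0,"y":0,"z":-0.6,"rx":0,"ry":0,"rz":0,"jaw":1},{"x":0,"y":0,"z":0,"rx":0,"ry":0,"rz":0,"jaw":1},{"x":0,"y":0,"z":0,"rx":0,"ry":0,"rz":0,"jaw":1}]'|head -3
python3 hk.py hk3
python3 - <<'E'
import cv2,numpy as np
a=cv2.imread("pics/hk2.png")[110:240];cv2.imwrite("pics/hk.png",np.vstack([cv2.resize(a,(800,300),interpolation=cv2.INTER_CUBIC)[:, :],cv2.resize(cv2.imread("pics/hk3.png")[110:240],(800,300),interpolation=cv2.INTER_CUBIC)]))
E
```

```text
time: 36.42
tool_pos: [650.4, -178.2, 297.8]
tcp_rot: [3.141, -0.004, 3.039]
[400.1 160.2]
[259.6 157.9]
[116.6 161.1]
time: 36.88
tool_pos: [640.6, -177.1, 360.0]
tcp_rot: [-3.141, 0.001, 3.04]
[370.6 155.7]
[258.7 154.1]
[145.4 156.3]
```

View pics/hk.png

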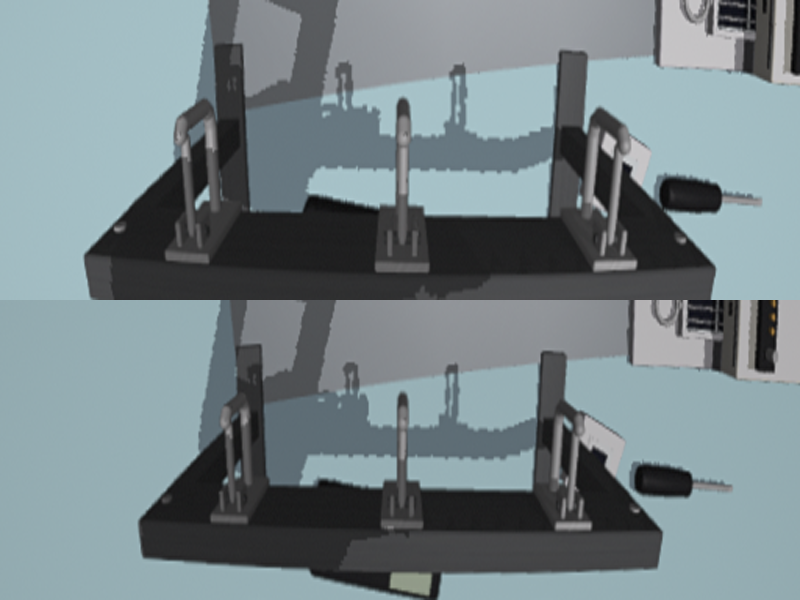

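```bash
python3 - <<'E'
import cv2,numpy as np
for n,(u0,u1,v0,v1) in {"hk2":(250,267,148,182),"hk3":(249,266,146,176)}.items():
    g=cv2.cvtColor(cv2.imread(f"pics/{n}.png"),cv2.COLOR_BGR2GRAY)
    print(n,u0);
    for v in range(v0,v1): print(v,*g[v,u0:u1])
g=cv2.cvtColor(cv2.imread("pics/hk2.png"),cv2.COLOR_BGR2GRAY)
print("L 106");[print(v,*g[v,106:130]) for v in range(152,180)]
print("R 385");[print(v,*g[v,385:409]) for v in range(152,184)]
E
```

```text
hk2 250
148 186 186 186 186 185 186 186 186 186 186 186 186 186 186 186 186 186
149 186 186 186 186 186 186 187 186 187 186 186 186 186 186 186 186 186
150 186 186 186 186 186 187 187 186 186 187 187 186 187 186 186 186 186
151 186 186 186 187 187 185 183 171 173 185 186 187 187 186 186 186 186
152 185 187 187 186 182 153 134 118 122 141 162 185 186 187 186 186 186
153 186 186 187 185 160 98 68 65 67 79 114 161 186 187 186 185 186
154 186 187 187 178 121 66 56 58 61 62 76 126 184 187 186 186 186
155 186 186 185 159 83 56 59 61 62 63 65 97 161 186 187 186 186
156 186 187 183 146 68 55 59 61 64 64 63 86 142 186 186 187 185
157 186 187 183 146 68 55 59 61 63 63 65 85 141 186 187 186 186
158 187 187 183 146 68 55 59 61 62 63 64 79 130 185 187 186 186
159 186 187 183 147 68 55 61 69 75 71 64 74 123 185 187 186 186
160 186 186 183 146 69 68 90 103 107 103 91 77 114 185 187 186 186
161 186 187 183 146 77 94 118 128 132 128 117 97 112 184 187 186 186
162 185 187 183 144 91 107 126 133 136 134 126 113 118 170 186 186 186
163 186 187 180 129 93 110 126 133 135 133 127 117 120 162 186 187 186
1
[... 8221 characters left out ...]
8 191 185 167 77 95 126 139 107 104 114 127 150 168 191 198 198 197 198 198
177 31 32 34 47 81 130 178 153 78 100 131 158 151 146 153 174 186 192 198 198 198 198 198 198
178 32 33 32 31 35 56 102 101 74 105 134 160 161 168 192 197 197 196 196 197 197 198 195 196
179 31 33 33 32 31 32 41 51 75 110 138 160 159 166 193 198 199 198 197 196 196 194 181 196
180 32 32 32 33 33 32 31 48 82 114 142 162 155 103 89 147 193 196 198 197 196 195 192 196
181 32 32 33 33 33 31 34 54 87 119 146 163 154 66 26 52 77 120 175 188 196 195 195 196
182 32 33 32 33 31 33 36 58 93 123 150 164 154 62 21 19 21 40 66 100 192 196 195 197
183 30 30 32 32 31 32 37 63 97 126 154 163 144 56 23 23 23 17 34 109 193 196 196 197
```

```bash
python3 - <<'E'
from h import *
import json
np.set_printoptions(precision=1,suppress=True)
a=json.load(open("pics/hk2.json"));b=json.load(open("pics/hk3.json"))
print(tri([ray(a,258,167.8,True),ray(b,257.4,162.3,True)]))
P=[onz(a,u,v,231.5,True) for u,v in((115.5,167.5),(258,167.8),(399.8,171.5))];print(*P, onz(b,257.4,162.3,231.5,True))
d=P[2]-P[0];print(np.linalg.norm(d[:2])/2,np.degrees(np.arctan2(-d[0],d[1])))
E
```

```text
(array([ 631.3, -173.4,  201.1]), [np.float64(0.08529819844551582), np.float64(0.08529819844550807)])
[ 610.9 -283.   231.5] [ 623.9 -172.9  231.5] [637.1 -61.7 231.5] [ 624.4 -173.   231.5]
111.41199990570988 -6.734126832525026
```

```bash
cat > gk.py <<'E'
# gk.py hook dx wz tilt [off]: TCP goal so that the ring's outermost wire stands dx behind the nose axis of the hook at height wz, with tilt
import sys,numpy as np
from g import *
N={1:(633,-63.4),2:(620.7,-172.5),3:(608.6,-281.8)}
def goal(k,dx,wz,tilt,off=50.5,zo=-4,dy=0):
    yaw=np.radians(-6.35);X=np.array([np.cos(yaw),np.sin(yaw),0]);Y=np.array([-X[1],X[0],0])
    W=np.r_[N[k],0]+dx*X+dy*Y+[0,0,wz]
    R=Ro.from_euler("z",83.65+90,degrees=True)*Ro.from_euler("x",180,degrees=True)*Ro.from_euler("y",tilt,degrees=True)
    return W-R.apply([-off,0,zo])
if __name__=="__main__":
    a=[float(q) for q in sys.argv[1:]]
    p=goal(int(a[0]),*a[1:4],*a[4:]);print("goal",np.round(p,1)); rows(p,83.65,a[3])
    s=r.read_state();print("t",round(s["time"],1),"tcp",np.round(s["tool_pos"],1),"F",np.round(s["contact_force"],1),"q",np.round(s["joint_positions"],2))
E
python3 g.py 605.3 172 250 -3.3; python3 gk.py 1 11 255 -30
python3 - <<'E'
from h import *
im=r.snapshot("top");cv2.imwrite("pics/top7.png",im)
print([q[:5] for q in mods("top",24,(170,185,236,310),im=im)])
E
```

```text
N 22 shift [0.564 0.421 0.198] turn [-0.001 -0.001  0.994]
t 36.9 tcp [ 640.2 -177.1  358.6] F [-0.2  1.2 -1.3] open 85.4 q [-0.44  0.48  1.16 -0.    1.51 -1.91]
goal [602.5 -60.  226.3]
N 8 shift [0.397 0.563 0.595] turn [ 0.005 -0.941  0.015]
t 36.9 tcp [ 640.2 -177.1  358.6] F [-0.2  1.2 -1.3] q [-0.44  0.48  1.16 -0.    1.51 -1.91]
[[511.8, 197.6, -3.6, 287.4, 56.3]]
```

```bash
python3 -m jog '[{"x":0.564,"y":0.421,"z":0.198,"rx":0,"ry":0,"rz":0.994,"jaw":1},{"x":0.564,"y":0.421,"z":0.198,"rx":0,"ry":0,"rz":0.994,"jaw":1},{"x":0.564,"y":0.421,"z":0.198,"rx":0,"ry":0,"rz":0.994,"jaw":1},{"x":0.564,"y":0.421,"z":0.198,"rx":0,"ry":0,"rz":0.994,"jaw":1},{"x":0.564,"y":0.421,"z":0.198,"rx":0,"ry":0,"rz":0.994,"jaw":1},{"x":0.564,"y":0.421,"z":0.198,"rx":0,"ry":0,"rz":0.994,"jaw":1},{"x":0.564,"y":0.421,"z":0.198,"rx":0,"ry":0,"rz":0.994,"jaw":1},{"x":0.564,"y":0.421,"z":0.198,"rx":0,"ry":0,"rz":0.994,"jaw":1}]'|head -2
python3 -m jog '[{"x":0.564,"y":0.421,"z":0.198,"rx":0,"ry":0,"rz":0.994,"jaw":1},{"x":0.564,"y":0.421,"z":0.198,"rx":0,"ry":0,"rz":0.994,"jaw":1},{"x":0.564,"y":0.421,"z":0.198,"rx":0,"ry":0,"rz":0.994,"jaw":1},{"x":0.564,"y":0.421,"z":0.198,"rx":0,"ry":0,"rz":0.994,"jaw":1},{"x":0.564,"y":0.421,"z":0.198,"rx":0,"ry":0,"rz":0.994,"jaw":1},{"x":0.564,"y":0.421,"z":0.198,"rx":0,"ry":0,"rz":0.994,"jaw":1},{"x":0.564,"y":0.421,"z":0.198,"rx":0,"ry":0,"rz":0.994,"jaw":1},{"x":0.564,"y":0.421,"z":0.198,"rx":0,"ry":0,"rz":0.994,"jaw":1}]'|head -2
python3 -m jog '[{"x":0.564,"y":0.421,"z":0.198,"rx":0,"ry":0,"rz":0.994,"jaw":1},{"x":0.564,"y":0.421,"z":0.198,"rx":0,"ry":0,"rz":0.994,"jaw":1},{"x":0.564,"y":0.421,"z":0.198,"rx":0,"ry":0,"rz":0.994,"jaw":1},{"x":0.564,"y":0.421,"z":0.198,"rx":0,"ry":0,"rz":0.994,"jaw":1},{"x":0.564,"y":0.421,"z":0.198,"rx":0,"ry":0,"rz":0.994,"jaw":1},{"x":0.564,"y":0.421,"z":0.198,"rx":0,"ry":0,"rz":0.994,"jaw":1},{"x":0,"y":0,"z":0,"rx":0,"ry":0,"rz":0,"jaw":1},{"x":0,"y":0,"z":0,"rx":0,"ry":0,"rz":0,"jaw":1}]'|head -3
python3 g.py 605.3 172 90 -3.3;python3 - <<'E'
from h import *
np.set_printoptions(precision=1,suppress=True)
m=r.camera_model("wrist");im=r.snapshot("wrist");cv2.imwrite("pics/w12.png",im)
k=cv2.cvtColor(im,cv2.COLOR_BGR2GRAY);c=cv2.HoughCircles(cv2.medianBlur(k,3),cv2.HOUGH_GRADIENT,1,30,param1=80,param2=14,minRadius=9,maxRadius=20)
o=np.array([517.2,220.7,0]);X=np.array([.0584,.998,0]);Y=np.array([-.998,.0584,0])
for q in c[0]:
    P=onz(m,q[0],q[1],18,True)-o; print(q,P@X,P@Y)
E
```

```text
time: 37.65
tool_pos: [562.9, -61.0, 317.6]
time: 38.32
tool_pos: [559.0, 77.9, 278.0]
time: 38.98
tool_pos: [605.6, 171.2, 248.2]
tcp_rot: [-3.137, 0.001, 1.515]
N 7 shift [0.005 0.    0.904] turn [-0.009  0.002  0.004]
t 39.0 tcp [605.6 171.2 248.2] F [-1.2  0.2 -1. ] open 85.4 q [ 0.1   0.52  1.4  -0.    1.23  0.15]
[139.5  80.5  16.9] 61.18589495433721 59.22947934616075
[255.5 182.5  13.4] -76.57007512133168 -90.89357604691206
[431.5 303.5  19.4] -308.89302560052613 -419.8131465857361
[ 79.5 303.5  19.4] -312.6355717798644 238.84779856436876
[188.5 143.5  17.2] -24.32537415279942 -4.611987553334778
[127.5 181.5  13.2] -75.16476210667521 87.64563856751235
[188.5 184.5  12.2] -79.51668127492572 -1.538925011002866
[170.5 100.5  12.5] 32.095998691758005 17.20344350319271
[121.5 146.5   9.4] -25.485032636123663 91.29954094640199
```

```bash
python3 -m jog '[{"x":0,"y":0,"z":1,"rx":0,"ry":0,"rz":0,"jaw":1},{"x":0,"y":0,"z":1,"rx":0,"ry":0,"rz":0,"jaw":1},{"x":0,"y":0,"z":1,"rx":0,"ry":0,"rz":0,"jaw":1},{"x":0,"y":0,"z":1,"rx":0,"ry":0,"rz":0,"jaw":1},{"x":0,"y":0,"z":1,"rx":0,"ry":0,"rz":0,"jaw":1},{"x":0,"y":0,"z":1,"rx":0,"ry":0,"rz":0,"jaw":1},{"x":0,"y":0,"z":1,"rx":0,"ry":0,"rz":0,"jaw":1},{"x":0,"y":0,"z":1,"rx":0,"ry":0,"rz":0,"jaw":1}]'|head -2
python3 -m jog '[{"x":0,"y":0,"z":0.8,"rx":0,"ry":0,"rz":0,"jaw":1},{"x":0,"y":0,"z":0.53,"rx":0,"ry":0,"rz":0,"jaw":1},{"x":0,"y":0,"z":0,"rx":0,"ry":0,"rz":0,"jaw":0.3},{"x":0,"y":0,"z":0,"rx":0,"ry":0,"rz":0,"jaw":0.3},{"x":0,"y":0,"z":0,"rx":0,"ry":0,"rz":0,"jaw":0.3},{"x":0,"y":0,"z":0,"rx":0,"ry":0,"rz":0,"jaw":0.3},{"x":0,"y":0,"z":0,"rx":0,"ry":0,"rz":0,"jaw":0.3},{"x":0,"y":0,"z":0,"rx":0,"ry":0,"rz":0,"jaw":0.3}]'
python3 -m jog '[{"x":-0.5,"y":0,"z":-0.05,"rx":0,"ry":0,"rz":0,"jaw":0.3},{"x":-1,"y":0,"z":0,"rx":0,"ry":0,"rz":0,"jaw":0.3},{"x":-1,"y":0,"z":0,"rx":0,"ry":0,"rz":0,"jaw":0.3},{"x":-0.5,"y":0,"z":-0.7,"rx":0,"ry":0,"rz":0,"jaw":0.3},{"x":0,"y":0,"z":-1,"rx":0,"ry":0,"rz":0,"jaw":0.3},{"x":0,"y":0,"z":-1,"rx":0,"ry":0,"rz":0,"jaw":0.3},{"x":0,"y":0,"z":-1,"rx":0,"ry":0,"rz":0,"jaw":0.3},{"x":0,"y":0,"z":-1,"rx":0,"ry":0,"rz":0,"jaw":0.3}]'
```

```text
time: 39.7
tool_pos: [606.2, 169.7, 49.6]
time: 40.37
tool_pos: [607.8, 170.7, 19.2]
tcp_rot: [3.139, 0.0, 1.513]
contact_force: [-2.2, -1.7, 5.4]
opening: 46.8
gripper_force: 61.4
time: 41.03
tool_pos: [602.4, 95.1, 136.9]
tcp_rot: [3.141, 0.0, 1.512]
contact_force: [0.1, -0.2, -1.4]
opening: 46.7
gripper_force: 61.7
```

```bash
cat > held.py <<'E'
# ring and cells of the held module in the tool frame, from the wrist view (needs assumed tool z of mid-plane)
import sys
from h import *
from scipy.spatial.transform import Rotation as Ro
np.set_printoptions(precision=1,suppress=True)
im=cv2.imread(sys.argv[2]) if len(sys.argv)>2 else None
s=r.read_state();m=r.camera_model("wrist")
if im is None: im=r.snapshot("wrist");cv2.imwrite(sys.argv[1],im)
g=cv2.cvtColor(im,cv2.COLOR_BGR2GRAY)
R=Ro.from_euler("xyz",s["tcp_rot"]);p=s["tool_pos"]
def tool(u,v,z):
    o,d=ray(m,u,v,True);o=R.inv().apply(o-p);d=R.inv().apply(d);return o+d*(z-o[2])/d[2]
c=cv2.HoughCircles(cv2.medianBlur(g,3)[250:345,195:320],cv2.HOUGH_GRADIENT,1,30,param1=60,param2=12,minRadius=15,maxRadius=35)
if c is not None:
    for q in c[0][:3]: print("circle",q+[195,250,0],"tool z-4",tool(q[0]+195,q[1]+250,-4),"z0",tool(q[0]+195,q[1]+250,0))
k=(g<52).astype(np.uint8);k[300:]=0;k[:,:190]=0;k[:,320:]=0;k=cv2.morphologyEx(k,cv2.MORPH_CLOSE,np.ones((5,5),np.uint8))
for q in cv2.findContours(k,cv2.RETR_EXTERNAL,cv2.CHAIN_APPROX_NONE)[0]:
    if cv2.contourArea(q)>1500:
        b=cv2.minAreaRect(q);print("cells px",np.array(b[0]),np.array(b[1]),b[2],"tool z-10",tool(*b[0],-10))
E
python3 held.py pics/w13.png; echo ref; python3 held.py x pics/w7.png
```

```text
circle [256.5 286.5  25.2] tool z-4 [-24.    1.1  -4. ] z0 [-27.    1.1   0. ]
circle [213.5 285.5  30. ] tool z-4 [-23.7 -23.5  -4. ] z0 [-26.7 -24.2   0. ]
circle [242.5 252.5  26.7] tool z-4 [-1.3 -6.4 -4. ] z0 [-3.6 -6.6  0. ]
cells px [254.3 218.1] [80.6 71. ] 88.72696685791016 tool z-10 [ 21.5  -0.  -10. ]
cells px [252.3 124. ] [92.3 74.3] 88.15238952636719 tool z-10 [ 66.6  -0.8 -10. ]
ref
circle [256.5 292.5  27.5] tool z-4 [-28.4   1.1  -4. ] z0 [-31.5   1.1   0. ]
circle [249.5 252.5  28.8] tool z-4 [-1.3 -2.7 -4. ] z0 [-3.6 -2.8  0. ]
circle [290.5 267.5  25.2] tool z-4 [-11.1  19.8  -4. ] z0 [-13.7  20.4   0. ]
cells px [254.5 227.5] [81. 73.] 90.0 tool z-10 [ 16.4   0.  -10. ]
cells px [253.5 131. ] [96. 77.] 90.0 tool z-10 [ 63.5  -0.3 -10. ]
```

```bash
python3 g.py 530 -60 60 83.65
```

```text
N 22 shift [-0.151 -0.313  0.148] turn [ 0.005  0.005 -0.989]
t 41.1 tcp [605.8  95.3 142.2] F [ 2.  -0.4  1.8] open 46.8 q [-0.03  0.62  1.55 -0.    0.96  0.03]
```

```bash
python3 -m jog '[{"x":-0.151,"y":-0.313,"z":0.148,"rx":0,"ry":0,"rz":-0.989,"jaw":0.3},{"x":-0.151,"y":-0.313,"z":0.148,"rx":0,"ry":0,"rz":-0.989,"jaw":0.3},{"x":-0.151,"y":-0.313,"z":0.148,"rx":0,"ry":0,"rz":-0.989,"jaw":0.3},{"x":-0.151,"y":-0.313,"z":0.148,"rx":0,"ry":0,"rz":-0.989,"jaw":0.3},{"x":-0.151,"y":-0.313,"z":0.148,"rx":0,"ry":0,"rz":-0.989,"jaw":0.3},{"x":-0.151,"y":-0.313,"z":0.148,"rx":0,"ry":0,"rz":-0.989,"jaw":0.3},{"x":-0.151,"y":-0.313,"z":0.148,"rx":0,"ry":0,"rz":-0.989,"jaw":0.3},{"x":-0.151,"y":-0.313,"z":0.148,"rx":0,"ry":0,"rz":-0.989,"jaw":0.3}]'|head -2
python3 -m jog '[{"x":-0.151,"y":-0.313,"z":0.148,"rx":0,"ry":0,"rz":-0.989,"jaw":0.3},{"x":-0.151,"y":-0.313,"z":0.148,"rx":0,"ry":0,"rz":-0.989,"jaw":0.3},{"x":-0.151,"y":-0.313,"z":0.148,"rx":0,"ry":0,"rz":-0.989,"jaw":0.3},{"x":-0.151,"y":-0.313,"z":0.148,"rx":0,"ry":0,"rz":-0.989,"jaw":0.3},{"x":-0.151,"y":-0.313,"z":0.148,"rx":0,"ry":0,"rz":-0.989,"jaw":0.3},{"x":-0.151,"y":-0.313,"z":0.148,"rx":0,"ry":0,"rz":-0.989,"jaw":0.3},{"x":-0.151,"y":-0.313,"z":0.148,"rx":0,"ry":0,"rz":-0.989,"jaw":0.3},{"x":-0.151,"y":-0.313,"z":0.148,"rx":0,"ry":0,"rz":-0.989,"jaw":0.3}]'|head -2
python3 -m jog '[{"x":-0.151,"y":-0.313,"z":0.148,"rx":0,"ry":0,"rz":-0.989,"jaw":0.3},{"x":-0.151,"y":-0.313,"z":0.148,"rx":0,"ry":0,"rz":-0.989,"jaw":0.3},{"x":-0.151,"y":-0.313,"z":0.148,"rx":0,"ry":0,"rz":-0.989,"jaw":0.3},{"x":-0.151,"y":-0.313,"z":0.148,"rx":0,"ry":0,"rz":-0.989,"jaw":0.3},{"x":-0.151,"y":-0.313,"z":0.148,"rx":0,"ry":0,"rz":-0.989,"jaw":0.3},{"x":-0.151,"y":-0.313,"z":0.148,"rx":0,"ry":0,"rz":-0.989,"jaw":0.3},{"x":0,"y":0,"z":0,"rx":0,"ry":0,"rz":0,"jaw":0.3},{"x":0,"y":0,"z":0,"rx":0,"ry":0,"rz":0,"jaw":0.3}]'
```

```text
time: 41.75
tool_pos: [546.9, 54.8, 106.0]
time: 42.42
tool_pos: [521.3, -9.0, 76.4]
time: 43.08
tool_pos: [526.5, -60.3, 54.3]
tcp_rot: [3.142, 0.0, 3.029]
contact_force: [-0.3, 0.4, -1.0]
opening: 47.0
gripper_force: 61.8
```

```bash
python3 -m jog '[{"x":0,"y":0,"z":1,"rx":0,"ry":0,"rz":0,"jaw":0.3},{"x":0,"y":0,"z":0.6,"rx":0,"ry":0,"rz":0,"jaw":0.3},{"x":0,"y":0,"z":0.22,"rx":0,"ry":0,"rz":0,"jaw":0.3},{"x":0,"y":0,"z":0,"rx":0,"ry":0,"rz":0,"jaw":0.3},{"x":0,"y":0,"z":0,"rx":0,"ry":0,"rz":0,"jaw":1},{"x":0,"y":0,"z":0,"rx":0,"ry":0,"rz":0,"jaw":1},{"x":0,"y":0,"z":0.2,"rx":0,"ry":0,"rz":0,"jaw":1},{"x":0,"y":0,"z":0.17,"rx":0,"ry":0,"rz":0,"jaw":1}]'
python3 -m jog '[{"x":0,"y":0,"z":0,"rx":0,"ry":0,"rz":0,"jaw":0.3},{"x":0,"y":0,"z":0,"rx":0,"ry":0,"rz":0,"jaw":0.3},{"x":0,"y":0,"z":0,"rx":0,"ry":0,"rz":0,"jaw":0.3},{"x":0,"y":0,"z":0,"rx":0,"ry":0,"rz":0,"jaw":0.3},{"x":0,"y":0,"z":0,"rx":0,"ry":0,"rz":0,"jaw":0.3},{"x":0,"y":0,"z":0,"rx":0,"ry":0,"rz":0,"jaw":0.3},{"x":0,"y":0,"z":0,"rx":0,"ry":0,"rz":0,"jaw":0.3}]'
python3 -m jog '[{"x":0,"y":0,"z":-1,"rx":0,"ry":0,"rz":0,"jaw":0.3},{"x":0,"y":0,"z":-1,"rx":0,"ry":0,"rz":0,"jaw":0.3},{"x":0,"y":0,"z":-1,"rx":0,"ry":0,"rz":0,"jaw":0.3},{"x":0,"y":0,"z":-1,"rx":0,"ry":0,"rz":0,"jaw":0.3},{"x":0,"y":0,"z":0,"rx":0,"ry":0,"rz":0,"jaw":0.3}]'
python3 held.py pics/w14.png; python3 gk.py 1 11 262 -30
```

```text
time: 43.75
tool_pos: [527.3, -59.8, 0.3]
tcp_rot: [-3.141, 0.002, 3.032]
contact_force: [-0.2, 0.3, -0.3]
opening: 85.5
gripper_force: 0.0
time: 44.33
tool_pos: [526.7, -59.8, 0.1]
tcp_rot: [-3.141, 0.001, 3.032]
contact_force: [-1.4, -0.4, 5.1]
opening: 48.1
gripper_force: 62.4
time: 44.75
tool_pos: [529.2, -60.4, 103.3]
tcp_rot: [-3.14, 0.008, 3.032]
contact_force: [1.3, -1.4, -1.9]
opening: 48.2
gripper_force: 63.0
circle [254.5 294.5  24.3] tool z-4 [-31.   -0.1  -4. ] z0 [-34.1  -0.1   0. ]
circle [289.5 295.5  31. ] tool z-4 [-32.1  20.4  -4. ] z0 [-35.3  21.    0. ]
circle [247.5 254.5  31. ] tool z-4 [-3.5 -3.8 -4. ] z0 [-5.9 -3.9  0. ]
cells px [254.  223.5] [83. 74.] 90.0 tool z-10 [ 17.6  -0.2 -10. ]
cells px [253.8 123.9] [99.3 80.2] 88.75463104248047 tool z-10 [ 65.7  -0.2 -10. ]
goal [602.5 -60.  233.3]
N 8 shift [-0.517  0.041 -0.563] turn [-0.001 -0.928  0.002]
t 44.8 tcp [528.1 -60.1 101.5] F [ 0.1  0.3 -1. ] q [-0.32  0.6   1.78  0.    0.76 -1.78]
```

```bash
python3 gk.py 1 -40 262 -30 50.8 -5.5
```

```text
goal [552.3 -54.4 231.8]
N 8 shift [-0.266  0.041 -0.614] turn [-0.001 -0.928  0.002]
t 44.8 tcp [528.1 -60.1 101.5] F [ 0.1  0.3 -1. ] q [-0.32  0.6   1.78  0.    0.76 -1.78]
```

```bash
python3 -m jog '[{"x":-0.266,"y":0.041,"z":-0.614,"rx":0,"ry":-0.928,"rz":0,"jaw":0.3},{"x":-0.266,"y":0.041,"z":-0.614,"rx":0,"ry":-0.928,"rz":0,"jaw":0.3},{"x":-0.266,"y":0.041,"z":-0.614,"rx":0,"ry":-0.928,"rz":0,"jaw":0.3},{"x":-0.266,"y":0.041,"z":-0.614,"rx":0,"ry":-0.928,"rz":0,"jaw":0.3},{"x":-0.266,"y":0.041,"z":-0.614,"rx":0,"ry":-0.928,"rz":0,"jaw":0.3},{"x":-0.266,"y":0.041,"z":-0.614,"rx":0,"ry":-0.928,"rz":0,"jaw":0.3},{"x":-0.266,"y":0.041,"z":-0.614,"rx":0,"ry":-0.928,"rz":0,"jaw":0.3},{"x":-0.266,"y":0.041,"z":-0.614,"rx":0,"ry":-0.928,"rz":0,"jaw":0.3}]'
python3 -m jog '[{"x":0,"y":0,"z":0,"rx":0,"ry":0,"rz":0,"jaw":0.3}]'|head -1
python3 gk.py 1 -40 262 -30 50.8 -5.5;python3 gk.py 1 11 250 -30 50.8 -5.5
python3 - <<'E'
from h import *
np.set_printoptions(precision=1,suppress=True)
from scipy.spatial.transform import Rotation as Ro
s=r.read_state();R=Ro.from_euler("xyz",s["tcp_rot"]);p=s["tool_pos"]
ring=p+R.apply([-35.3,0,-5.5]);wire=p+R.apply([-50.8,0,-5.5]);print("wire",wire)
for n in("top","scene"):
    im=r.snapshot(n);cv2.imwrite(f"pics/{n}8.png",im);m=r.camera_model(n);print(n,"ring",np.array(proj(m,ring)),"wire",np.array(proj(m,wire)),"nose",np.array(proj(m,np.array([633,-63.4,235]))))
E
```

```text
time: 45.47
tool_pos: [550.2, -53.9, 228.7]
tcp_rot: [3.141, 0.518, 3.031]
contact_force: [-0.5, 0.7, -1.6]
opening: 48.2
gripper_force: 62.9
time: 45.55
goal [552.3 -54.4 231.8]
N 1 shift [-0.185 -0.035 -0.017] turn [ 0.017 -0.106 -0.004]
t 45.5 tcp [548.6 -53.1 229.2] F [ 0.3  0.6 -2.1] q [-0.37  0.3   2.    0.38  0.35 -2.15]
goal [602.9 -60.1 219.8]
N 2 shift [-0.86  -0.018  0.706] turn [ 0.009 -0.053 -0.002]
t 45.5 tcp [548.6 -53.1 229.2] F [ 0.3  0.6 -2.1] q [-0.37  0.3   2.    0.38  0.35 -2.15]
wire [589.8 -57.7 259. ]
top ring [296.9 205.5] wire [297.6 198.5] nose [298.6 180.6]
scene ring [234.9 140.4] wire [229.8 139.8] nose [213.5 156.4]
```

```bash
python3 -m jog '[{"x":-0.6,"y":-0.02,"z":0.45,"rx":0,"ry":-0.1,"rz":0,"jaw":0.3},{"x":-0.6,"y":-0.02,"z":0.45,"rx":0,"ry":0,"rz":0,"jaw":0.3},{"x":-0.52,"y":0,"z":0.5,"rx":0,"ry":0,"rz":0,"jaw":0.3},{"x":0,"y":0,"z":0,"rx":0,"ry":0,"rz":0,"jaw":0.3},{"x":0,"y":0,"z":0,"rx":0,"ry":0,"rz":0,"jaw":0.3}]'
cat > wp.py <<'E'
# where the wire of the held module is in the hook's frame (x from nose axis, y, world z): wp.py hook off zo
import sys
from gk import *
s=r.read_state();R=Ro.from_euler("xyz",s["tcp_rot"]);k=int(sys.argv[1]);w=s["tool_pos"]+R.apply([-float(sys.argv[2]),0,float(sys.argv[3])])
yaw=np.radians(-6.35);X=np.array([np.cos(yaw),np.sin(yaw)]);d=w[:2]-N[k]
print("wire dx",round(d@X,1),"dy",round(d@[-X[1],X[0]],1),"z",round(w[2],1),"F rack x",round(s["contact_force"][:2]@X,1),"Fz",round(s["contact_force"][2],1),"open",round(s["opening"],1),"q",np.round(s["joint_positions"],2),"tilt",np.round(np.degrees(s["tcp_rot"]),1),"t",round(s["time"],1))
E
python3 wp.py 1 50.8 -5.5
```

```text
time: 46.07
tool_pos: [605.9, -61.2, 218.9]
tcp_rot: [3.141, 0.522, 3.032]
contact_force: [-0.5, -0.1, -1.7]
opening: 48.2
gripper_force: 62.9
wire dx 14.2 dy -0.8 z 249.0 F rack x -0.5 Fz -1.7 open 48.2 q [-0.34  0.39  1.89  0.32  0.37 -2.08] tilt [180.   29.9 173.7] t 46.1
```

```bash
python3 -m jog '[{"x":0.1,"y":0.03,"z":-0.06,"rx":0,"ry":0,"rz":0,"jaw":0.3},{"x":0.17,"y":0,"z":0.29,"rx":0,"ry":0,"rz":0,"jaw":0.3},{"x":0.17,"y":0,"z":0.29,"rx":0,"ry":0,"rz":0,"jaw":0.3},{"x":0,"y":0,"z":0,"rx":0,"ry":0,"rz":0,"jaw":0.3}]'|head -1;python3 wp.py 1 50.8 -5.5
python3 -m jog '[{"x":0.1,"y":0,"z":0.17,"rx":0,"ry":0,"rz":0,"jaw":0.3},{"x":0.1,"y":0,"z":0.17,"rx":0,"ry":0,"rz":0,"jaw":0.3},{"x":0,"y":0,"z":0,"rx":0,"ry":0,"rz":0,"jaw":0.3}]'|head -1;python3 wp.py 1 50.8 -5.5
python3 -m jog '[{"x":0.1,"y":0,"z":0.17,"rx":0,"ry":0,"rz":0,"jaw":0.3},{"x":0,"y":0,"z":0,"rx":0,"ry":0,"rz":0,"jaw":0.3}]'|head -1;python3 wp.py 1 50.8 -5.5
```

```text
time: 46.4
wire dx 8.9 dy 0.2 z 232.4 F rack x -1.8 Fz 0.6 open 48.4 q [-0.34  0.42  1.92  0.37  0.32 -2.13] tilt [179.9  29.9 173.7] t 46.4
time: 46.65
wire dx 10.5 dy -0.2 z 224.3 F rack x -1.0 Fz 1.9 open 48.2 q [-0.34  0.43  1.92  0.41  0.3  -2.16] tilt [-180.    30.1  173.7] t 46.6
time: 46.82
wire dx 10.6 dy -0.2 z 219.5 F rack x -0.5 Fz 1.0 open 47.9 q [-0.34  0.44  1.93  0.42  0.28 -2.18] tilt [-180.    30.1  173.7] t 46.8
```

```bash
python3 -m jog '[{"x":0.1,"y":0,"z":0.17,"rx":0,"ry":0,"rz":0,"jaw":0.3},{"x":0,"y":0,"z":0,"rx":0,"ry":0,"rz":0,"jaw":0.3}]'|head -1;python3 wp.py 1 50.8 -5.5
python3 -m jog '[{"x":0.1,"y":0,"z":0.17,"rx":0,"ry":0,"rz":0,"jaw":0.3},{"x":0,"y":0,"z":0,"rx":0,"ry":0,"rz":0,"jaw":0.3}]'|head -1;python3 wp.py 1 50.8 -5.5
python3 -m jog '[{"x":0.06,"y":0,"z":0.1,"rx":0,"ry":0,"rz":0,"jaw":0.3},{"x":0,"y":0,"z":0,"rx":0,"ry":0,"rz":0,"jaw":0.3}]'|head -1;python3 wp.py 1 50.8 -5.5
```

```text
time: 46.98
wire dx 10.2 dy 0.0 z 214.1 F rack x -2.4 Fz 1.7 open 47.9 q [-0.34  0.45  1.93  0.44  0.27 -2.2 ] tilt [180.   30.  173.7] t 47.0
time: 47.15
wire dx 9.0 dy 0.6 z 207.9 F rack x -0.9 Fz -1.6 open 47.9 q [-0.34  0.46  1.94  0.47  0.26 -2.22] tilt [179.9  29.8 173.7] t 47.1
time: 47.32
wire dx 9.9 dy 0.2 z 205.7 F rack x -0.3 Fz -1.6 open 48.4 q [-0.34  0.47  1.94  0.48  0.25 -2.24] tilt [180.   30.  173.7] t 47.3
```

```bash
python3 -m jog '[{"x":0.08,"y":0,"z":0.13,"rx":0,"ry":-0.5,"rz":0,"jaw":0.3},{"x":0,"y":0,"z":0,"rx":0,"ry":0,"rz":0,"jaw":0.3}]'|head -1;python3 wp.py 1 50.8 -5.5
python3 -m jog '[{"x":0,"y":0,"z":0,"rx":0,"ry":0,"rz":0,"jaw":1},{"x":0,"y":0,"z":0,"rx":0,"ry":0,"rz":0,"jaw":1},{"x":0,"y":0,"z":0,"rx":0,"ry":0,"rz":0,"jaw":1},{"x":0,"y":0,"z":-0.5,"rx":0,"ry":0,"rz":0,"jaw":1},{"x":0,"y":0,"z":-1,"rx":0,"ry":0,"rz":0,"jaw":1},{"x":0.5,"y":0,"z":-1,"rx":0,"ry":0,"rz":0,"jaw":1},{"x":0.5,"y":0,"z":-1,"rx":0,"ry":0,"rz":0,"jaw":1},{"x":0,"y":0,"z":0,"rx":0,"ry":0,"rz":0,"jaw":1}]'
python3 g.py 423.8 182 250 -3.3
python3 - <<'E'
from h import *
for n in("top","scene"): cv2.imwrite(f"pics/{n}9.png",r.snapshot(n))
E
```

```text
time: 47.48
wire dx 8.8 dy 0.5 z 203.8 F rack x -0.1 Fz -1.2 open 48.7 q [-0.35  0.47  1.96  0.66  0.2  -2.43] tilt [179.8  31.8 173.6] t 47.5
time: 48.15
tool_pos: [532.3, -51.1, 236.3]
tcp_rot: [3.14, 0.556, 3.033]
contact_force: [-0.6, 0.2, -0.0]
opening: 85.8
gripper_force: 0.0
N 22 shift [ 0.473  0.156 -0.155] turn [0.275 0.288 0.962]
t 48.1 tcp [532.3 -51.1 236.3] F [-0.6  0.2 -0. ] open 85.8 q [-0.39  0.27  2.06  0.5   0.31 -2.29]
```

```bash
python3 - <<'E'
from h import *
S=r.camera_model("scene");yaw=np.radians(-6.35);X=np.array([np.cos(yaw),np.sin(yaw),0]);Y=np.array([-X[1],X[0],0])
a=cv2.imread("pics/scene0.png").astype(int);b=cv2.imread("pics/scene9.png").astype(int)
w=np.array([633+8,-64.3,0])
for z in(185,160,150,130,110,90,70,55,40): 
    o=[]
    for y in(-40,-20,0,20,40):
        u,v=np.round(proj(S,w+y*Y+[0,0,z])).astype(int); o.append((int(a[v,u].mean()),int(b[v,u].mean())))
    print(z,o)
E
```

```text
185 [(123, 128), (126, 73), (126, 141), (125, 26), (127, 29)]
160 [(72, 76), (71, 74), (52, 77), (129, 40), (125, 82)]
150 [(73, 76), (72, 77), (85, 128), (126, 86), (126, 84)]
130 [(49, 55), (41, 44), (64, 62), (125, 135), (126, 135)]
110 [(35, 37), (39, 43), (87, 94), (124, 134), (129, 92)]
90 [(30, 35), (41, 42), (61, 67), (126, 126), (124, 83)]
70 [(33, 34), (43, 48), (88, 69), (125, 84), (125, 79)]
55 [(29, 37), (42, 44), (65, 52), (127, 82), (126, 134)]
40 [(33, 30), (41, 43), (59, 44), (125, 84), (127, 133)]
```

```bash
cat > vc.py <<'E'
# hanging check in wrist view: expected outline of a module hanging at hook k; dark-cell blobs on the vertical plane through the hook
import sys
from h import *
from gk import N
np.set_printoptions(precision=1,suppress=True)
yaw=np.radians(-6.35);X=np.array([np.cos(yaw),np.sin(yaw),0]);Y=np.array([-X[1],X[0],0])
m=r.camera_model("wrist");im=r.snapshot("wrist");cv2.imwrite(sys.argv[1],im);g=cv2.cvtColor(im,cv2.COLOR_BGR2GRAY)
print("t",r.read_state()["time"])
ks=[int(q) for q in sys.argv[2:]]
k_=(g<60).astype(np.uint8)
k_=cv2.morphologyEx(k_,cv2.MORPH_OPEN,np.ones((3,3),np.uint8))
cs=[c for c in cv2.findContours(k_,cv2.RETR_LIST,cv2.CHAIN_APPROX_NONE)[0] if 60<cv2.contourArea(c)<9000]
for k in ks:
    o=np.r_[N[k],0]+10*X
    print(k,"expect ring",np.array(proj(m,o+[0,0,185.5],True)),"mid",np.array(proj(m,o+[0,0,110.5],True)),"end",np.array(proj(m,o+[0,0,55.5],True)))
    for c in cs:
        P=[]
        for u,v in c[:,0]:
            C,d=ray(m,u,v,True);q=C+d*((o-C)@X)/(d@X)-o;P.append((q@Y,q[2]))
        (a,b),(w,h),an=cv2.minAreaRect(np.array(P,np.float32))
        if abs(a)<60 and 20<b<240: print("  blob y,z",round(a,1),round(b,1),"size",round(w,1),round(h,1),round(an),"px",cv2.minAreaRect(c)[0])
E
python3 vc.py pics/v1.png 1
```

```text
t 48.3
1 expect ring [254.9 254.8] mid [254.9 193. ] end [254.9 157.8]
  blob y,z 51.8 225.7 size 7.8 8.3 48 px (313.5, 293.5)
  blob y,z 3.2 127.6 size 63.5 27.2 89 px (258.0, 207.0)
  blob y,z 36.7 149.7 size 47.9 199.9 1 px (295.4999694824219, 237.49996948242188)
  blob y,z 1.6 57.9 size 80.0 29.3 89 px (256.5, 161.0)
```

```bash
python3 -m jog '[{"x":0.473,"y":0.156,"z":-0.155,"rx":0.275,"ry":0.288,"rz":0.962,"jaw":1},{"x":0.473,"y":0.156,"z":-0.155,"rx":0.275,"ry":0.288,"rz":0.962,"jaw":1},{"x":0.473,"y":0.156,"z":-0.155,"rx":0.275,"ry":0.288,"rz":0.962,"jaw":1},{"x":0.473,"y":0.156,"z":-0.155,"rx":0.275,"ry":0.288,"rz":0.962,"jaw":1},{"x":0.473,"y":0.156,"z":-0.155,"rx":0.275,"ry":0.288,"rz":0.962,"jaw":1},{"x":0.473,"y":0.156,"z":-0.155,"rx":0.275,"ry":0.288,"rz":0.962,"jaw":1},{"x":0.473,"y":0.156,"z":-0.155,"rx":0.275,"ry":0.288,"rz":0.962,"jaw":1},{"x":0.473,"y":0.156,"z":-0.155,"rx":0.275,"ry":0.288,"rz":0.962,"jaw":1}]'|head -3
python3 -m jog '[{"x":0.473,"y":0.156,"z":-0.155,"rx":0.275,"ry":0.288,"rz":0.962,"jaw":1},{"x":0.473,"y":0.156,"z":-0.155,"rx":0.275,"ry":0.288,"rz":0.962,"jaw":1},{"x":0.473,"y":0.156,"z":-0.155,"rx":0.275,"ry":0.288,"rz":0.962,"jaw":1},{"x":0.473,"y":0.156,"z":-0.155,"rx":0.275,"ry":0.288,"rz":0.962,"jaw":1},{"x":0.473,"y":0.156,"z":-0.155,"rx":0.275,"ry":0.288,"rz":0.962,"jaw":1},{"x":0.473,"y":0.156,"z":-0.155,"rx":0.275,"ry":0.288,"rz":0.962,"jaw":1},{"x":0.473,"y":0.156,"z":-0.155,"rx":0.275,"ry":0.288,"rz":0.962,"jaw":1},{"x":0.473,"y":0.156,"z":-0.155,"rx":0.275,"ry":0.288,"rz":0.962,"jaw":1}]'|head -3
python3 g.py 423.6 182 250 -3.3
```

```text
time: 48.97
tool_pos: [457.6, 8.4, 220.1]
tcp_rot: [3.032, 0.363, 2.456]
time: 49.63
tool_pos: [419.3, 104.1, 228.3]
tcp_rot: [3.052, 0.144, 1.922]
N 6 shift [ 0.496  0.134 -0.179] turn [0.281 0.296 0.989]
t 49.6 tcp [419.3 104.1 228.3] F [ 0.2  0.4 -0.1] open 85.5 q [ 0.06  0.24  1.97 -0.15  0.81 -0.2 ]
```

```bash
python3 -m jog '[{"x":0.496,"y":0.134,"z":0,"rx":0.281,"ry":0.296,"rz":0.989,"jaw":1},{"x":0.496,"y":0.134,"z":0,"rx":0.281,"ry":0.296,"rz":0.989,"jaw":1},{"x":0.496,"y":0.134,"z":0,"rx":0.281,"ry":0.296,"rz":0.989,"jaw":1},{"x":0.496,"y":0.134,"z":0,"rx":0.281,"ry":0.296,"rz":0.989,"jaw":1},{"x":0.496,"y":0.134,"z":0,"rx":0.281,"ry":0.296,"rz":0.989,"jaw":1},{"x":0.496,"y":0.134,"z":0,"rx":0.281,"ry":0.296,"rz":0.989,"jaw":1},{"x":0,"y":0,"z":0,"rx":0,"ry":0,"rz":0,"jaw":1},{"x":0,"y":0,"z":0,"rx":0,"ry":0,"rz":0,"jaw":1}]'|head -3
cat > rg.py <<'E'
from h import *
np.set_printoptions(precision=1,suppress=True)
m=r.camera_model("wrist");im=r.snapshot("wrist");cv2.imwrite("pics/rg.png",im)
k=cv2.cvtColor(im,cv2.COLOR_BGR2GRAY);c=cv2.HoughCircles(cv2.medianBlur(k,3),cv2.HOUGH_GRADIENT,1,30,param1=80,param2=14,minRadius=9,maxRadius=24)
o=np.array([517.2,220.7,0]);X=np.array([.0584,.998,0]);Y=np.array([-.998,.0584,0])
for q in c[0]:
    P=onz(m,q[0],q[1],18,True)-o
    if -160<P@X<-50 and abs(P@Y)<130: print("ring",q,"station",P@X,P@Y)
E
python3 rg.py;python3 g.py 423.6 182 40 -3.3
```

```text
time: 50.3
tool_pos: [425.5, 179.4, 223.1]
tcp_rot: [3.14, 0.002, 1.519]
ring [325.5 187.5  13.8] station -77.46185270657531 0.4148220885131
ring [254.5 186.5  13. ] station -76.64956896830898 89.11412797087472
N 8 shift [ 0.015 -0.007  0.916] turn [0.001 0.003 0.009]
t 50.4 tcp [424.8 179.1 223.1] F [-0.4  0.4 -0.5] open 85.1 q [ 0.16  0.32  1.84 -0.    0.98  0.21]
```

```bash
python3 -m jog '[{"x":0.1,"y":0,"z":1,"rx":0,"ry":0,"rz":0,"jaw":1},{"x":0,"y":0,"z":1,"rx":0,"ry":0,"rz":0,"jaw":1},{"x":0,"y":0,"z":1,"rx":0,"ry":0,"rz":0,"jaw":1},{"x":0,"y":0,"z":1,"rx":0,"ry":0,"rz":0,"jaw":1},{"x":0,"y":0,"z":1,"rx":0,"ry":0,"rz":0,"jaw":1},{"x":0,"y":0,"z":1,"rx":0,"ry":0,"rz":0,"jaw":1},{"x":0,"y":0,"z":1,"rx":0,"ry":0,"rz":0,"jaw":1},{"x":0,"y":0,"z":0.5,"rx":0,"ry":0,"rz":0,"jaw":1}]'|head -2
python3 -m jog '[{"x":0,"y":0,"z":0.5,"rx":0,"ry":0,"rz":0,"jaw":1},{"x":0,"y":0,"z":0.3,"rx":0,"ry":0,"rz":0,"jaw":1},{"x":0,"y":0,"z":0,"rx":0,"ry":0,"rz":0,"jaw":1},{"x":0,"y":0,"z":0,"rx":0,"ry":0,"rz":0,"jaw":1}]'
```

```text
time: 51.02
tool_pos: [423.6, 181.0, 34.0]
time: 51.35
tool_pos: [424.8, 181.5, 16.2]
tcp_rot: [3.141, 0.001, 1.517]
contact_force: [0.2, 0.9, 0.3]
opening: 85.2
gripper_force: 0.0
```

```bash
python3 -m jog '[{"x":0,"y":0,"z":0.15,"rx":0,"ry":0,"rz":0,"jaw":1},{"x":0,"y":0,"z":0,"rx":0,"ry":0,"rz":0,"jaw":0.3},{"x":0,"y":0,"z":0,"rx":0,"ry":0,"rz":0,"jaw":0.3},{"x":0,"y":0,"z":0,"rx":0,"ry":0,"rz":0,"jaw":0.3},{"x":0,"y":0,"z":0,"rx":0,"ry":0,"rz":0,"jaw":0.3},{"x":0,"y":0,"z":0,"rx":0,"ry":0,"rz":0,"jaw":0.3},{"x":0,"y":0,"z":0,"rx":0,"ry":0,"rz":0,"jaw":0.3}]'
python3 -m jog '[{"x":-0.5,"y":0,"z":-0.05,"rx":0,"ry":0,"rz":0,"jaw":0.3},{"x":-1,"y":0,"z":0,"rx":0,"ry":0,"rz":0,"jaw":0.3},{"x":-1,"y":0,"z":0,"rx":0,"ry":0,"rz":0,"jaw":0.3},{"x":-0.5,"y":0,"z":-0.7,"rx":0,"ry":0,"rz":0,"jaw":0.3},{"x":0,"y":0,"z":-1,"rx":0,"ry":0,"rz":0,"jaw":0.3},{"x":0,"y":0,"z":-1,"rx":0,"ry":0,"rz":0,"jaw":0.3},{"x":0,"y":0,"z":0,"rx":0,"ry":0,"rz":0,"jaw":0.3}]'
python3 held.py pics/w15.png; python3 g.py 500 -145 130 83.65
```

```text
time: 51.93
tool_pos: [424.9, 181.7, 13.4]
tcp_rot: [3.14, 0.001, 1.517]
contact_force: [-1.0, -1.0, 5.9]
opening: 48.1
gripper_force: 61.4
time: 52.52
tool_pos: [422.8, 106.6, 84.5]
tcp_rot: [3.133, 0.0, 1.516]
contact_force: [0.1, 0.4, -1.5]
opening: 48.3
gripper_force: 62.7
circle [257.5 290.5  26.7] tool z-4 [-26.9   1.6  -4. ] z0 [-30.    1.7   0. ]
circle [237.5 254.5  16.9] tool z-4 [-2.5 -9.2 -4. ] z0 [-4.9 -9.4  0. ]
circle [273.5 254.5  16.9] tool z-4 [-2.5 10.2 -4. ] z0 [-4.9 10.4  0. ]
cells px [254.4 222.8] [82.8 73.1] 88.63607025146484 tool z-10 [ 19.  -0. -10.]
cells px [252. 125.] [98. 78.] 90.0 tool z-10 [ 66.2  -1.  -10. ]
N 22 shift [-0.493 -0.19  -0.085] turn [ 0.003  0.004 -0.986]
t 52.6 tcp [422.3 106.7  83.1] F [-0.5 -0.3 -1.9] open 48.0 q [-0.01  0.56  2.03 -0.    0.55  0.05]
```

```bash
python3 -m jog '[{"x":-0.493,"y":-0.19,"z":-0.085,"rx":0,"ry":0,"rz":-0.986,"jaw":0.3},{"x":-0.493,"y":-0.19,"z":-0.085,"rx":0,"ry":0,"rz":-0.986,"jaw":0.3},{"x":-0.493,"y":-0.19,"z":-0.085,"rx":0,"ry":0,"rz":-0.986,"jaw":0.3},{"x":-0.493,"y":-0.19,"z":-0.085,"rx":0,"ry":0,"rz":-0.986,"jaw":0.3},{"x":-0.493,"y":-0.19,"z":-0.085,"rx":0,"ry":0,"rz":-0.986,"jaw":0.3},{"x":-0.493,"y":-0.19,"z":-0.085,"rx":0,"ry":0,"rz":-0.986,"jaw":0.3},{"x":-0.493,"y":-0.19,"z":-0.085,"rx":0,"ry":0,"rz":-0.986,"jaw":0.3},{"x":-0.493,"y":-0.19,"z":-0.085,"rx":0,"ry":0,"rz":-0.986,"jaw":0.3}]'|head -2
python3 -m jog '[{"x":-0.493,"y":-0.19,"z":-0.085,"rx":0,"ry":0,"rz":-0.986,"jaw":0.3},{"x":-0.493,"y":-0.19,"z":-0.085,"rx":0,"ry":0,"rz":-0.986,"jaw":0.3},{"x":-0.493,"y":-0.19,"z":-0.085,"rx":0,"ry":0,"rz":-0.986,"jaw":0.3},{"x":-0.493,"y":-0.19,"z":-0.085,"rx":0,"ry":0,"rz":-0.986,"jaw":0.3},{"x":-0.493,"y":-0.19,"z":-0.085,"rx":0,"ry":0,"rz":-0.986,"jaw":0.3},{"x":-0.493,"y":-0.19,"z":-0.085,"rx":0,"ry":0,"rz":-0.986,"jaw":0.3},{"x":-0.493,"y":-0.19,"z":-0.085,"rx":0,"ry":0,"rz":-0.986,"jaw":0.3},{"x":-0.493,"y":-0.19,"z":-0.085,"rx":0,"ry":0,"rz":-0.986,"jaw":0.3}]'|head -2
python3 -m jog '[{"x":-0.493,"y":-0.19,"z":-0.085,"rx":0,"ry":0,"rz":-0.986,"jaw":0.3},{"x":-0.493,"y":-0.19,"z":-0.085,"rx":0,"ry":0,"rz":-0.986,"jaw":0.3},{"x":-0.493,"y":-0.19,"z":-0.085,"rx":0,"ry":0,"rz":-0.986,"jaw":0.3},{"x":-0.493,"y":-0.19,"z":-0.085,"rx":0,"ry":0,"rz":-0.986,"jaw":0.3},{"x":-0.493,"y":-0.19,"z":-0.085,"rx":0,"ry":0,"rz":-0.986,"jaw":0.3},{"x":-0.493,"y":-0.19,"z":-0.085,"rx":0,"ry":0,"rz":-0.986,"jaw":0.3},{"x":0,"y":0,"z":0,"rx":0,"ry":0,"rz":0,"jaw":0.3},{"x":0,"y":0,"z":0,"rx":0,"ry":0,"rz":0,"jaw":0.3}]'
python3 held.py pics/w16.png; python3 vc.py pics/v2.png 1;python3 gk.py 2 -40 262 -30 49.5 -4.8
```

```text
time: 53.23
tool_pos: [400.9, 4.1, 97.5]
time: 53.9
tool_pos: [439.1, -93.2, 114.4]
time: 54.57
tool_pos: [498.3, -144.6, 127.2]
tcp_rot: [3.141, -0.0, 3.029]
contact_force: [-0.1, 1.1, -2.4]
opening: 48.0
gripper_force: 62.7
circle [251.5 296.5  25.4] tool z-4 [-32.5  -1.8  -4. ] z0 [-35.7  -1.9   0. ]
circle [284.5 291.5  26.7] tool z-4 [-29.   17.3  -4. ] z0 [-32.1  17.8   0. ]
circle [273.5 253.5  16.9] tool z-4 [-3.  10.2 -4. ] z0 [-5.3 10.4  0. ]
cells px [253.5 223. ] [82. 73.] 90.0 tool z-10 [ 17.9  -0.5 -10. ]
cells px [253.1 124.3] [98.5 79. ] 88.09085083007812 tool z-10 [ 65.5  -0.5 -10. ]
t 54.6667
1 expect ring [387.8 436.5] mid [363.6 365.3] end [348.9 324.9]
goal [ 540.7 -163.6  233.1]
N 8 shift [-0.346 -0.074 -0.469] turn [ 0.001 -0.941 -0.002]
t 54.7 tcp [ 497.1 -143.7  127.2] F [-0.2  0.7 -1.9] q [-0.5   0.54  1.8   0.    0.81 -1.96]
```

```bash
python3 -m jog '[{"x":-0.346,"y":-0.074,"z":-0.469,"rx":0,"ry":-0.94,"rz":0,"jaw":0.3},{"x":-0.346,"y":-0.074,"z":-0.469,"rx":0,"ry":-0.94,"rz":0,"jaw":0.3},{"x":-0.346,"y":-0.074,"z":-0.469,"rx":0,"ry":-0.94,"rz":0,"jaw":0.3},{"x":-0.346,"y":-0.074,"z":-0.469,"rx":0,"ry":-0.94,"rz":0,"jaw":0.3},{"x":-0.346,"y":-0.074,"z":-0.469,"rx":0,"ry":-0.94,"rz":0,"jaw":0.3},{"x":-0.346,"y":-0.074,"z":-0.469,"rx":0,"ry":-0.94,"rz":0,"jaw":0.3},{"x":-0.346,"y":-0.074,"z":-0.469,"rx":0,"ry":-0.94,"rz":0,"jaw":0.3},{"x":-0.346,"y":-0.074,"z":-0.469,"rx":0,"ry":-0.94,"rz":0,"jaw":0.3}]'|head -1
python3 -m jog '[{"x":0,"y":0,"z":0,"rx":0,"ry":0,"rz":0,"jaw":0.3},{"x":0,"y":0,"z":0,"rx":0,"ry":0,"rz":0,"jaw":0.3}]'|tail -2
python3 wp.py 2 49.5 -4.8; python3 gk.py 2 11 250 -30 49.5 -4.8
```

```text
time: 55.33
opening: 48.1
gripper_force: 62.7
wire dx -40.1 dy -0.1 z 262.6 F rack x -0.4 Fz -2.1 open 48.1 q [-0.63  0.32  1.97  0.59  0.46 -2.56] tilt [179.9  30.  173.6] t 55.5
goal [ 591.4 -169.2  221.1]
N 2 shift [-0.759  0.001  0.729] turn [ 0.003 -0.001 -0.01 ]
t 55.5 tcp [ 540.6 -163.6  233.7] F [-0.4 -0.3 -2.1] q [-0.63  0.32  1.97  0.59  0.46 -2.56]
```

```bash
python3 gk.py 2 11 250 -25 49.5 -4.8; python3 - <<'E'
import numpy as np
from gk import *
s=r.read_state();p0=s["tool_pos"];R0=Ro.from_euler("xyz",s["tcp_rot"])
p=goal(2,11,250,-25,49.5,-4.8)
# fixed 3 rows
R1=Ro.from_euler("z",83.65+90,degrees=True)*Ro.from_euler("x",180,degrees=True)*Ro.from_euler("y",-25,degrees=True)
w=(R0.inv()*R1).as_rotvec();d=R0.inv().apply(p-p0);M=sum(Ro.from_rotvec(w*k/3).as_matrix() for k in range(3));print(np.linalg.solve(M,d)/25,np.degrees(w)/12)
E
```

```text
goal [ 589.1 -169.   224.7]
N 2 shift [-0.769  0.001  0.626] turn [ 0.003  0.624 -0.01 ]
t 55.5 tcp [ 540.6 -163.6  233.7] F [-0.4 -0.3 -2.1] q [-0.63  0.32  1.97  0.59  0.46 -2.56]
[-0.51551534  0.00085222  0.4138126 ] [ 0.0021728   0.41594403 -0.00634162]
```

```bash
python3 -m jog '[{"x":-0.515,"y":0,"z":0.414,"rx":0,"ry":0.416,"rz":0,"jaw":0.3},{"x":-0.515,"y":0,"z":0.414,"rx":0,"ry":0.416,"rz":0,"jaw":0.3},{"x":-0.515,"y":0,"z":0.414,"rx":0,"ry":0.416,"rz":0,"jaw":0.3},{"x":0,"y":0,"z":0,"rx":0,"ry":0,"rz":0,"jaw":0.3},{"x":0,"y":0,"z":0,"rx":0,"ry":0,"rz":0,"jaw":0.3}]'|head -1;python3 wp.py 2 49.5 -4.8
python3 -m jog '[{"x":0.15,"y":0,"z":0.3,"rx":0,"ry":0,"rz":0,"jaw":0.3},{"x":0.15,"y":0,"z":0.3,"rx":0,"ry":0,"rz":0,"jaw":0.3},{"x":0,"y":0,"z":0,"rx":0,"ry":0,"rz":0,"jaw":0.3}]'|head -1;python3 wp.py 2 49.5 -4.8
```

```text
time: 55.92
wire dx 13.0 dy -0.1 z 249.4 F rack x -0.6 Fz -1.9 open 47.8 q [-0.55  0.4   1.8   0.34  0.57 -2.27] tilt [-180.    25.   173.7] t 55.9
time: 56.17
wire dx 10.1 dy -0.2 z 231.4 F rack x -1.3 Fz -0.1 open 48.1 q [-0.55  0.43  1.82  0.37  0.53 -2.3 ] tilt [179.9  24.9 173.6] t 56.2
```

```bash
python3 -m jog '[{"x":0.16,"y":0,"z":0.34,"rx":0,"ry":0,"rz":0,"jaw":0.3},{"x":0,"y":0,"z":0,"rx":0,"ry":0,"rz":0,"jaw":0.3}]'|head -1;python3 wp.py 2 49.5 -4.8
python3 -m jog '[{"x":0.12,"y":0,"z":0.26,"rx":0,"ry":0,"rz":0,"jaw":0.3},{"x":0,"y":0,"z":0,"rx":0,"ry":0,"rz":0,"jaw":0.3}]'|head -1;python3 wp.py 2 49.5 -4.8
python3 -m jog '[{"x":0.09,"y":0,"z":0.18,"rx":0,"ry":0,"rz":0,"jaw":0.3},{"x":0,"y":0,"z":0,"rx":0,"ry":0,"rz":0,"jaw":0.3}]'|head -1;python3 wp.py 2 49.5 -4.8
python3 -m jog '[{"x":0.05,"y":0,"z":0.1,"rx":0,"ry":0,"rz":0,"jaw":0.3},{"x":0,"y":0,"z":0,"rx":0,"ry":0,"rz":0,"jaw":0.3}]'|head -1;python3 wp.py 2 49.5 -4.8
```

```text
time: 56.33
wire dx 11.4 dy -0.9 z 223.4 F rack x -2.1 Fz 2.3 open 48.1 q [-0.55  0.44  1.83  0.38  0.5  -2.32] tilt [180.   25.1 173.6] t 56.3
time: 56.5
wire dx 11.8 dy -1.0 z 216.7 F rack x -2.3 Fz 1.7 open 48.0 q [-0.55  0.45  1.83  0.4   0.49 -2.33] tilt [-180.    25.1  173.6] t 56.5
time: 56.67
wire dx 11.6 dy -0.8 z 211.7 F rack x -2.7 Fz 2.0 open 48.3 q [-0.55  0.46  1.84  0.41  0.47 -2.34] tilt [-180.    25.1  173.6] t 56.7
time: 56.83
wire dx 11.7 dy -0.8 z 209.2 F rack x -2.7 Fz 2.3 open 48.2 q [-0.55  0.46  1.84  0.41  0.47 -2.35] tilt [-180.    25.1  173.7] t 56.8
```

```bash
python3 -m jog '[{"x":0.13,"y":0,"z":-0.02,"rx":0,"ry":0,"rz":0,"jaw":0.3},{"x":0,"y":0,"z":0,"rx":0,"ry":0,"rz":0,"jaw":0.3}]'|head -1;python3 wp.py 2 49.5 -4.8
python3 -m jog '[{"x":0.13,"y":0,"z":-0.02,"rx":0,"ry":0,"rz":0,"jaw":0.3},{"x":0,"y":0,"z":0,"rx":0,"ry":0,"rz":0,"jaw":0.3}]'|head -1;python3 wp.py 2 49.5 -4.8
```

```text
time: 57.0
wire dx 7.3 dy 0.0 z 207.6 F rack x -1.1 Fz -1.8 open 47.7 q [-0.55  0.46  1.85  0.42  0.47 -2.36] tilt [179.9  25.  173.7] t 57.0
time: 57.17
wire dx 5.7 dy -1.0 z 207.6 F rack x 1.6 Fz -1.5 open 47.7 q [-0.56  0.46  1.86  0.43  0.46 -2.37] tilt [-180.    25.2  173.6] t 57.2
```

```bash
python3 gk.py 2 8 203 -33 49.5 -4.8
```

```text
goal [ 590.  -169.1  172. ]
N 2 shift [-0.017  0.019  0.237] turn [-0.005 -0.978 -0.001]
t 57.2 tcp [ 583.8 -169.4  182.2] F [ 1.6 -0.5 -1.5] q [-0.56  0.46  1.86  0.43  0.46 -2.37]
```

```bash
python3 -m jog '[{"x":-0.017,"y":0.02,"z":0.237,"rx":0,"ry":-0.95,"rz":0,"jaw":0.3},{"x":-0.017,"y":0.02,"z":0.237,"rx":0,"ry":-0.95,"rz":0,"jaw":0.3},{"x":0,"y":0,"z":0,"rx":0,"ry":0,"rz":0,"jaw":0.3}]'|head -1;python3 wp.py 2 49.5 -4.8
python3 -m jog '[{"x":0,"y":0,"z":0,"rx":0,"ry":0,"rz":0,"jaw":1},{"x":0,"y":0,"z":0,"rx":0,"ry":0,"rz":0,"jaw":1},{"x":0,"y":0,"z":0,"rx":0,"ry":0,"rz":0,"jaw":1},{"x":0,"y":0,"z":-0.5,"rx":0,"ry":0.3,"rz":0,"jaw":1},{"x":0,"y":0,"z":-1,"rx":0,"ry":0.5,"rz":0,"jaw":1},{"x":0.5,"y":0,"z":-1,"rx":0,"ry":0.5,"rz":0,"jaw":1},{"x":0.5,"y":0,"z":-1,"rx":0,"ry":0.5,"rz":0,"jaw":1},{"x":0,"y":0,"z":0,"rx":0,"ry":0,"rz":0,"jaw":1}]'|head -3
python3 vc.py pics/v3.png 1 2; python3 g.py 512.5 143 230 -3.3
```

```text
time: 57.42
wire dx 7.4 dy 2.2 z 203.2 F rack x -0.4 Fz -0.9 open 48.0 q [-0.58  0.48  1.93  0.79  0.34 -2.74] tilt [179.5  30.9 173.6] t 57.4
time: 58.08
tool_pos: [525.9, -161.2, 244.6]
tcp_rot: [3.14, 0.419, 3.035]
t 58.1333
1 expect ring [364.8 259.8] mid [349.1 206.2] end [339.3 175.8]
  blob y,z -2.1 94.8 size 28.7 49.9 1 px (344.97064208984375, 197.61766052246094)
2 expect ring [253.5 263. ] mid [253.7 206.6] end [253.7 175.2]
  blob y,z 23.2 135.7 size 5.8 62.6 7 px (275.4390563964844, 225.0487823486328)
  blob y,z 13.4 134.3 size 9.5 63.0 6 px (266.0733642578125, 224.12628173828125)
  blob y,z 1.6 132.7 size 9.7 63.2 5 px (254.6999969482422, 222.90000915527344)
  blob y,z -8.5 131.3 size 6.2 63.2 4 px (245.29493713378906, 221.91941833496094)
  blob y,z -44.3 129.1 size 48.3 58.9 3 px (213.45587158203125, 220.2452850341797)
  blob y,z 33.7 56.5 size 6.6 81.7 7 px (280.4606018066406, 177.54763793945312)
  blob y,z 22.5 54.5 size 11.0 82.3 6 px (271.3976745605469, 176.48941040039062)
  blob y,z 9.1 51.6 size 11.3 84.1 5 px (260.7764587402344, 175.15016174316406)
  blob y,z -2.3 50.6 size 6.6 82.4 4 px (251.74673461914062, 174.39956665039062)
N 22 shift [ 0.473  0.386 -0.058] turn [0.209 0.217 0.975]
t 58.1 tcp [ 526.8 -161.4  243.5] F [ 0.8 -0.4  0.3] open 85.8 q [-0.61  0.29  1.91  0.36  0.6  -2.34]
```

```bash
python3 -m jog '[{"x":0.473,"y":0.386,"z":-0.058,"rx":0.209,"ry":0.217,"rz":0.975,"jaw":1},{"x":0.473,"y":0.386,"z":-0.058,"rx":0.209,"ry":0.217,"rz":0.975,"jaw":1},{"x":0.473,"y":0.386,"z":-0.058,"rx":0.209,"ry":0.217,"rz":0.975,"jaw":1},{"x":0.473,"y":0.386,"z":-0.058,"rx":0.209,"ry":0.217,"rz":0.975,"jaw":1},{"x":0.473,"y":0.386,"z":-0.058,"rx":0.209,"ry":0.217,"rz":0.975,"jaw":1},{"x":0.473,"y":0.386,"z":-0.058,"rx":0.209,"ry":0.217,"rz":0.975,"jaw":1},{"x":0.473,"y":0.386,"z":-0.058,"rx":0.209,"ry":0.217,"rz":0.975,"jaw":1},{"x":0.473,"y":0.386,"z":-0.058,"rx":0.209,"ry":0.217,"rz":0.975,"jaw":1}]'|head -2
python3 -m jog '[{"x":0.473,"y":0.386,"z":-0.058,"rx":0.209,"ry":0.217,"rz":0.975,"jaw":1},{"x":0.473,"y":0.386,"z":-0.058,"rx":0.209,"ry":0.217,"rz":0.975,"jaw":1},{"x":0.473,"y":0.386,"z":-0.058,"rx":0.209,"ry":0.217,"rz":0.975,"jaw":1},{"x":0.473,"y":0.386,"z":-0.058,"rx":0.209,"ry":0.217,"rz":0.975,"jaw":1},{"x":0.473,"y":0.386,"z":-0.058,"rx":0.209,"ry":0.217,"rz":0.975,"jaw":1},{"x":0.473,"y":0.386,"z":-0.058,"rx":0.209,"ry":0.217,"rz":0.975,"jaw":1},{"x":0.473,"y":0.386,"z":-0.058,"rx":0.209,"ry":0.217,"rz":0.975,"jaw":1},{"x":0.473,"y":0.386,"z":-0.058,"rx":0.209,"ry":0.217,"rz":0.975,"jaw":1}]'|head -2
python3 -m jog '[{"x":0.473,"y":0.386,"z":-0.058,"rx":0.209,"ry":0.217,"rz":0.975,"jaw":1},{"x":0.473,"y":0.386,"z":-0.058,"rx":0.209,"ry":0.217,"rz":0.975,"jaw":1},{"x":0.473,"y":0.386,"z":-0.058,"rx":0.209,"ry":0.217,"rz":0.975,"jaw":1},{"x":0.473,"y":0.386,"z":-0.058,"rx":0.209,"ry":0.217,"rz":0.975,"jaw":1},{"x":0.473,"y":0.386,"z":-0.058,"rx":0.209,"ry":0.217,"rz":0.975,"jaw":1},{"x":0.473,"y":0.386,"z":-0.058,"rx":0.209,"ry":0.217,"rz":0.975,"jaw":1},{"x":0,"y":0,"z":0,"rx":0,"ry":0,"rz":0,"jaw":1},{"x":0,"y":0,"z":0,"rx":0,"ry":0,"rz":0,"jaw":1}]'|head -3
python3 rg.py;python3 g.py 512.5 142.8 40 -3.3
```

```text
time: 58.8
tool_pos: [466.5, -56.4, 221.5]
time: 59.47
tool_pos: [468.9, 65.2, 220.9]
time: 60.13
tool_pos: [512.4, 144.2, 227.7]
tcp_rot: [-3.137, -0.002, 1.516]
ring [256.5 161.5  15.4] station -75.56661711042467 -0.5680895101167214
N 8 shift [-0.006  0.009  0.938] turn [-0.011 -0.004  0.004]
t 60.2 tcp [511.4 143.9 227.7] F [-0.4  0.3 -0.1] open 85.6 q [0.06 0.41 1.67 0.   1.07 0.12]
```

```bash
python3 -m jog '[{"x":-0.03,"y":0.02,"z":1,"rx":0,"ry":0,"rz":0,"jaw":1},{"x":0,"y":0.02,"z":1,"rx":0,"ry":0,"rz":0,"jaw":1},{"x":0,"y":0,"z":1,"rx":0,"ry":0,"rz":0,"jaw":1},{"x":0,"y":0,"z":1,"rx":0,"ry":0,"rz":0,"jaw":1},{"x":0,"y":0,"z":1,"rx":0,"ry":0,"rz":0,"jaw":1},{"x":0,"y":0,"z":1,"rx":0,"ry":0,"rz":0,"jaw":1},{"x":0,"y":0,"z":1,"rx":0,"ry":0,"rz":0,"jaw":1},{"x":0,"y":0,"z":0.5,"rx":0,"ry":0,"rz":0,"jaw":0.8}]'|head -2
python3 -m jog '[{"x":0,"y":0,"z":0.5,"rx":0,"ry":0,"rz":0,"jaw":0.8},{"x":0,"y":0,"z":0.5,"rx":0,"ry":0,"rz":0,"jaw":0.6},{"x":0,"y":0,"z":0,"rx":0,"ry":0,"rz":0,"jaw":0.6},{"x":0,"y":0,"z":0,"rx":0,"ry":0,"rz":0,"jaw":0.6}]'
```

```text
time: 60.85
tool_pos: [509.6, 143.0, 38.6]
time: 61.18
tool_pos: [510.8, 143.4, 15.7]
tcp_rot: [-3.135, -0.002, 1.514]
contact_force: [-0.7, -0.2, 0.2]
opening: 51.3
gripper_force: 0.0
```

```bash
python3 -m jog '[{"x":0,"y":0,"z":0.08,"rx":0,"ry":0,"rz":0,"jaw":0.3},{"x":0,"y":0,"z":0,"rx":0,"ry":0,"rz":0,"jaw":0.3},{"x":0,"y":0,"z":0,"rx":0,"ry":0,"rz":0,"jaw":0.3},{"x":0,"y":0,"z":0,"rx":0,"ry":0,"rz":0,"jaw":0.3},{"x":0,"y":0,"z":0,"rx":0,"ry":0,"rz":0,"jaw":0.3}]'
python3 -m jog '[{"x":-0.4,"y":0,"z":0,"rx":0,"ry":0,"rz":0,"jaw":0.3},{"x":-0.6,"y":0,"z":0,"rx":0,"ry":0,"rz":0,"jaw":0.3},{"x":-0.6,"y":0,"z":0,"rx":0,"ry":0,"rz":0,"jaw":0.3},{"x":-0.2,"y":0,"z":0,"rx":0,"ry":0,"rz":0,"jaw":0.3},{"x":0,"y":0,"z":0,"rx":0,"ry":0,"rz":0,"jaw":0.3}]'
python3 -m jog '[{"x":0,"y":0,"z":0,"rx":0,"ry":0,"rz":0,"jaw":0.9},{"x":0,"y":0,"z":0,"rx":0,"ry":0,"rz":0,"jaw":0.9},{"x":0,"y":0,"z":-0.5,"rx":0,"ry":0,"rz":0,"jaw":1},{"x":0,"y":0,"z":-1,"rx":0,"ry":0,"rz":0,"jaw":1},{"x":0.7,"y":0,"z":0,"rx":0,"ry":0,"rz":0,"jaw":1},{"x":0.7,"y":0,"z":0,"rx":0,"ry":0,"rz":0,"jaw":1},{"x":0,"y":0,"z":0,"rx":0,"ry":0,"rz":0,"jaw":1},{"x":0,"y":0,"z":0,"rx":0,"ry":0,"rz":0,"jaw":1}]'
python3 wm.py 24 pics/w17.png; python3 rg.py
```

```text
time: 61.6
tool_pos: [512.3, 143.7, 15.1]
tcp_rot: [-3.138, -0.003, 1.514]
contact_force: [-0.4, -2.4, 5.1]
opening: 31.2
gripper_force: 59.1
time: 62.02
tool_pos: [510.1, 97.4, 14.5]
tcp_rot: [-3.139, -0.002, 1.512]
contact_force: [-0.6, -4.1, 6.4]
opening: 31.4
gripper_force: 59.3
time: 62.68
tool_pos: [511.1, 134.6, 51.4]
tcp_rot: [-3.137, -0.003, 1.516]
contact_force: [-0.1, -0.2, 0.1]
opening: 85.3
gripper_force: 0.0
[614.8, 69.3, -30.6, 131.4, 40.2] (387.2761535644531, 290.2408142089844)
[401.2, 80.9, 24.1, 131.8, 40.4] (123.93323516845703, 289.90521240234375)
[513.7, 148.5, 86.9, 44.0, 34.8] (258.0, 203.5)
[516.8, 197.1, 86.3, 44.8, 35.0] (259.0, 124.5)
[518.4, 278.1, -3.5, 385.9, 47.5] (255.50979614257812, 32.02072525024414)
ring [259.5 267.5  21. ] station -121.72043891403668 -2.1042542835171183
ring [247.5 224.5  12.7] station -88.61345657212959 5.93230823790909
```

```bash
python3 -m jog '[{"x":-0.05,"y":0.07,"z":0.7,"rx":0,"ry":0,"rz":0,"jaw":1},{"x":0,"y":0,"z":0.6,"rx":0,"ry":0,"rz":0,"jaw":1},{"x":0,"y":0,"z":0.2,"rx":0,"ry":0,"rz":0,"jaw":1},{"x":0,"y":0,"z":0,"rx":0,"ry":0,"rz":0,"jaw":1},{"x":0,"y":0,"z":0,"rx":0,"ry":0,"rz":0,"jaw":1}]'|head -2
python3 -m jog '[{"x":0,"y":0,"z":0.07,"rx":0,"ry":0,"rz":0,"jaw":0.3},{"x":0,"y":0,"z":0,"rx":0,"ry":0,"rz":0,"jaw":0.3},{"x":0,"y":0,"z":0,"rx":0,"ry":0,"rz":0,"jaw":0.3},{"x":0,"y":0,"z":0,"rx":0,"ry":0,"rz":0,"jaw":0.3},{"x":0,"y":0,"z":0,"rx":0,"ry":0,"rz":0,"jaw":0.3},{"x":0,"y":0,"z":0,"rx":0,"ry":0,"rz":0,"jaw":0.3},{"x":0,"y":0,"z":0,"rx":0,"ry":0,"rz":0,"jaw":0.3}]'
python3 -m jog '[{"x":-0.8,"y":0,"z":-0.05,"rx":0,"ry":0,"rz":0,"jaw":0.3},{"x":-1,"y":0,"z":-0.5,"rx":0,"ry":0,"rz":0,"jaw":0.3},{"x":0,"y":0,"z":-1,"rx":0,"ry":0,"rz":0,"jaw":0.3},{"x":0,"y":0,"z":-1,"rx":0,"ry":0,"rz":0,"jaw":0.3},{"x":0,"y":0,"z":0,"rx":0,"ry":0,"rz":0,"jaw":0.3}]'
python3 held.py pics/w18.png; python3 g.py 490 -250 180 83.65
```

```text
time: 63.2
tool_pos: [512.8, 132.1, 13.8]
time: 63.78
tool_pos: [513.4, 132.6, 13.3]
tcp_rot: [-3.138, -0.003, 1.514]
contact_force: [-0.1, -0.7, 6.0]
opening: 48.2
gripper_force: 62.2
time: 64.2
tool_pos: [513.4, 87.0, 79.4]
tcp_rot: [3.139, -0.003, 1.513]
contact_force: [0.9, 0.5, -0.8]
opening: 48.4
gripper_force: 62.6
circle [253.5 294.5  24.5] tool z-4 [-29.9  -0.6  -4. ] z0 [-33.1  -0.7   0. ]
circle [274.5 263.5  21. ] tool z-4 [-8.3 10.9 -4. ] z0 [-10.8  11.2   0. ]
circle [242.5 252.5  34.3] tool z-4 [-1.3 -6.4 -4. ] z0 [-3.6 -6.6  0. ]
cells px [254.5 226. ] [82. 73.] 90.0 tool z-10 [ 17.2   0.  -10. ]
cells px [254. 128.] [98. 78.] 90.0 tool z-10 [ 64.8  -0.1 -10. ]
N 22 shift [-0.503 -0.453 -0.187] turn [ 0.002 -0.001 -0.988]
t 64.2 tcp [512.5  87.2  77.9] F [ 0.6 -0.5 -1. ] open 47.9 q [-0.05  0.63  1.82  0.    0.69  0.01]
```

```bash
python3 -m jog '[{"x":-0.503,"y":-0.453,"z":-0.187,"rx":0,"ry":0,"rz":-0.988,"jaw":0.3},{"x":-0.503,"y":-0.453,"z":-0.187,"rx":0,"ry":0,"rz":-0.988,"jaw":0.3},{"x":-0.503,"y":-0.453,"z":-0.187,"rx":0,"ry":0,"rz":-0.988,"jaw":0.3},{"x":-0.503,"y":-0.453,"z":-0.187,"rx":0,"ry":0,"rz":-0.988,"jaw":0.3},{"x":-0.503,"y":-0.453,"z":-0.187,"rx":0,"ry":0,"rz":-0.988,"jaw":0.3},{"x":-0.503,"y":-0.453,"z":-0.187,"rx":0,"ry":0,"rz":-0.988,"jaw":0.3},{"x":-0.503,"y":-0.453,"z":-0.187,"rx":0,"ry":0,"rz":-0.988,"jaw":0.3},{"x":-0.503,"y":-0.453,"z":-0.187,"rx":0,"ry":0,"rz":-0.988,"jaw":0.3}]'|head -2
python3 -m jog '[{"x":-0.503,"y":-0.453,"z":-0.187,"rx":0,"ry":0,"rz":-0.988,"jaw":0.3},{"x":-0.503,"y":-0.453,"z":-0.187,"rx":0,"ry":0,"rz":-0.988,"jaw":0.3},{"x":-0.503,"y":-0.453,"z":-0.187,"rx":0,"ry":0,"rz":-0.988,"jaw":0.3},{"x":-0.503,"y":-0.453,"z":-0.187,"rx":0,"ry":0,"rz":-0.988,"jaw":0.3},{"x":-0.503,"y":-0.453,"z":-0.187,"rx":0,"ry":0,"rz":-0.988,"jaw":0.3},{"x":-0.503,"y":-0.453,"z":-0.187,"rx":0,"ry":0,"rz":-0.988,"jaw":0.3},{"x":-0.503,"y":-0.453,"z":-0.187,"rx":0,"ry":0,"rz":-0.988,"jaw":0.3},{"x":-0.503,"y":-0.453,"z":-0.187,"rx":0,"ry":0,"rz":-0.988,"jaw":0.3}]'|head -2
python3 -m jog '[{"x":-0.503,"y":-0.453,"z":-0.187,"rx":0,"ry":0,"rz":-0.988,"jaw":0.3},{"x":-0.503,"y":-0.453,"z":-0.187,"rx":0,"ry":0,"rz":-0.988,"jaw":0.3},{"x":-0.503,"y":-0.453,"z":-0.187,"rx":0,"ry":0,"rz":-0.988,"jaw":0.3},{"x":-0.503,"y":-0.453,"z":-0.187,"rx":0,"ry":0,"rz":-0.988,"jaw":0.3},{"x":-0.503,"y":-0.453,"z":-0.187,"rx":0,"ry":0,"rz":-0.988,"jaw":0.3},{"x":-0.503,"y":-0.453,"z":-0.187,"rx":0,"ry":0,"rz":-0.988,"jaw":0.3},{"x":0,"y":0,"z":0,"rx":0,"ry":0,"rz":0,"jaw":0.3},{"x":0,"y":0,"z":0,"rx":0,"ry":0,"rz":0,"jaw":0.3}]'
python3 held.py pics/w19.png; python3 gk.py 3 -40 262 -12 50.5 -4.8
```

```text
time: 64.92
tool_pos: [439.6, -26.7, 112.4]
time: 65.58
tool_pos: [440.8, -160.6, 149.2]
time: 66.25
tool_pos: [488.6, -249.6, 176.6]
tcp_rot: [3.138, -0.006, 3.029]
contact_force: [-0.1, 0.2, -1.1]
opening: 48.1
gripper_force: 62.6
circle [258.5 294.5  24.5] tool z-4 [-31.    2.2  -4. ] z0 [-34.2   2.3   0. ]
circle [290.5 293.5  23.2] tool z-4 [-30.6  20.9  -4. ] z0 [-33.8  21.5   0. ]
circle [255.5 256.5  22.9] tool z-4 [-4.8  0.5 -4. ] z0 [-7.2  0.5  0. ]
cells px [255. 225.] [82. 74.] 90.0 tool z-10 [ 16.8   0.3 -10. ]
cells px [254. 128.] [98. 78.] 90.0 tool z-10 [ 63.9  -0.1 -10. ]
goal [ 520.7 -272.   246.8]
N 4 shift [-0.407 -0.194 -0.679] turn [ 0.018 -0.778 -0.006]
t 66.3 tcp [ 487.6 -248.5  176.3] F [-0.2  0.4 -2.5] q [-0.68  0.5   1.68  0.    0.97 -2.13]
```

```bash
python3 -m jog '[{"x":-0.407,"y":-0.194,"z":-0.679,"rx":0,"ry":-0.78,"rz":0,"jaw":0.3},{"x":-0.407,"y":-0.194,"z":-0.679,"rx":0,"ry":-0.78,"rz":0,"jaw":0.3},{"x":-0.407,"y":-0.194,"z":-0.679,"rx":0,"ry":-0.78,"rz":0,"jaw":0.3},{"x":-0.407,"y":-0.194,"z":-0.679,"rx":0,"ry":-0.78,"rz":0,"jaw":0.3},{"x":0,"y":0,"z":0,"rx":0,"ry":0,"rz":0,"jaw":0.3},{"x":0,"y":0,"z":0,"rx":0,"ry":0,"rz":0,"jaw":0.3}]'|head -1
python3 wp.py 3 50.5 -4.8; python3 gk.py 3 10 252 -12 50.5 -4.8
```

```text
time: 66.8
wire dx -40.3 dy -0.1 z 263.3 F rack x -0.1 Fz -1.6 open 47.7 q [-0.74  0.39  1.66  0.16  0.93 -2.28] tilt [179.8  12.1 173.6] t 66.8
goal [ 570.4 -277.6  236.8]
N 2 shift [-0.936  0.     0.43 ] turn [ 0.025  0.011 -0.01 ]
t 66.8 tcp [ 520.5 -272.   248.1] F [-0.1 -0.4 -1.6] q [-0.74  0.39  1.66  0.16  0.93 -2.28]
```

```bash
python3 -m jog '[{"x":-0.62,"y":0,"z":0.28,"rx":0,"ry":0,"rz":0,"jaw":0.3},{"x":-0.62,"y":0,"z":0.28,"rx":0,"ry":0,"rz":0,"jaw":0.3},{"x":-0.6,"y":0,"z":0.28,"rx":0,"ry":0,"rz":0,"jaw":0.3},{"x":0,"y":0,"z":0,"rx":0,"ry":0,"rz":0,"jaw":0.3},{"x":0,"y":0,"z":0,"rx":0,"ry":0,"rz":0,"jaw":0.3}]'|head -1;python3 wp.py 3 50.5 -4.8
python3 -m jog '[{"x":0.1,"y":0,"z":0.35,"rx":0,"ry":0,"rz":0,"jaw":0.3},{"x":0.1,"y":0,"z":0.35,"rx":0,"ry":0,"rz":0,"jaw":0.3},{"x":0,"y":0,"z":0,"rx":0,"ry":0,"rz":0,"jaw":0.3},{"x":0,"y":0,"z":0,"rx":0,"ry":0,"rz":0,"jaw":0.3}]'|head -1;python3 wp.py 3 50.5 -4.8
python3 -m jog '[{"x":0.07,"y":0,"z":0.33,"rx":0,"ry":0,"rz":0,"jaw":0.3},{"x":0,"y":0,"z":0,"rx":0,"ry":0,"rz":0,"jaw":0.3}]'|head -1;python3 wp.py 3 50.5 -4.8
```

```text
time: 67.22
wire dx 9.3 dy 0.7 z 250.2 F rack x -0.7 Fz -1.1 open 47.7 q [-0.68  0.47  1.56  0.14  0.95 -2.22] tilt [179.7  11.9 173.7] t 67.2
time: 67.55
wire dx 8.0 dy -0.6 z 233.7 F rack x 0.9 Fz -2.2 open 48.0 q [-0.69  0.48  1.58  0.15  0.91 -2.23] tilt [179.8  12.1 173.6] t 67.5
time: 67.72
wire dx 9.2 dy -1.3 z 226.0 F rack x -1.4 Fz 1.4 open 48.3 q [-0.69  0.49  1.59  0.15  0.89 -2.23] tilt [179.9  12.2 173.6] t 67.7
```

```bash
python3 -m jog '[{"x":0.07,"y":0,"z":0.31,"rx":0,"ry":0,"rz":0,"jaw":0.3},{"x":0,"y":0,"z":0,"rx":0,"ry":0,"rz":0,"jaw":0.3}]'|head -1;python3 wp.py 3 50.5 -4.8
python3 -m jog '[{"x":0.05,"y":0,"z":0.21,"rx":0,"ry":0,"rz":0,"jaw":0.3},{"x":0,"y":0,"z":0,"rx":0,"ry":0,"rz":0,"jaw":0.3}]'|head -1;python3 wp.py 3 50.5 -4.8
python3 -m jog '[{"x":0.04,"y":0,"z":0.15,"rx":0,"ry":0,"rz":0,"jaw":0.3},{"x":0,"y":0,"z":0,"rx":0,"ry":0,"rz":0,"jaw":0.3}]'|head -1;python3 wp.py 3 50.5 -4.8
```

```text
time: 67.88
wire dx 9.2 dy -1.3 z 218.0 F rack x -1.5 Fz 1.8 open 48.2 q [-0.69  0.5   1.6   0.15  0.87 -2.24] tilt [179.9  12.2 173.6] t 67.9
time: 68.05
wire dx 8.7 dy -1.0 z 212.4 F rack x -2.8 Fz 1.2 open 48.2 q [-0.69  0.51  1.6   0.16  0.86 -2.24] tilt [179.8  12.2 173.6] t 68.0
time: 68.22
wire dx 7.9 dy -0.4 z 208.1 F rack x -3.3 Fz -0.0 open 48.2 q [-0.69  0.52  1.61  0.16  0.85 -2.24] tilt [179.8  12.1 173.6] t 68.2
```

```bash
python3 -m jog '[{"x":0.08,"y":0,"z":0.02,"rx":0,"ry":0,"rz":0,"jaw":0.3},{"x":0,"y":0,"z":0,"rx":0,"ry":0,"rz":0,"jaw":0.3}]'|head -1;python3 wp.py 3 50.5 -4.8
python3 -m jog '[{"x":0.06,"y":0,"z":0.04,"rx":0,"ry":0,"rz":0,"jaw":0.3},{"x":0,"y":0,"z":0,"rx":0,"ry":0,"rz":0,"jaw":0.3}]'|head -1;python3 wp.py 3 50.5 -4.8; python3 gk.py 3 8 203 -26 50.5 -4.8
```

```text
time: 68.38
wire dx 6.0 dy -0.2 z 207.1 F rack x -0.3 Fz -1.1 open 48.1 q [-0.69  0.52  1.61  0.16  0.85 -2.24] tilt [179.7  12.1 173.6] t 68.4
time: 68.55
wire dx 5.6 dy -0.7 z 206.4 F rack x -0.0 Fz -2.0 open 47.9 q [-0.69  0.52  1.61  0.16  0.84 -2.25] tilt [179.8  12.2 173.6] t 68.5
goal [ 573.5 -277.9  176.5]
N 4 shift [-0.028  0.006  0.162] turn [ 0.011 -0.864 -0.004]
t 68.5 tcp [ 566.  -277.7  191.1] F [ 0.   0.5 -2. ] q [-0.69  0.52  1.61  0.16  0.84 -2.25]
```

```bash
python3 -m jog '[{"x":-0.028,"y":0.01,"z":0.162,"rx":0,"ry":-0.86,"rz":0,"jaw":0.3},{"x":-0.028,"y":0.01,"z":0.162,"rx":0,"ry":-0.86,"rz":0,"jaw":0.3},{"x":-0.028,"y":0,"z":0.162,"rx":0,"ry":-0.86,"rz":0,"jaw":0.3},{"x":-0.028,"y":0,"z":0.162,"rx":0,"ry":-0.86,"rz":0,"jaw":0.3},{"x":0,"y":0,"z":0,"rx":0,"ry":0,"rz":0,"jaw":0.3}]'|head -1;python3 wp.py 3 50.5 -4.8
python3 -m jog '[{"x":0,"y":0,"z":0,"rx":0,"ry":0,"rz":0,"jaw":1},{"x":0,"y":0,"z":0,"rx":0,"ry":0,"rz":0,"jaw":1},{"x":0,"y":0,"z":0,"rx":0,"ry":0,"rz":0,"jaw":1},{"x":0,"y":0,"z":-0.5,"rx":0,"ry":0.3,"rz":0,"jaw":1},{"x":0,"y":0,"z":-1,"rx":0,"ry":0.5,"rz":0,"jaw":1},{"x":0.5,"y":0,"z":-1,"rx":0,"ry":0.5,"rz":0,"jaw":1},{"x":0.5,"y":0,"z":-1,"rx":0,"ry":0.5,"rz":0,"jaw":1},{"x":0,"y":0,"z":0,"rx":0,"ry":0,"rz":0,"jaw":1}]'|head -3
python3 vc.py pics/v4.png 2 3; python3 g.py 480 -200 260 83.65 -15
```

```text
time: 68.97
wire dx 6.4 dy 0.1 z 201.7 F rack x -0.5 Fz -1.5 open 48.1 q [-0.75  0.51  1.79  0.54  0.54 -2.63] tilt [179.6  25.9 173.4] t 69.0
time: 69.63
tool_pos: [517.0, -273.4, 253.1]
tcp_rot: [-3.138, 0.332, 3.032]
t 69.6833
2 expect ring [367.9 261. ] mid [351.  211.5] end [340.8 183.8]
  blob y,z -5.2 188.0 size 60.5 17.2 84 px (363.8999938964844, 263.20001220703125)
  blob y,z -59.2 143.6 size 44.8 61.8 4 px (304.5, 234.0)
3 expect ring [257.1 264.5] mid [256.9 212.3] end [256.8 183.6]
  blob y,z -52.4 232.7 size 9.3 7.7 43 px (195.75003051757812, 305.7500305175781)
  blob y,z 43.2 158.4 size 20.8 26.0 42 px (299.5000305175781, 243.50003051757812)
  blob y,z 50.8 143.5 size 44.8 61.9 4 px (304.5, 234.0)
  blob y,z 18.8 123.1 size 4.5 69.2 2 px (274.0, 221.5)
  blob y,z 10.5 122.1 size 7.7 71.0 1 px (266.5, 221.0)
  blob y,z -0.2 120.2 size 74.8 8.4 90 px (256.5, 220.0)
  blob y,z -9.7 118.6 size 75.4 4.8 89 px (248.0, 219.0)
  blob y,z 22.3 31.3 size 5.5 95.6 1 px (273.3853759765625, 174.98898315429688)
  blob y,z 12.2 27.4 size 10.4 99.4 1 px (265.98388671875, 173.48487854003906)
  blob y,z 0.1 23.4 size 103.3 10.5 90 px (256.4999694824219, 171.99998474121094)
N 3 shift [ 0.542  0.915 -0.293] turn [-0.009  0.339  0.002]
t 69.7 tcp [ 517.5 -273.3  251.5] F [ 1.3  0.7 -0.6] open 85.3 q [-0.78  0.35  1.75  0.28  0.8  -2.42]
```

```bash
python3 -m jog '[{"x":0.7,"y":0.7,"z":-0.3,"rx":0,"ry":0,"rz":0,"jaw":1},{"x":0.7,"y":0.9,"z":-0.3,"rx":0,"ry":0,"rz":0,"jaw":1},{"x":0.7,"y":0.9,"z":-0.2,"rx":0,"ry":0,"rz":0,"jaw":1},{"x":0.5,"y":0.9,"z":0,"rx":0,"ry":0,"rz":0,"jaw":1},{"x":0,"y":0.5,"z":0,"rx":0,"ry":0,"rz":0,"jaw":1},{"x":0,"y":0,"z":0,"rx":0,"ry":0,"rz":0,"jaw":1},{"x":0,"y":0,"z":0,"rx":0,"ry":0,"rz":0,"jaw":1},{"x":0,"y":0,"z":0,"rx":0,"ry":0,"rz":0,"jaw":1}]'|head -3
for i in 1 2 3 4 5 6; do python3 -m jog '[{"x":0,"y":0,"z":0,"rx":0,"ry":0,"rz":0,"jaw":1},{"x":0,"y":0,"z":0,"rx":0,"ry":0,"rz":0,"jaw":1},{"x":0,"y":0,"z":0,"rx":0,"ry":0,"rz":0,"jaw":1},{"x":0,"y":0,"z":0,"rx":0,"ry":0,"rz":0,"jaw":1},{"x":0,"y":0,"z":0,"rx":0,"ry":0,"rz":0,"jaw":1},{"x":0,"y":0,"z":0,"rx":0,"ry":0,"rz":0,"jaw":1},{"x":0,"y":0,"z":0,"rx":0,"ry":0,"rz":0,"jaw":1},{"x":0,"y":0,"z":0,"rx":0,"ry":0,"rz":0,"jaw":1}]' >/dev/null; done
cat > pl.py <<'E'
# brightness (0-9) sampled on the vertical plane through the hooks: rows z, columns y from each hook
import sys
from h import *
from gk import N
yaw=np.radians(-6.35);X=np.array([np.cos(yaw),np.sin(yaw),0]);Y=np.array([-X[1],X[0],0])
m=r.camera_model("wrist");im=r.snapshot("wrist");cv2.imwrite(sys.argv[1],im);g=cv2.GaussianBlur(cv2.cvtColor(im,cv2.COLOR_BGR2GRAY),(3,3),0)
print("t",r.read_state()["time"])
for z in range(245,40,-6):
    s=""
    for k in(3,2,1):
        o=np.r_[N[k],0]+9*X
        for y in range(-36,37,4):
            u,v=proj(m,o+y*Y+[0,0,z],True);u,v=int(round(u)),int(round(v))
            s+=str(g[v,u]*10//256) if 0<=u<512 and 0<=v<384 else "."
        s+="  "
    print(z,s)
E
python3 pl.py pics/v5.png
```

```text
time: 70.35
tool_pos: [460.8, -168.8, 246.6]
tcp_rot: [3.14, 0.329, 3.03]
t 74.4pl.py:14: RuntimeWarning: overflow encountered in scalar multiply
  s+=str(g[v,u]*10//256) if 0<=u<512 and 0<=v<384 else "."
Traceback (most recent call last):
  File "pl.py", line 14, in <module>
    s+=str(g[v,u]*10//256) if 0<=u<512 and 0<=v<384 else "."
           ~~~~~~~~~^^~~~
OverflowError: Python integer 256 out of bounds for uint8
```

```bash
sed -i 's/str(g\[v,u\]\*10/str(int(g[v,u])*10/' pl.py; python3 pl.py pics/v5.png
```

```text
t 74.45
245 1001000000000000000  0000000000000000000  0000000001101111111  
239 0110000000000000000  0000000000000000000  0000000000100111111  
233 1000000000100000000  0000000000000000000  0010000000010011111  
227 0000000000000000000  0000000000000000000  0000000000001111111  
221 0000000000000021111  0000000000000000000  0000000000000101111  
215 0000010000000221111  0000001110000000000  0000000100000011111  
209 0000000000032221111  1111112222421111111  1000000000000000111  
203 0000000000222333443  3334442332243344444  4440000000000000000  
197 0000000013344244444  4444442432434444444  4444200000000000000  
191 0000000434664355665  4444444243434544444  4444300000000000000  
185 0000000366653666666  6666344434425565555  4444400000000000000  
179 0000000145534776666  6666323332566666666  6666600001000000000  
173 0010000022366433666  6666311123457666666  6665400000100000001  
167 1100000044322024666  6666311010236556666  6635300000012100000  
161 2000000011001023666  6666311000013346666  6632000000002331000  
155 1000000000001024666  6666311000113336666  6632000000000233200  
149 
[... 575 characters left out ...]
023311246  6632300000122221111  
95 2210001001010136652  1112310100023366666  6642311000222221111  
89 2220001001010246643  6666532001023366666  6652311000122321111  
83 1123201001014456666  6666664310023366666  6632311001011311111  
77 1123201002544666666  6666666633123366666  6632311001011311111  
71 1123201353345444444  4444444443333344444  4432311133555211111  
65 1123455334444444444  4444444444333344444  4442345444345211111  
59 1113333444444444444  4444444444433444444  4443333344444311111  
53 1113444455455455545  4445665665666566544  5556665544444431111  
47 1135566666666666666  4444666666666666664  6666666666665442222  
41 1166644444466666666  4444466666666666666  6566666666666665222
```

```bash
python3 g.py 480 -172 320 83.9
```

```text
N 5 shift [-0.279 -0.016 -0.547] turn [ 0.006  0.939 -0.014]
t 74.5 tcp [ 459.6 -167.7  246.5] F [ 1.1 -0.3  0. ] open 85.6 q [-0.69  0.22  1.97  0.28  0.69 -2.35]
```

```bash
python3 -m jog '[{"x":-0.28,"y":-0.016,"z":-0.547,"rx":0,"ry":0.94,"rz":0,"jaw":1},{"x":-0.28,"y":-0.016,"z":-0.547,"rx":0,"ry":0.94,"rz":0,"jaw":1},{"x":-0.28,"y":-0.016,"z":-0.547,"rx":0,"ry":0.94,"rz":0,"jaw":1},{"x":-0.28,"y":-0.016,"z":-0.547,"rx":0,"ry":0.94,"rz":0,"jaw":1},{"x":-0.28,"y":-0.016,"z":-0.547,"rx":0,"ry":0.94,"rz":0,"jaw":1},{"x":-1,"y":0,"z":0,"rx":0,"ry":0,"rz":0,"jaw":1},{"x":-1,"y":0,"z":0,"rx":0,"ry":0,"rz":0,"jaw":1},{"x":-1,"y":0,"z":0,"rx":0,"ry":0,"rz":0,"jaw":1}]'|head -3
python3 -m jog '[{"x":-1,"y":0,"z":0,"rx":0,"ry":0,"rz":0,"jaw":1},{"x":-1,"y":0,"z":0.2,"rx":0,"ry":0,"rz":0,"jaw":1},{"x":-1,"y":0,"z":0.2,"rx":0,"ry":0,"rz":0,"jaw":1},{"x":-0.5,"y":0,"z":0.3,"rx":0,"ry":0,"rz":0,"jaw":1},{"x":0,"y":0,"z":0,"rx":0,"ry":0,"rz":0,"jaw":1},{"x":0,"y":0,"z":0,"rx":0,"ry":0,"rz":0,"jaw":1}]'|head -3
python3 g.py 650 -177.8 297.6 84.1
```

```text
time: 75.12
tool_pos: [555.9, -180.4, 320.3]
tcp_rot: [3.139, 0.0, 3.031]
time: 75.62
tool_pos: [640.7, -189.7, 300.9]
tcp_rot: [3.138, -0.004, 3.031]
N 1 shift [-0.318  0.513  0.131] turn [ 0.054 -0.058 -0.108]
t 75.6 tcp [ 640.7 -189.7  300.9] F [ 0.3  0.3 -0.3] open 85.6 q [-0.46  0.53  1.23  0.    1.39 -1.92]
```

```bash
python3 -m jog '[{"x":-0.318,"y":0.51,"z":0.13,"rx":0,"ry":0,"rz":-0.1,"jaw":1},{"x":0,"y":0,"z":0,"rx":0,"ry":0,"rz":0,"jaw":1},{"x":0,"y":0,"z":0,"rx":0,"ry":0,"rz":0,"jaw":1}]'|head -3
cat > hg.py <<'E'
# along each hook's gate line (z=229) and lower bar line (z=195): cross-profiles of brightness, old picture against new
from h import *
import json
from gk import N
yaw=np.radians(-6.7);X=np.array([np.cos(yaw),np.sin(yaw),0]);Y=np.array([-X[1],X[0],0])
m=r.camera_model("wrist");im=r.snapshot("wrist");cv2.imwrite("pics/hk9.png",im)
P={1:(637.1,-61.7),2:(623.9,-172.9),3:(610.9,-283)}   # nose places as this camera sees them
old=json.load(open("pics/hk2.json"));o_=cv2.imread("pics/hk2.png")
G=lambda i:cv2.cvtColor(i,cv2.COLOR_BGR2GRAY)
for k in(1,2,3):
    for nm,z in(("gate",229),("bar",195)):
        print("hook",k,nm)
        for x in(3,8,14,20,26,32,38):
            s=""
            for mm,g in((old,G(o_)),(m,G(im))):
                for y in range(-18,19,2):
                    u,v=proj(mm,np.r_[P[k],0]+x*X+y*Y+[0,0,z],True);s+="%4d"%g[int(round(v)),int(round(u))] if 0<=v<384 and 0<=u<512 else "   ."
                s+="  |"
            print(x,s)
E
python3 hg.py
```

```text
time: 75.87
tool_pos: [650.4, -177.2, 299.6]
tcp_rot: [3.139, -0.001, 3.039]
hook 1 gate
3  133 166  47 123 197 200 190  77  72 115 155 145 197 198 197 197 199 195 179  | 134 169 202 190 183 195 204  86  73 123 144 156 203 202 202 202 203 202 190  |
8  128 159  55  32  32  33  31  82 142 155  89 193 175 196 196 198 198 192 184  | 103 120  83  65  76  40  33  87 148 158  70  53 163 199 200 202 202 202 187  |
14  127 160  50  28  28  29  30  84 142 155  32  31  33  40 123 197 198 183 184  | 127 166  76  49  89 103  69  86 149 151  33  34  33  36 113 191 204 190 188  |
20  125 158  81  26  27  28  31  92 148 139  32  27  29  32  33  33  33  32  30  | 124 164 121  31  28  30  32  90 149 156  26  30  30  34  34  33  34  33  31  |
26   87  96  74  58  92 176 127  89 147 145  31  28  28  29  30  28  28  31  33  |  88  98  76  64  91 167 163  93 150 145  27  29  28  30  29  29  30  31  34  |
32   59  60  58  50  51  56  59  59 150 147  50  56  42  29  32  32  31  32  32  |  62  63  58  50  53  56  63  66 154 133  53  58  49  32  31  32  33  32  33  |
38   54  60  59  50  51  51 129 134 101 1
[... 5137 characters left out ...]
3 108  88 166 129  69  25  27  28  24  54  88  75  |
20   98  96  99  33  30  31  26  32  92  99  80  50  27  26  29  49  49  48  48  | 111  91  56  31  29  27  23  26  74  89  92  93  88  73  69  63  59  59  60  |
26   97  89  57  27  27  26  26  36  94  96  87  65  59  47  48  48  49  50  49  | 101  89  53  27  27  28  29  29  90 102  83  59  53  49  49  51  50  51  50  |
32   98  88  55  25  24  25 130 186  99  98  83  64  56  49  48  48  49  49  49  | 102  86  69  30  26  23 131 191  97  99  80  67  52  49  49  51  50  50  51  |
38   98  84  93 186 176  76  52  54  91  97  79  51  56  56  56  57  56  53  55  |  97  94  71 192 181  76  53  61  96 101  86  60  58  58  59  58  59  56  51  |
```

```bash
for i in 1 2 3 4 5; do python3 -m jog '[{"x":0,"y":0,"z":0,"rx":0,"ry":0,"rz":0,"jaw":1},{"x":0,"y":0,"z":0,"rx":0,"ry":0,"rz":0,"jaw":1},{"x":0,"y":0,"z":0,"rx":0,"ry":0,"rz":0,"jaw":1},{"x":0,"y":0,"z":0,"rx":0,"ry":0,"rz":0,"jaw":1},{"x":0,"y":0,"z":0,"rx":0,"ry":0,"rz":0,"jaw":1},{"x":0,"y":0,"z":0,"rx":0,"ry":0,"rz":0,"jaw":1},{"x":0,"y":0,"z":0,"rx":0,"ry":0,"rz":0,"jaw":1},{"x":0,"y":0,"z":0,"rx":0,"ry":0,"rz":0,"jaw":1}]' >/dev/null; done
python3 - <<'E'
from h import *
g=lambda:cv2.GaussianBlur(cv2.cvtColor(r.snapshot("wrist"),cv2.COLOR_BGR2GRAY),(5,5),0).astype(int)[60:215]
f=[g() for _ in range(8)]
d=np.max(f,0)-np.min(f,0);ys,xs=np.where(d>25);print(len(xs),[(int(((xs>=a)&(xs<b)).sum())) for a,b in((0,180),(180,330),(330,512))])
S=r.camera_model("scene");im=r.snapshot("scene");k=cv2.cvtColor(im,cv2.COLOR_BGR2GRAY)
p=np.array([517.2,220.7])+np.array([.0584,.998])*(95-85*np.sin(.55))
u,v=np.round(proj(S,np.r_[p,86+85*np.cos(.55)])).astype(int);print("lever-0 knob patch",k[v-3:v+4,u-3:u+4].mean(), r.read_state()["contact_force"],r.read_state()["time"])
E
```

```text
0 [0, 0, 0]
lever-0 knob patch 28.693877551020407 [ 0.44766894  0.78767662 -0.56534653] 79.7
```

All three modules hang still, the gates are shut and the lever is forward, so I am handing the job in.

```bash
python3 -c "
from bench import r
print(r.sign_off())"
```

```text
the job is handed in; nothing more can be done
None
```

I handed the job in at about 80 s: all three modules went home in the lanes, the lever was swung fully back and forward again, and each module now hangs still on its own hook with its gate shut; no verdict came back.

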